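Set up the try square as a fence for the first row of corks

ROBOT

A 6-joint arm with a two-finger parallel gripper is mounted at the origin on the work surface. World frame = base frame: x ahead of the robot, y to its left, z up, the work surface at z = 0. Lengths are in m, angles in rad, forces in N, time in s.
With the tool pointing down it reaches from about 0.3 to 0.875 m from the base axis. Payload 6.4 kg.
Tool frame: the origin (TCP) lies at the very end of the fingers, on their centre line; the grasp point (between the pads) lies manip.grasp_offset behind it (manip.grasp_offset is the distance from the TCP to the grasp point, in m); z points along the fingers, x is the direction in which the jaws open and shut, and the axes are right-handed (so a half turn about z gives the same grasp; the last joint's range is limited). The gripper opens to 88 mm and grips with 3 to 60 N. Pads are 18 mm wide; open, the fingers measure 123 mm over their backs; the gripper's body (75 mm by 187 mm) begins 45 mm behind the grasp point.
Start: joints at [0.968, 0.181, 1.607, -0, 1.354, -0.206], TCP at [0.222, 0.53, 0.239] pointing down, gripper open.
Joint ranges: [-2.99, 2.99], [-0.89, 2.07], [0.3, 2.58], [-1.14, 4.28], [0, 2.63], [-3.12, 3.12]. Speed limits (rad/s): [2.57, 2.57, 3.01, 3.14, 3.14, 3.14].

INTERFACE

Orientations are given as a 3x3 rotation matrix whose columns are the frame's x, y, z axes.
In Python, from cell import manip, cams, ticket gives the robot as it stands. The module is installed in compiled form; this text tells all that it offers.
- The arm moves only by the tool drive_tool, never from a script. Its argument "deltas" is a list of rows, each an object of numbers: "tx", "ty", "tz": the shift along the tool's x, y, z in cm; "rx", "ry", "rz": the turn, a rotation vector about the tool's x, y, z in units of 5 degrees (1.0 is 5 degrees); "fingers": the finger opening in cm, from 0 to 8.81. In form: [{"tx": .., "ty": .., "tz": .., "rx": .., "ry": .., "rz": .., "fingers": ..}, ...]. A call has 1 to 5 rows; each row shifts and turns the pose as measured when the row begins, along the tool's axes as they then stand; what a row does not reach is not made up. A row lasts 1/12 s, in which the tool goes at most 41.7 mm and 7.16 degrees, less where a joint would pass 70% of its speed; a pose out of reach is approached as far as the arm can. A call is refused whole if a number of a shift passes 4.17 or a number of a turn 1, either way. A call with a gripper value outside its range is refused whole. The fingers move at their own pace and stop on an object; the grip force is fixed at half the most. Time passes only in rows, so rows that do not move let the fingers close. It gives the time, the measured TCP pose, the force and the opening at its end, in the units of the state.
- manip.observe(): the state, without advancing time (a new reading comes with each control period).
- cams.snapshot(name): name is "scene" or "top" or "wrist"; returns the picture (384x512x3 uint8, blue, green, red); there is no depth.
- cams.calibration(name): a dict with "fx", "fy", "cx", "cy" (pixels), "position" and "rotation" of the camera in the world. Camera axes: x right, y down, z forward; pixel columns grow to the right and rows downward; lengths in m; the calibration is good to about 2 mm. A picture is of the moment at which its call begins: read the wrist's pose just before it. calibration takes no time and is no camera call; for the wrist camera it gives the pose at the moment of the call.
- ticket.job_done(): hands the job in, once; it reports no verdict.
The state is a dict: "t": time; "joint_positions": joint angles; "qvel": joint speeds; "joint_torque": joint torques, N m; "position": TCP position; "orientation": TCP orientation; "force": force on the tool from outside, world axes, zero at the start; "torque": the same for the moment, N m; "finger_gap": finger opening in m.
Only numpy, scipy, OpenCV 4.12 (cv2) and the standard library are available. Lean on these libraries where they do the work, as an engineer would, in place of code of your own. Each camera call takes 0.05 s, during which the arm holds its last target.

TASK

First clear every offcut off the plywood board into the open carton. Then lay the try square on the board as the fence for the first row of corks: blade flat on the board, stock flush along the board's near edge (the robot's side), left edge of the blade on the pencil tick. Finally stand the two brass weights on the blade, one towards each end, so that the square stays flush and on the tick, and leave the mug, glue gun, tape, tape measure and pencil where they are.

Things in the scene. Friction and masses are not known exactly. Their poses are not given: they have to be found in the camera images.
- panel: Plywood base board 200 x 340 mm, 15 mm thick, stuck down flat on the table (it does not move). Origin: centre of its underside. +x points away from the robot, so its near edge is the straight 340 mm edge at x = -100 mm; +y runs left along that edge; its top is at z = 15 mm.
- tick: Dark pencil tick drawn on the board, 45 mm long and 3 mm wide, running square in from the near edge. Origin: middle of the tick, on the board's top face. +x along the tick away from the near edge (the tick starts 22.5 mm before its origin, at the near edge), +y to the left. It is somewhere between 30 mm right and 120 mm left of the board's middle.
- tiles: Stack of cork tiles 200 (its x) x 160 mm, 15 mm high in all, fixed on the table left or right of the board. Origin: centre of its underside. At the start the square lies on it the right way up, blade pointing roughly away from the robot, its stock hanging over the near edge of the stack (4 mm clear of the table), as it will hang beside the board's edge.
- square: Try square, 0.2 kg. Metal blade 40 wide, 6 thick, 200 mm long; stock 26 wide, 130 long, reaching 11 mm below the blade's underside and 10 mm above its top. Origin: underside of the blade, on its centreline, in the plane of the stock's inner face. +x along the blade to its tip at 200, z up; the stock fills x -26 to 0, y +20 to -110 mm; the blade's left edge is y +20. Balances at x = 63.
- square_toe (a point): Point of the square at the left end of the stock's inner face, on the blade's left edge, at the height of the blade's underside (square frame 0, +20, 0 mm).
- square_tail (a point): Point of the square at the right-hand (tail) end of the stock's inner face, at the height of the blade's underside (square frame 0, -110, 0 mm).
- carton: Open cardboard carton for offcuts, 220 (its x) x 200 (its y) x 80 mm high, walls and floor 5 mm, flaps folded down outside, fixed on the table, on the other side of the board from the cork tiles. Origin: centre of its underside, z up.
- weight_a: Brass knob weight, 0.4 kg, 60 mm high: a cylinder 44 mm across and 32 mm high with, above a 14 mm neck, a knob 24 mm across from 40 to 60 mm up to take hold of. Origin: centre of its underside, z up. Starts on the table left of the board.
- weight_b: Second weight, the same as weight_a. Starts on the table right of the board.
- offcut1: Offcut of pine strip, 80 mm long (its x), 24 mm wide (its y), 20 mm high. Origin: centre of its underside. Starts on the board; four to six of the six offcuts are there, any others absent.
- offcut2: Offcut of cork strip, 80 mm long (its x), 24 mm wide (its y), 20 mm high. Origin: centre of its underside. Starts on the board; four to six of the six offcuts are there, any others absent.
- offcut3: Offcut of pine strip, 80 mm long (its x), 24 mm wide (its y), 20 mm high. Origin: centre of its underside. Starts on the board; four to six of the six offcuts are there, any others absent.
- offcut4: Offcut of cork strip, 80 mm long (its x), 24 mm wide (its y), 20 mm high. Origin: centre of its underside. Starts on the board; four to six of the six offcuts are there, any others absent.
- offcut5: Offcut of pine strip, 80 mm long (its x), 24 mm wide (its y), 20 mm high. Origin: centre of its underside. Starts on the board; four to six of the six offcuts are there, any others absent.
- offcut6: Offcut of cork strip, 80 mm long (its x), 24 mm wide (its y), 20 mm high. Origin: centre of its underside. Starts on the board; four to six of the six offcuts are there, any others absent.
- mug: Bystander: white mug, 82 mm across, 95 mm high.
- glue_gun: Bystander: blue glue gun lying on its side, about 190 x 130 x 34 mm.
- tape_roll: Bystander: roll of clear tape lying flat, 90 mm across, 24 mm high.
- tape_measure: Bystander: yellow tape measure 72 x 66 x 36 mm.
- pencil: Bystander: flat red carpenter's pencil, 175 x 14 x 8 mm.
Things that resemble listed ones, but are neither listed nor needed, are in the scene too. Leave any black or turquoise look-alike of the weight_b alone.

How it is judged:
By the outcome, as a careful person would: the job done as asked, in the order asked, and still so for the second after the job is handed in, with the robot touching nothing.
Of offcut1, offcut2, offcut3, offcut4, offcut5, offcut6 only 4 to 6 are there at a start; the rules pass over those that are not, and their reading is None.
At some moment in a run one of offcut1, offcut2, offcut3, offcut4, offcut5, offcut6, weight_a, weight_b may be knocked a few centimetres aside while the robot is not near it.
Once in a run the grip may slacken for a moment while it holds something.
It also fails if it takes over 200 s, if anything falls off the work surface, if the arm or the gripper's body presses on something with over 40 N, if the wrist force passes 120 N, or if a joint passes its speed limit or range.

## Working session

There is one attempt and no reset: what is moved stays moved. The work goes in short steps, Python scripts to look and compute and a tool call to move; the robot and the scene stay as the last step left them, time stands still between calls to the robot, and variables do not carry over. Pictures are saved under pics/ and viewed, and the job is handed in when it is done.

Besides the shell and the picture viewer there is one more tool, called after "Emit:" as name(argument=value, ...) on one line, values as JSON. drive_tool: Moves the arm, as the interface text tells. Its arguments: {"type":"object","properties":{"deltas":{"type":"array","items":{"type":"object","properties":{"tx":{"type":"number"},"ty":{"type":"number"},"tz":{"type":"number"},"rx":{"type":"number"},"ry":{"type":"number"},"rz":{"type":"number"},"fingers":{"type":"number"}}}}},"required":["deltas"]}

```bash
ls; mkdir -p pics; python3 - <<'E'
from cell import manip,cams,ticket
import cv2
o=manip.observe();print(o)
print(manip.grasp_offset)
for n in("scene","top","wrist"):
    c=cams.calibration(n);print(n,c)
    cv2.imwrite(f"pics/{n}0.png",cams.snapshot(n))
E
```

```text
pics
{'t': 0.0, 'joint_positions': array([ 9.67696186e-01,  1.81530617e-01,  1.60797520e+00,  1.75823115e-05,
        1.35376753e+00, -2.06295042e-01]), 'qvel': array([-0.00029462,  0.00108542, -0.00151103,  0.00172468, -0.00039153,
       -0.00183252]), 'joint_torque': array([ 1.93579017e-04, -4.33877563e+01, -3.41842210e+01,  7.03068520e-02,
        3.86032881e-02, -1.35506289e-04]), 'position': array([0.22190196, 0.52990209, 0.23783184]), 'orientation': array([[ 3.86476373e-01,  9.22298801e-01, -9.67430737e-04],
       [ 9.22297847e-01, -3.86477415e-01, -1.37445358e-03],
       [-1.64154702e-03, -3.61065451e-04, -9.99998587e-01]]), 'force': array([-0.07551904, -1.15542597, -0.05611784]), 'torque': array([ 0.0181813 , -0.00520612,  0.01508043]), 'finger_gap': 0.08824280123497323}
0.0187
scene {'fx': 430.8545256056515, 'fy': 430.8545256056515, 'cx': 259.12268867567116, 'cy': 198.0095024680926, 'position': array([ 1.16052421, -0.59989689,  0.98339369]), 'rotation': array([[ 0.64772432,  0.58635736, -0.48645478],
       [ 0.76181992, -0.49080485,  0.42277773],
       [ 0.00914447, -0.64443436, -0.76460495]])}
top {'fx': 431.1454288517619, 'fy': 431.1454288517619, 'cx': 259.50648337870615, 'cy': 192.9970667460245, 'position': array([ 0.25184752, -0.06966559,  1.63819991]), 'rotation': array([[ 0.01379848, -0.9840231 ,  0.17750533],
       [-0.99988662, -0.01464935, -0.00348374],
       [ 0.00602842, -0.17743713, -0.98411367]])}
wrist {'fx': 284.56238495325084, 'fy': 284.56238495325084, 'cx': 257.2368172622575, 'cy': 193.65191116785473, 'position': array([0.15600842, 0.55720539, 0.38451216]), 'rotation': array([[ 0.38589602,  0.88724237,  0.2527553 ],
       [ 0.92253848, -0.37034157, -0.10848911],
       [-0.00265034,  0.275042  , -0.96142856]])}
```

View pics/top0.png

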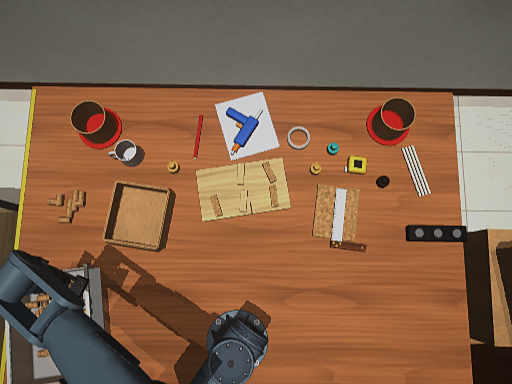

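View pics/scene0.png

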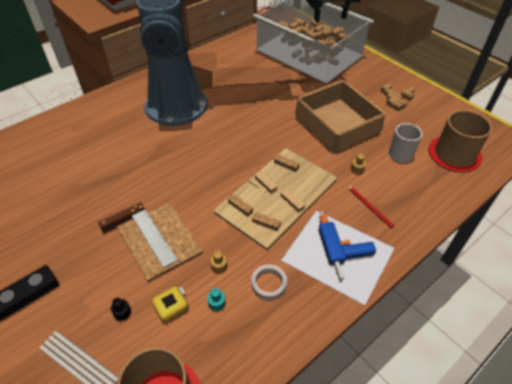

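```bash
python3 - <<'E'
import cv2
a=cv2.imread('pics/top0.png')
print(a.shape)
cv2.imwrite('pics/topcrop.png',cv2.resize(a[40:240,90:420],None,fx=2.4,fy=2.4,interpolation=cv2.INTER_CUBIC))
E
```

```text
(384, 512, 3)
```

View pics/topcrop.png

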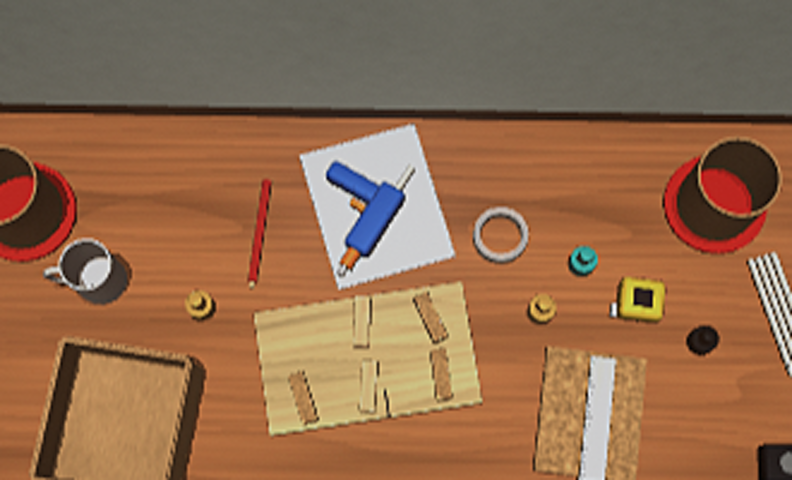

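The top view shows the board at about (243,190), with 5 offcuts on it: 2 pine at (240,174) and (244,202), and 3 cork at (269,172), (274,195) and (216,205). The tick is near (251,207). The carton is at (138,215) and the square lies on the cork tiles at (338,218). For the weights, I count brass knobs at (173,167) and (316,169), a turquoise look-alike at (333,148) and a black one at (382,182). I choose the brass ones. Loose wood chips at (70,205) are off the board, so I'll leave them.

```bash
cat > h.py <<'E'
import numpy as np,cv2
from cell import manip,cams,ticket
def ray(c,px):
    px=np.atleast_2d(np.asarray(px,float))
    d=np.c_[(px[:,0]-c['cx'])/c['fx'],(px[:,1]-c['cy'])/c['fy'],np.ones(len(px))]
    return d@np.asarray(c['rotation']).T
def cast(c,px,z):
    d=ray(c,px);p=np.asarray(c['position'])
    return p+d*((z-p[2])/d[:,2])[:,None]
def proj(c,P):
    q=(np.atleast_2d(P)-c['position'])@np.asarray(c['rotation'])
    return np.c_[q[:,0]/q[:,2]*c['fx']+c['cx'],q[:,1]/q[:,2]*c['fy']+c['cy']]
def snap(n,f=None):
    c=cams.calibration(n);im=cams.snapshot(n)
    if f: cv2.imwrite(f,im)
    return c,im
E
python3 - <<'E'
from h import *
a=cv2.imread('pics/top0.png');c=cams.calibration('top')
hsv=cv2.cvtColor(a,cv2.COLOR_BGR2HSV)
for p in [(225,170),(260,190),(240,174),(244,202),(269,172),(274,195),(216,205),(173,166),(316,169),(325,200),(150,260),(251,207),(338,210)]:
    print(p,hsv[p[1],p[0]],a[p[1],p[0]])
cv2.imwrite('pics/b.png',cv2.resize(a[150:230,185:300],None,fx=6.5,fy=6.5,interpolation=cv2.INTER_CUBIC))
E
```

```text
(225, 170) [ 19 111 189] [107 158 189]
(260, 190) [ 19 113 197] [110 166 197]
(240, 174) [ 20 100 204] [124 177 204]
(244, 202) [ 23  96 205] [128 186 205]
(269, 172) [ 15 135 182] [ 86 135 182]
(274, 195) [ 16 139 184] [ 84 138 184]
(216, 205) [ 16 140 188] [ 85 139 188]
(173, 166) [ 19 159 157] [ 59 122 157]
(316, 169) [ 18 164 132] [ 47  98 132]
(325, 200) [ 17 131 207] [101 160 207]
(150, 260) [ 12 164 176] [ 63 108 176]
(251, 207) [ 5 74 38] [27 29 38]
(338, 210) [ 90   1 206] [206 206 205]
```

View pics/b.png

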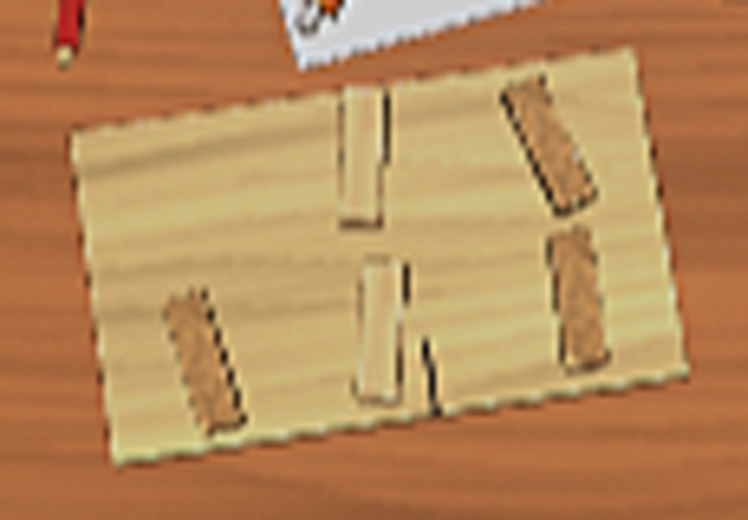

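View pics/wrist0.png

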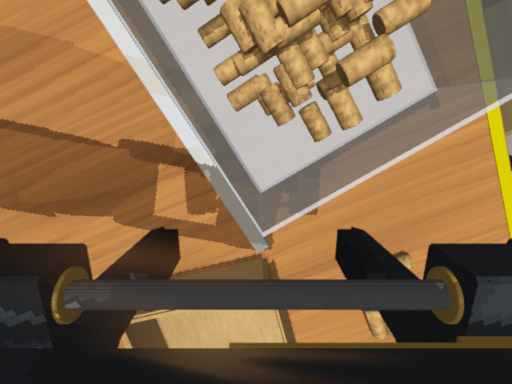

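```bash
python3 - <<'E'
from h import *
np.set_printoptions(precision=4,suppress=True)
c=cams.calibration('top')
def px(l): return (np.array(l,float)+.5)/6.5-.5+np.array([185,150])
B=cast(c,px([(72,132),(632,47),(688,377),(113,465)]),.015)[:,:2]  # last two: bottom visible?
print(B, [np.linalg.norm(B[i]-B[i-1]) for i in range(4)])
near=B[3]-B[2]; print('y dir',np.degrees(np.arctan2(near[1],near[0])), 'far', np.degrees(np.arctan2(*(B[0]-B[1])[::-1])))
T=cast(c,px([(425,340),(435,412)]),.015);print('tick',T,np.linalg.norm(T[0]-T[1]))
off={'p_far':[(344,85),(386,90),(381,220),(341,220)],'p_near':[(364,260),(403,260),(399,398),(357,395)],
'c_fr':[(503,90),(545,78),(594,195),(561,208)],'c_nr':[(550,237),(587,228),(604,360),(568,367)],'c_l':[(166,302),(204,290),(243,418),(212,428)]}
for k,v in off.items():
    P=cast(c,px(v),.035)[:,:2];m=P.mean(0);ax=(P[0]+P[1]-P[2]-P[3])/2
    print(k,m,np.linalg.norm(ax),np.linalg.norm(P[0]-P[1]),'ang',np.degrees(np.arctan2(ax[1],ax[0])))
for n,p in dict(wa=(173,166.5),wb=(316,168.5)).items(): print(n,cast(c,[p],.045))
print('carton',cast(c,[(118,182),(170,187),(157,250),(105,243)],.08))
print('square tip/blade',cast(c,[(335,188),(347,188),(345,241),(332,241)],.021), 'stock',cast(c,[(330,241),(330,248),(366,252),(366,245)],.031))
E
python3 - <<'E'
import cv2
a=cv2.imread('pics/top0.png')
cv2.imwrite('pics/s.png',cv2.resize(a[175:260,305:375],None,fx=7,fy=7,interpolation=cv2.INTER_CUBIC))
cv2.imwrite('pics/c.png',cv2.resize(a[140:260,90:190],None,fx=5,fy=5,interpolation=cv2.INTER_CUBIC))
E
```

```text
[[ 0.6316  0.1723]
 [ 0.6888 -0.1601]
 [ 0.49   -0.1938]
 [ 0.4335  0.1405]] [np.float64(0.20066496656824973), np.float64(0.3372251178970999), np.float64(0.20160200200788123), np.float64(0.33903188375605403)]
y dir 99.60544776847605 far 99.76594211146715
tick [[ 0.5097 -0.0395  0.015 ]
 [ 0.4672 -0.0461  0.015 ]] 0.042955754075506794
p_far [ 0.6166 -0.0016] 0.0795759685634612 0.024915222443283636 ang -0.4455848355587727
p_near [ 0.5132 -0.0141] 0.08018175582847864 0.022693569528471506 ang -1.102105841894232
c_fr [ 0.6248 -0.1115] 0.07718028751373902 0.025808963869416425 ang 24.557749746811922
c_nr [ 0.5327 -0.1278] 0.07783885112153245 0.02227194379319548 ang 7.967665252429903
c_l [0.4934 0.0864] 0.07858920346502238 0.023026315187540815 ang 20.010868554811726
wa [[0.6364 0.2541 0.045 ]]
wb [[ 0.6369 -0.2885  0.045 ]]
carton [[0.5663 0.4464 0.08  ]
 [0.5504 0.2542 0.08  ]
 [0.32   0.2891 0.08  ]
 [0.3423 0.4769 0.08  ]]
square tip/blade [[ 0.5673 -0.3638  0.021 ]
 [ 0.5679 -0.4097  0.021 ]
 [ 0.3658 -0.3977  0.021 ]
 [ 0.3652 -0.349   0.021 ]] stock [[ 0.3644 -0.3399  0.031 ]
 [ 0.3385 -0.3395  0.031 ]
 [ 0.3257 -0.4726  0.031 ]
 [ 0.3515 -0.4734  0.031 ]]
```

View pics/s.png

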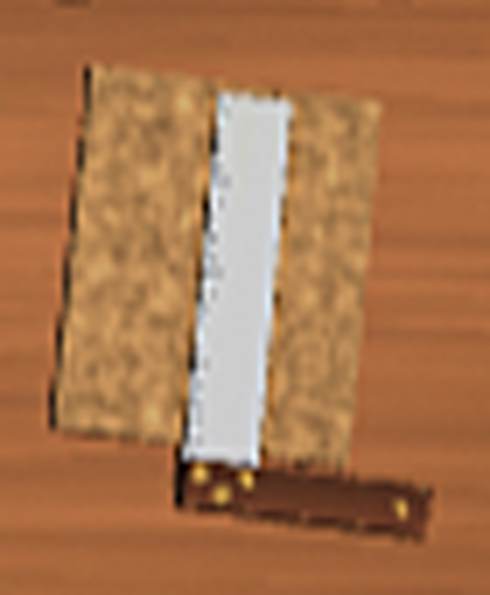

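View pics/c.png

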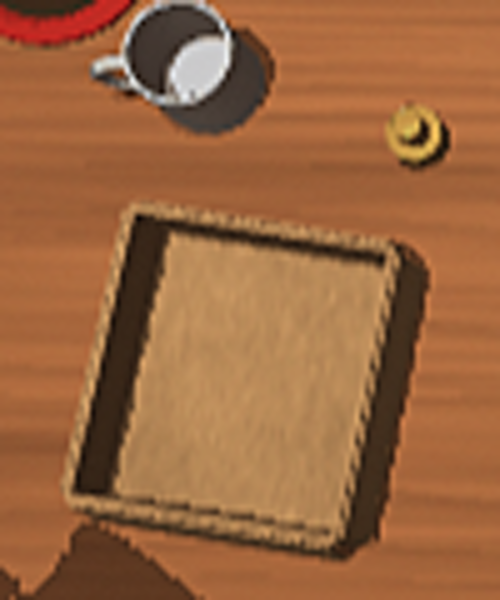

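```bash
cat >> h.py <<'E'
from scipy.spatial.transform import Rotation as Ro
def Rt(phi):
    f=np.radians(phi);c,s=np.cos(f),np.sin(f)
    return np.array([[c,s,0],[s,-c,0],[0,0,-1.]])
def plan(pos,phi,mx=3.6):
    o=manip.observe();R=o['orientation'];d=np.array(pos)-o['position']
    rv=Ro.from_matrix(R.T@Rt(phi)).as_rotvec()
    n=max(1,int(np.ceil(max(np.linalg.norm(d)*100/mx,np.degrees(np.linalg.norm(rv))/4.9))))
    rows=[]
    for i in range(n):
        Ri=R@Ro.from_rotvec(rv*i/n).as_matrix()
        t=Ri.T@d*100/n; r=np.degrees(rv)/5/n
        rows.append("tx %.2f ty %.2f tz %.2f rx %.2f ry %.2f rz %.2f"%(*t,*r))
    print('t',round(o['t'],2),'TCP',np.round(o['position'],4),'gap',round(o['finger_gap'],4),'F',np.round(o['force'],1));print(n,'rows');print('\n'.join(rows))
E
python3 - <<'E'
from h import *
plan((.4934,.0864,.15),110)
E
```

```text
t 0.15 TCP [0.222 0.53  0.238] gap 0.0883 F [0.  0.1 0.1]
15 rows
tx -2.03 ty 2.81 tz 0.59 rx -0.00 ry 0.00 rz -0.57
tx -2.16 ty 2.71 tz 0.59 rx -0.00 ry 0.00 rz -0.57
tx -2.30 ty 2.60 tz 0.59 rx -0.00 ry 0.00 rz -0.57
tx -2.42 ty 2.48 tz 0.59 rx -0.00 ry 0.00 rz -0.57
tx -2.54 ty 2.36 tz 0.59 rx -0.00 ry 0.00 rz -0.57
tx -2.66 ty 2.23 tz 0.59 rx -0.00 ry 0.00 rz -0.57
tx -2.76 ty 2.09 tz 0.59 rx -0.00 ry 0.00 rz -0.57
tx -2.87 ty 1.95 tz 0.59 rx -0.00 ry 0.00 rz -0.57
tx -2.96 ty 1.81 tz 0.59 rx -0.00 ry 0.00 rz -0.57
tx -3.04 ty 1.66 tz 0.59 rx -0.00 ry 0.00 rz -0.57
tx -3.12 ty 1.50 tz 0.59 rx -0.00 ry 0.00 rz -0.57
tx -3.19 ty 1.35 tz 0.59 rx -0.00 ry 0.00 rz -0.57
tx -3.26 ty 1.19 tz 0.59 rx -0.00 ry 0.00 rz -0.57
tx -3.31 ty 1.02 tz 0.59 rx -0.00 ry 0.00 rz -0.57
tx -3.36 ty 0.86 tz 0.59 rx -0.00 ry 0.00 rz -0.57
```

Emit:
drive_tool(deltas=[{"tx":-2.0,"ty":2.8,"tz":0.6,"rz":-0.57,"fingers":6},{"tx":-2.2,"ty":2.7,"tz":0.6,"rz":-0.57,"fingers":6},{"tx":-2.3,"ty":2.6,"tz":0.6,"rz":-0.57,"fingers":6},{"tx":-2.4,"ty":2.5,"tz":0.6,"rz":-0.57,"fingers":6},{"tx":-2.5,"ty":2.4,"tz":0.6,"rz":-0.57,"fingers":6}])

```text
invalid input
```

Emit:
drive_tool(deltas=[{"tx":-2.7,"ty":2.2,"tz":0.6,"rz":-0.57,"fingers":6},{"tx":-2.8,"ty":2.1,"tz":0.6,"rz":-0.57,"fingers":6},{"tx":-2.9,"ty":1.9,"tz":0.6,"rz":-0.57,"fingers":6},{"tx":-3,"ty":1.8,"tz":0.6,"rz":-0.57,"fingers":6},{"tx":-3,"ty":1.7,"tz":0.6,"rz":-0.57,"fingers":6}])

```text
invalid input
```

Emit:
drive_tool(deltas=[{"tx":-3.1,"ty":1.5,"tz":0.6,"rz":-0.57,"fingers":6},{"tx":-3.2,"ty":1.4,"tz":0.6,"rz":-0.57,"fingers":6},{"tx":-3.2,"ty":1.2,"tz":0.6,"rz":-0.57,"fingers":6},{"tx":-3.3,"ty":1,"tz":0.6,"rz":-0.57,"fingers":6},{"tx":-3.4,"ty":0.9,"tz":0.6,"rz":-0.57,"fingers":6}])

```text
invalid input
```

```bash
python3 - <<'E'
from h import *
c,im=snap('wrist','pics/w1.png'); np.save('w1.npy',c,allow_pickle=True)
plan((.4934,.0864,.15),110)
E
```

```text
t 0.2 TCP [0.222  0.5301 0.2382] gap 0.0882 F [0.  0.  1.2]
15 rows
tx -2.03 ty 2.81 tz 0.59 rx -0.00 ry 0.00 rz -0.57
tx -2.17 ty 2.71 tz 0.59 rx -0.00 ry 0.00 rz -0.57
tx -2.30 ty 2.60 tz 0.59 rx -0.00 ry 0.00 rz -0.57
tx -2.42 ty 2.48 tz 0.59 rx -0.00 ry 0.00 rz -0.57
tx -2.54 ty 2.36 tz 0.59 rx -0.00 ry 0.00 rz -0.57
tx -2.66 ty 2.23 tz 0.59 rx -0.00 ry 0.00 rz -0.57
tx -2.77 ty 2.09 tz 0.59 rx -0.00 ry 0.00 rz -0.57
tx -2.87 ty 1.95 tz 0.59 rx -0.00 ry 0.00 rz -0.57
tx -2.96 ty 1.81 tz 0.59 rx -0.00 ry 0.00 rz -0.57
tx -3.05 ty 1.66 tz 0.59 rx -0.00 ry 0.00 rz -0.57
tx -3.12 ty 1.50 tz 0.59 rx -0.00 ry 0.00 rz -0.57
tx -3.20 ty 1.35 tz 0.59 rx -0.00 ry 0.00 rz -0.57
tx -3.26 ty 1.19 tz 0.59 rx -0.00 ry 0.00 rz -0.57
tx -3.31 ty 1.02 tz 0.59 rx -0.00 ry 0.00 rz -0.57
tx -3.36 ty 0.86 tz 0.59 rx -0.00 ry 0.00 rz -0.57
```

View pics/w1.png

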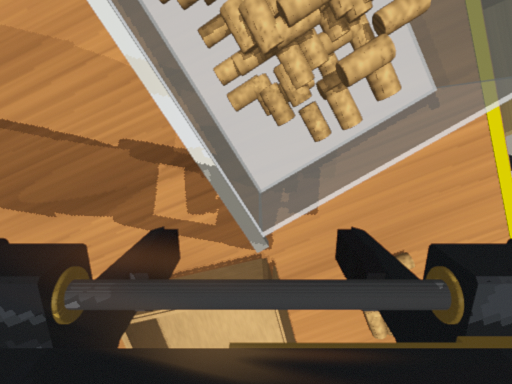

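The moves were refused, so I'll give every key in each row.

Emit:
drive_tool(deltas=[{"tx":-2.0,"ty":2.8,"tz":0.6,"rx":0,"ry":0,"rz":-0.57,"fingers":6},{"tx":-2.2,"ty":2.7,"tz":0.6,"rx":0,"ry":0,"rz":-0.57,"fingers":6},{"tx":-2.3,"ty":2.6,"tz":0.6,"rx":0,"ry":0,"rz":-0.57,"fingers":6},{"tx":-2.4,"ty":2.5,"tz":0.6,"rx":0,"ry":0,"rz":-0.57,"fingers":6},{"tx":-2.5,"ty":2.4,"tz":0.6,"rx":0,"ry":0,"rz":-0.57,"fingers":6}])

```text
t: 0.62
position: [0.3129, 0.3835, 0.2074]
orientation: [[0.127, 0.992, -0.0], [0.992, -0.127, 0.003], [0.003, -0.0, -1.0]]
force: [0.4, -0.4, 0.3]
finger_gap: 0.0603
```

Emit:
drive_tool(deltas=[{"tx":-2.7,"ty":2.2,"tz":0.6,"rx":0,"ry":0,"rz":-0.57,"fingers":6},{"tx":-2.8,"ty":2.1,"tz":0.6,"rx":0,"ry":0,"rz":-0.57,"fingers":6},{"tx":-2.9,"ty":1.9,"tz":0.6,"rx":0,"ry":0,"rz":-0.57,"fingers":6},{"tx":-3,"ty":1.8,"tz":0.6,"rx":0,"ry":0,"rz":-0.57,"fingers":6},{"tx":-3,"ty":1.7,"tz":0.6,"rx":0,"ry":0,"rz":-0.57,"fingers":6}])

```text
t: 1.03
position: [0.4091, 0.2296, 0.1756]
orientation: [[-0.136, 0.991, 0.001], [0.991, 0.136, 0.004], [0.003, 0.002, -1.0]]
force: [1.1, 0.3, -0.0]
finger_gap: 0.0597
```

Emit:
drive_tool(deltas=[{"tx":-3.1,"ty":1.5,"tz":0.6,"rx":0,"ry":0,"rz":-0.57,"fingers":6},{"tx":-3.2,"ty":1.4,"tz":0.6,"rx":0,"ry":0,"rz":-0.57,"fingers":6},{"tx":-3.2,"ty":1.2,"tz":0.6,"rx":0,"ry":0,"rz":-0.57,"fingers":6},{"tx":-3.3,"ty":1,"tz":0.6,"rx":0,"ry":0,"rz":-0.57,"fingers":6},{"tx":-3.4,"ty":0.9,"tz":0.6,"rx":0,"ry":0,"rz":-0.57,"fingers":6}])

```text
t: 1.45
position: [0.5094, 0.078, 0.144]
orientation: [[-0.387, 0.922, 0.002], [0.922, 0.387, 0.004], [0.003, 0.004, -1.0]]
force: [0.3, 0.7, 1.2]
finger_gap: 0.0596
```

```bash
python3 - <<'E'
from h import *
c,im=snap('wrist','pics/w2.png')
c,im=snap('top','pics/top2.png')
plan((.4934,.0864,.15),110)
E
```

```text
t 1.55 TCP [0.511  0.0756 0.1436] gap 0.0599 F [-0.4  1.3 -0.6]
1 rows
tx 1.67 ty -1.21 tz -0.64 rx 0.04 ry -0.02 rz 0.49
```

View pics/w2.png

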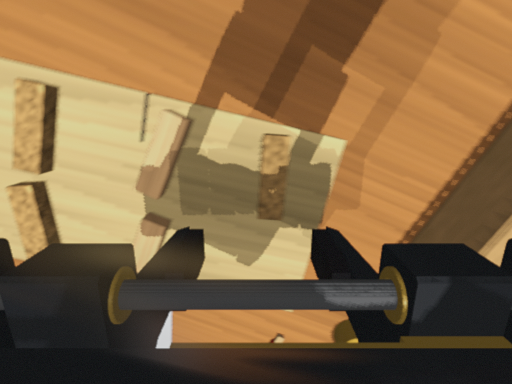

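The wrist view shows the left cork offcut's top face at about (273,170), and the tick at (145,115) by the near edge.

```bash
python3 - <<'E'
from h import *
np.set_printoptions(precision=4,suppress=True)
c=cams.calibration('wrist')
im=cv2.imread('pics/w2.png')
cv2.imwrite('pics/w2c.png',cv2.resize(im[80:260,100:350],None,fx=3,fy=3,interpolation=cv2.INTER_CUBIC))
print(cast(c,[(262,135),(287,136),(283,219),(258,217)],.035))
print('tick',cast(c,[(147,94),(142,140)],.015))
print(proj(c,manip.observe()['position']))
E
```

```text
[[0.4612 0.0596 0.035 ]
 [0.4536 0.0803 0.035 ]
 [0.5264 0.1087 0.035 ]
 [0.5337 0.0858 0.035 ]]
tick [[ 0.4687 -0.0507  0.015 ]
 [ 0.5105 -0.0434  0.015 ]]
[[257.5524 244.3633]]
```

View pics/w2c.png

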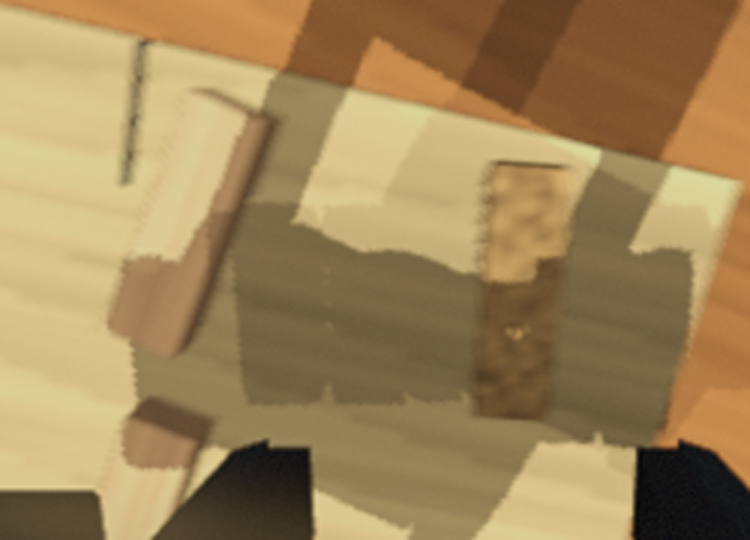

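```bash
python3 - <<'E'
from h import *
plan((.4935,.0845,.020),110.3)
E
```

```text
t 1.55 TCP [0.511  0.0756 0.1436] gap 0.0599 F [-0.4  1.3 -0.6]
4 rows
tx 0.37 ty -0.33 tz 3.09 rx 0.01 ry -0.01 rz 0.11
tx 0.37 ty -0.33 tz 3.09 rx 0.01 ry -0.01 rz 0.11
tx 0.36 ty -0.33 tz 3.09 rx 0.01 ry -0.01 rz 0.11
tx 0.36 ty -0.33 tz 3.09 rx 0.01 ry -0.01 rz 0.11
```

Emit:
drive_tool(deltas=[{"tx":0.7,"ty":-0.6,"tz":3,"rx":0,"ry":0,"rz":0.2,"fingers":6},{"tx":0.6,"ty":-0.6,"tz":3,"rx":0,"ry":0,"rz":0.2,"fingers":6},{"tx":0.2,"ty":-0.1,"tz":3,"rx":0,"ry":0,"rz":0.1,"fingers":6},{"tx":0,"ty":0,"tz":2.8,"rx":0,"ry":0,"rz":0,"fingers":6},{"tx":0,"ty":0,"tz":0,"rx":0,"ry":0,"rz":0,"fingers":6}])

```text
t: 1.97
position: [0.4953, 0.0853, 0.0242]
orientation: [[-0.331, 0.944, 0.008], [0.944, 0.331, 0.004], [0.001, 0.009, -1.0]]
force: [-1.1, -0.2, -0.6]
finger_gap: 0.06
```

Emit:
drive_tool(deltas=[{"tx":0,"ty":-0.1,"tz":0.5,"rx":0,"ry":0,"rz":0,"fingers":6},{"tx":0,"ty":0,"tz":0,"rx":0,"ry":0,"rz":0,"fingers":0},{"tx":0,"ty":0,"tz":0,"rx":0,"ry":0,"rz":0,"fingers":0},{"tx":0,"ty":0,"tz":0,"rx":0,"ry":0,"rz":0,"fingers":0},{"tx":0,"ty":0,"tz":0,"rx":0,"ry":0,"rz":0,"fingers":0}])

```text
t: 2.38
position: [0.4957, 0.0868, 0.0231]
orientation: [[-0.332, 0.943, 0.011], [0.943, 0.332, 0.004], [-0.0, 0.012, -1.0]]
force: [1.0, 0.7, 0.7]
finger_gap: 0.0358
```

Emit:
drive_tool(deltas=[{"tx":0,"ty":0,"tz":0,"rx":0,"ry":0,"rz":0,"fingers":0},{"tx":0,"ty":0,"tz":-2.5,"rx":0,"ry":0,"rz":0,"fingers":0},{"tx":0,"ty":0,"tz":-3.5,"rx":0,"ry":0,"rz":0,"fingers":0},{"tx":0,"ty":0,"tz":-3.5,"rx":0,"ry":0,"rz":0,"fingers":0},{"tx":0,"ty":0,"tz":-3.5,"rx":0,"ry":0,"rz":0,"fingers":0}])

```text
t: 2.8
position: [0.4904, 0.0863, 0.1538]
orientation: [[-0.331, 0.944, 0.002], [0.944, 0.331, 0.004], [0.004, 0.003, -1.0]]
force: [-0.0, -0.0, 0.0]
finger_gap: 0.0023
```

```bash
python3 - <<'E'
from h import *
def px(l): return (np.array(l,float)+.5)/5-.5+np.array([90,140])
c=cams.calibration('top');C=cast(c,px([(135,205),(398,245),(340,548),(70,500)]),.08)[:,:2]
print(C,C.mean(0),[np.linalg.norm(C[i]-C[i-1]) for i in range(4)])
ct=C.mean(0);ax=(C[0]+C[1]-C[2]-C[3]);th=np.arctan2(ax[1],ax[0]);ay=C[0]+C[3]-C[1]-C[2];print(np.degrees(th),np.degrees(np.arctan2(ay[1],ay[0])))
ux=np.array([np.cos(th),np.sin(th)]);uy=np.array([-ux[1],ux[0]])
for a,b in [(-.045,.03),(-.045,-.03),(.045,.03),(.045,-.03),(0,0)]: print(a,b,np.round(ct+a*ux+b*uy,4))
P=ct-.045*ux+.03*uy
plan((*P,.15),82+10)
E
```

```text
[[0.57146767 0.45188558]
 [0.54437754 0.25684352]
 [0.32286134 0.28709556]
 [0.35436393 0.48281174]] [0.44826762 0.3696591 ] [np.float64(0.2192953761626676), np.float64(0.19691439258031143), np.float64(0.22357238912089458), np.float64(0.19823530871185815)]
-7.940321461665229 81.47224986636697
-0.045 0.03 [0.4078 0.4056]
-0.045 -0.03 [0.3996 0.3462]
0.045 0.03 [0.497  0.3932]
0.045 -0.03 [0.4887 0.3337]
0 0 [0.4483 0.3697]
t 2.8 TCP [0.4904 0.0863 0.1538] gap 0.0023 F [-0. -0.  0.]
10 rows
tx 3.29 ty 0.28 tz 0.05 rx 0.00 ry -0.00 rz 0.35
tx 3.29 ty 0.18 tz 0.05 rx 0.00 ry -0.00 rz 0.35
tx 3.30 ty 0.08 tz 0.05 rx 0.00 ry -0.00 rz 0.35
tx 3.30 ty -0.02 tz 0.05 rx 0.00 ry -0.00 rz 0.35
tx 3.30 ty -0.12 tz 0.05 rx 0.00 ry -0.00 rz 0.35
tx 3.29 ty -0.22 tz 0.04 rx 0.00 ry -0.00 rz 0.35
tx 3.28 ty -0.32 tz 0.04 rx 0.00 ry -0.00 rz 0.35
tx 3.27 ty -0.42 tz 0.04 rx 0.00 ry -0.00 rz 0.35
tx 3.26 ty -0.52 tz 0.04 rx 0.00 ry -0.00 rz 0.35
tx 3.24 ty -0.62 tz 0.04 rx 0.00 ry -0.00 rz 0.35
```

The fingers hadn't closed before the lift (they move about 6 mm per row), so that grasp missed. I'll check the scene and retry.

Emit:
drive_tool(deltas=[{"tx":0,"ty":0,"tz":0,"rx":0,"ry":0,"rz":0,"fingers":5},{"tx":0,"ty":0,"tz":0,"rx":0,"ry":0,"rz":0,"fingers":5}])

```text
t: 2.97
position: [0.496, 0.086, 0.1638]
orientation: [[-0.331, 0.943, 0.019], [0.944, 0.331, 0.003], [-0.003, 0.019, -1.0]]
force: [-0.8, -0.4, -1.0]
finger_gap: 0.0132
```

```bash
python3 - <<'E'
from h import *
c,im=snap('wrist','pics/w3.png')
plan((.4935,.0845,.020),110.3)
E
```

```text
t 3.02 TCP [0.4968 0.086  0.1643] gap 0.0171 F [ 1.1 -0.4 -0. ]
5 rows
tx 0.00 ty -0.13 tz 2.88 rx 0.05 ry 0.01 rz -0.04
tx 0.00 ty -0.12 tz 2.88 rx 0.05 ry 0.01 rz -0.04
tx 0.00 ty -0.11 tz 2.88 rx 0.05 ry 0.01 rz -0.04
tx -0.00 ty -0.10 tz 2.88 rx 0.05 ry 0.01 rz -0.04
tx -0.00 ty -0.08 tz 2.88 rx 0.05 ry 0.01 rz -0.04
```

View pics/w3.png

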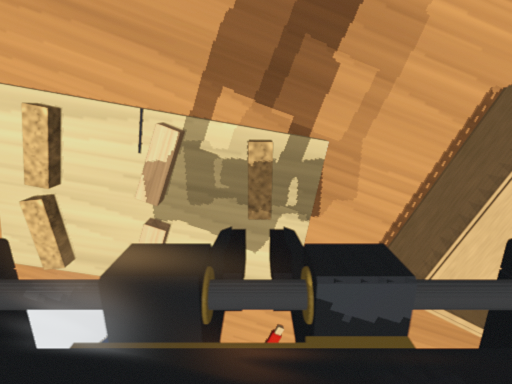

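```bash
python3 - <<'E'
from h import *
c=cams.calibration('wrist')
P=cast(c,[(248,141),(273,141),(271,219),(249,219)],.035);print(P.round(4),P.mean(0))
E
```

```text
[[0.4596 0.0628 0.035 ]
 [0.4517 0.0853 0.035 ]
 [0.5275 0.1112 0.035 ]
 [0.5351 0.0897 0.035 ]] [0.49346809 0.087255   0.035     ]
```

Emit:
drive_tool(deltas=[{"tx":0,"ty":-0.2,"tz":3.5,"rx":0.1,"ry":0,"rz":0,"fingers":5},{"tx":0,"ty":-0.2,"tz":3.5,"rx":0.1,"ry":0,"rz":0,"fingers":5},{"tx":0,"ty":0,"tz":3.5,"rx":0,"ry":0,"rz":0,"fingers":5},{"tx":0,"ty":0,"tz":0.5,"rx":0,"ry":0,"rz":0,"fingers":5},{"tx":0,"ty":0,"tz":0,"rx":0,"ry":0,"rz":0,"fingers":5}])

```text
t: 3.43
position: [0.4959, 0.0844, 0.051]
orientation: [[-0.331, 0.944, 0.008], [0.944, 0.331, -0.003], [-0.006, 0.006, -1.0]]
force: [-0.3, 0.2, 0.2]
finger_gap: 0.0491
```

Emit:
drive_tool(deltas=[{"tx":0.25,"ty":-0.15,"tz":2,"rx":0,"ry":0,"rz":0,"fingers":5},{"tx":0,"ty":0,"tz":1.4,"rx":0,"ry":0,"rz":0,"fingers":5},{"tx":0,"ty":0,"tz":0,"rx":0,"ry":0,"rz":0,"fingers":5},{"tx":0,"ty":0,"tz":0,"rx":0,"ry":0,"rz":0,"fingers":0},{"tx":0,"ty":0,"tz":0,"rx":0,"ry":0,"rz":0,"fingers":0}])

```text
t: 3.85
position: [0.4953, 0.0862, 0.0197]
orientation: [[-0.331, 0.944, 0.008], [0.944, 0.331, -0.003], [-0.006, 0.007, -1.0]]
force: [-0.2, 0.2, -0.3]
finger_gap: 0.0386
```

Emit:
drive_tool(deltas=[{"tx":0,"ty":0,"tz":0,"rx":0,"ry":0,"rz":0,"fingers":0},{"tx":0,"ty":0,"tz":0,"rx":0,"ry":0,"rz":0,"fingers":0},{"tx":0,"ty":0,"tz":0,"rx":0,"ry":0,"rz":0,"fingers":0},{"tx":0,"ty":0,"tz":0,"rx":0,"ry":0,"rz":0,"fingers":0}])

```text
t: 4.18
position: [0.4986, 0.0861, 0.0243]
orientation: [[-0.331, 0.943, 0.016], [0.944, 0.331, -0.003], [-0.008, 0.014, -1.0]]
force: [-0.6, -0.4, -0.2]
finger_gap: 0.0234
```

Zero rows drift about +1 mm in z and x each. I'll add ty −0.08 and tz +0.1 to hold position. The gap is 23.4 mm, so it is gripped; lifting.

Emit:
drive_tool(deltas=[{"tx":0,"ty":0,"tz":-1.5,"rx":0,"ry":0,"rz":0,"fingers":0},{"tx":0,"ty":0,"tz":-3,"rx":0,"ry":0,"rz":0,"fingers":0},{"tx":0,"ty":0,"tz":-3.5,"rx":0,"ry":0,"rz":0,"fingers":0},{"tx":0,"ty":0,"tz":-3.5,"rx":0.1,"ry":0,"rz":0,"fingers":0}])

```text
t: 4.52
position: [0.4906, 0.0866, 0.1361]
orientation: [[-0.331, 0.944, -0.009], [0.944, 0.331, -0.005], [-0.002, -0.01, -1.0]]
force: [0.3, 0.1, -0.9]
finger_gap: 0.0237
```

```bash
python3 - <<'E'
from h import *
plan((.4078,.4056,.15),92,mx=4)
E
```

```text
t 4.52 TCP [0.4906 0.0866 0.1361] gap 0.0237 F [ 0.3  0.1 -0.9]
9 rows
tx 3.65 ty 0.30 tz -0.17 rx -0.01 ry 0.00 rz 0.38
tx 3.66 ty 0.18 tz -0.16 rx -0.01 ry 0.00 rz 0.38
tx 3.66 ty 0.06 tz -0.16 rx -0.01 ry 0.00 rz 0.38
tx 3.66 ty -0.07 tz -0.16 rx -0.01 ry 0.00 rz 0.38
tx 3.66 ty -0.19 tz -0.16 rx -0.01 ry 0.00 rz 0.38
tx 3.65 ty -0.31 tz -0.16 rx -0.01 ry 0.00 rz 0.38
tx 3.64 ty -0.43 tz -0.16 rx -0.01 ry 0.00 rz 0.38
tx 3.62 ty -0.55 tz -0.16 rx -0.01 ry 0.00 rz 0.38
tx 3.60 ty -0.68 tz -0.16 rx -0.01 ry 0.00 rz 0.38
```

Emit:
drive_tool(deltas=[{"tx":3.7,"ty":0.3,"tz":0,"rx":0,"ry":0,"rz":0.38,"fingers":0},{"tx":3.7,"ty":0.1,"tz":0,"rx":0,"ry":0,"rz":0.38,"fingers":0},{"tx":3.7,"ty":0,"tz":0,"rx":0,"ry":0,"rz":0.38,"fingers":0},{"tx":3.7,"ty":-0.1,"tz":0,"rx":0,"ry":0,"rz":0.38,"fingers":0},{"tx":3.7,"ty":-0.2,"tz":0,"rx":0,"ry":0,"rz":0.38,"fingers":0}])

```text
t: 4.93
position: [0.4521, 0.2655, 0.1485]
orientation: [[-0.151, 0.988, 0.016], [0.989, 0.151, -0.006], [-0.008, 0.015, -1.0]]
force: [-0.2, 0.5, -1.1]
finger_gap: 0.0236
```

Emit:
drive_tool(deltas=[{"tx":3.6,"ty":-0.4,"tz":0.5,"rx":0,"ry":0,"rz":0.38,"fingers":0},{"tx":3.6,"ty":-0.5,"tz":1,"rx":0,"ry":0,"rz":0.38,"fingers":0},{"tx":3.2,"ty":-0.6,"tz":2,"rx":0,"ry":0,"rz":0.38,"fingers":0},{"tx":1,"ty":-0.7,"tz":2.5,"rx":0,"ry":0,"rz":0.2,"fingers":0},{"tx":0,"ty":-0.1,"tz":2,"rx":0,"ry":0,"rz":0,"fingers":0}])

```text
t: 5.35
position: [0.4182, 0.3913, 0.0734]
orientation: [[-0.032, 0.999, 0.031], [0.999, 0.032, 0.005], [0.004, 0.031, -1.0]]
force: [-1.1, -0.7, -0.7]
finger_gap: 0.0234
```

Emit:
drive_tool(deltas=[{"tx":0.8,"ty":-0.3,"tz":1.5,"rx":0.3,"ry":0,"rz":0,"fingers":0},{"tx":0.2,"ty":-0.1,"tz":1,"rx":0.1,"ry":0,"rz":0,"fingers":5},{"tx":0,"ty":-0.1,"tz":0.1,"rx":0,"ry":0,"rz":0,"fingers":5},{"tx":0,"ty":-0.1,"tz":0,"rx":0,"ry":0,"rz":0,"fingers":5},{"tx":0,"ty":-0.1,"tz":-1,"rx":0,"ry":0,"rz":0,"fingers":5}])

```text
t: 5.77
position: [0.4064, 0.4005, 0.0511]
orientation: [[-0.036, 0.999, -0.013], [0.999, 0.036, -0.002], [-0.002, -0.013, -1.0]]
force: [-0.9, -0.6, -0.8]
finger_gap: 0.0482
```

Emit:
drive_tool(deltas=[{"tx":0,"ty":0,"tz":-3,"rx":0,"ry":0,"rz":0,"fingers":5},{"tx":0,"ty":0,"tz":-3,"rx":0,"ry":0,"rz":0,"fingers":5}])

```text
t: 5.93
position: [0.4049, 0.3979, 0.1105]
orientation: [[-0.035, 0.999, -0.019], [0.999, 0.035, -0.007], [-0.006, -0.019, -1.0]]
force: [0.4, 1.1, 1.1]
finger_gap: 0.0503
```

```bash
python3 - <<'E'
from h import *
c,im=snap('top','pics/top3.png')
cv2.imwrite('pics/top3c.png',cv2.resize(im[140:260,90:310],None,fx=3.6,fy=3.6,interpolation=cv2.INTER_CUBIC))
plan((.5132,-.0141,.12),89,mx=4)
E
```

```text
t 5.98 TCP [0.4082 0.4001 0.1174] gap 0.0506 F [3.  2.7 3.4]
11 rows
tx -3.80 ty 0.82 tz -0.03 rx -0.01 ry 0.00 rz 0.05
tx -3.79 ty 0.84 tz -0.03 rx -0.01 ry 0.00 rz 0.05
tx -3.79 ty 0.86 tz -0.03 rx -0.01 ry 0.00 rz 0.05
tx -3.78 ty 0.88 tz -0.03 rx -0.01 ry 0.00 rz 0.05
tx -3.78 ty 0.89 tz -0.03 rx -0.01 ry 0.00 rz 0.05
tx -3.78 ty 0.91 tz -0.03 rx -0.01 ry 0.00 rz 0.05
tx -3.77 ty 0.93 tz -0.03 rx -0.01 ry 0.00 rz 0.05
tx -3.77 ty 0.95 tz -0.03 rx -0.01 ry 0.00 rz 0.05
tx -3.76 ty 0.97 tz -0.02 rx -0.01 ry 0.00 rz 0.05
tx -3.76 ty 0.98 tz -0.02 rx -0.01 ry 0.00 rz 0.05
tx -3.75 ty 1.00 tz -0.02 rx -0.01 ry 0.00 rz 0.05
```

View pics/top3c.png

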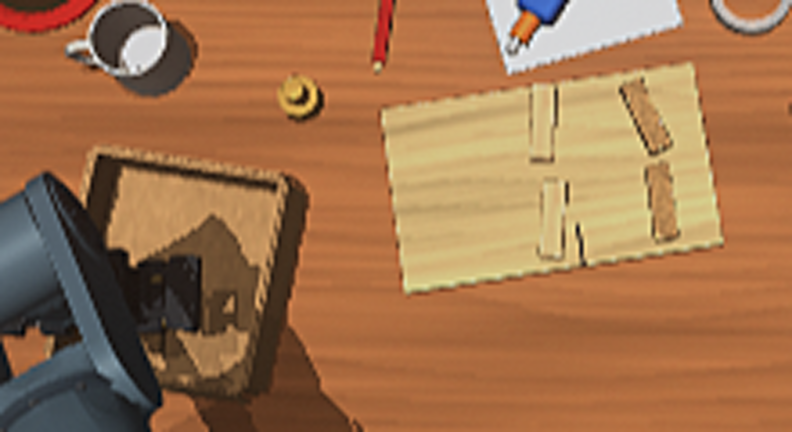

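The first offcut is gone from the board and 4 remain, unmoved. The next is the near pine one.

Emit:
drive_tool(deltas=[{"tx":-3.8,"ty":0.8,"tz":0,"rx":0,"ry":0,"rz":0.06,"fingers":5},{"tx":-3.8,"ty":0.8,"tz":0,"rx":0,"ry":0,"rz":0.06,"fingers":5},{"tx":-3.8,"ty":0.8,"tz":0,"rx":0,"ry":0,"rz":0.06,"fingers":5},{"tx":-3.8,"ty":0.8,"tz":0,"rx":0,"ry":0,"rz":0.06,"fingers":5},{"tx":-3.8,"ty":0.8,"tz":0,"rx":0,"ry":0,"rz":0.06,"fingers":5}])

```text
t: 6.4
position: [0.4604, 0.2126, 0.1329]
orientation: [[-0.017, 1.0, 0.017], [1.0, 0.017, 0.01], [0.01, 0.017, -1.0]]
force: [1.7, -0.8, 0.3]
finger_gap: 0.0498
```

Emit:
drive_tool(deltas=[{"tx":-3.8,"ty":0.9,"tz":0,"rx":0,"ry":0,"rz":0.06,"fingers":5},{"tx":-3.8,"ty":0.9,"tz":0,"rx":0,"ry":0,"rz":0.06,"fingers":5},{"tx":-3.8,"ty":0.9,"tz":0,"rx":0,"ry":0,"rz":0.06,"fingers":5},{"tx":-3.8,"ty":0.9,"tz":0,"rx":0,"ry":0,"rz":0.06,"fingers":5},{"tx":-3.2,"ty":0.9,"tz":0,"rx":0,"ry":0,"rz":0.06,"fingers":5}])

```text
t: 6.82
position: [0.5112, 0.0163, 0.1441]
orientation: [[0.013, 0.999, 0.038], [1.0, -0.013, 0.007], [0.008, 0.037, -0.999]]
force: [0.4, -0.1, 0.4]
finger_gap: 0.0504
```

```bash
python3 - <<'E'
from h import *
c,im=snap('wrist','pics/w4.png')
plan((.5132,-.0141,.05),89,mx=4)
E
```

```text
t 6.87 TCP [0.5138 0.011  0.1451] gap 0.0499 F [ 1.7 -4.5  0.8]
3 rows
tx -0.85 ty -0.13 tz 3.16 rx 0.16 ry -0.02 rz 0.01
tx -0.85 ty -0.09 tz 3.17 rx 0.16 ry -0.02 rz 0.01
tx -0.84 ty -0.05 tz 3.17 rx 0.16 ry -0.02 rz 0.01
```

View pics/w4.png

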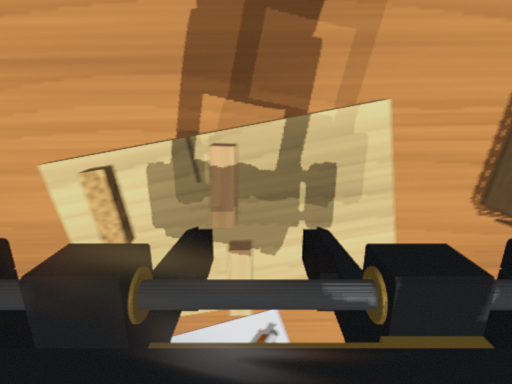

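```bash
cat >> h.py <<'E'
def obj(px,z=.035):
    P=cast(cams.calibration('wrist'),px,z)[:,:2];m=P.mean(0);a=(P[2]+P[3]-P[0]-P[1])/2
    print('centre',m.round(4),'len',np.linalg.norm(a).round(4),'wid',np.linalg.norm(P[0]-P[1]).round(4),'ang',np.degrees(np.arctan2(a[1],a[0])).round(1));return m
E
python3 - <<'E'
from h import *
obj([(210,146),(238,145),(235,226),(210,226)])
E
```

```text
centre [ 0.5137 -0.0208] len 0.0784 wid 0.0249 ang -4.0
```

Emit:
drive_tool(deltas=[{"tx":-1.0,"ty":-0.2,"tz":3,"rx":0.3,"ry":0,"rz":0,"fingers":5},{"tx":-0.9,"ty":-0.2,"tz":3,"rx":0.2,"ry":0,"rz":0,"fingers":5},{"tx":-0.5,"ty":-0.1,"tz":3,"rx":0.1,"ry":0,"rz":0,"fingers":5},{"tx":0,"ty":-0.1,"tz":1,"rx":0,"ry":0,"rz":0,"fingers":5},{"tx":0,"ty":-0.1,"tz":0.1,"rx":0,"ry":0,"rz":0,"fingers":5}])

```text
t: 7.28
position: [0.5168, -0.0227, 0.0535]
orientation: [[0.029, 1.0, 0.011], [1.0, -0.029, -0.003], [-0.003, 0.011, -1.0]]
force: [-0.1, -0.1, 0.0]
finger_gap: 0.0498
```

Emit:
drive_tool(deltas=[{"tx":0.6,"ty":-0.3,"tz":2,"rx":0.1,"ry":0,"rz":0,"fingers":5},{"tx":0,"ty":-0.1,"tz":1.5,"rx":0,"ry":0,"rz":0,"fingers":5},{"tx":0,"ty":-0.1,"tz":0.1,"rx":0,"ry":0,"rz":0,"fingers":0},{"tx":0,"ty":-0.1,"tz":0.1,"rx":0,"ry":0,"rz":0,"fingers":0},{"tx":0,"ty":-0.1,"tz":0.1,"rx":0,"ry":0,"rz":0,"fingers":0}])

```text
t: 7.7
position: [0.5144, -0.0159, 0.0232]
orientation: [[0.028, 1.0, 0.013], [1.0, -0.028, -0.005], [-0.005, 0.013, -1.0]]
force: [-0.8, 0.2, 1.3]
finger_gap: 0.0321
```

Emit:
drive_tool(deltas=[{"tx":0,"ty":-0.1,"tz":0,"rx":0,"ry":0,"rz":0,"fingers":0},{"tx":0,"ty":-0.1,"tz":0.1,"rx":0,"ry":0,"rz":0,"fingers":0},{"tx":0,"ty":-0.1,"tz":0.1,"rx":0,"ry":0,"rz":0,"fingers":0}])

```text
t: 7.95
position: [0.5137, -0.0158, 0.0251]
orientation: [[0.027, 0.999, 0.019], [1.0, -0.026, -0.007], [-0.007, 0.019, -1.0]]
force: [0.9, -0.7, -0.0]
finger_gap: 0.0236
```

Gripped at 23.6 mm. I'll lift and carry it to carton slot (−45, −30), which is (0.400, 0.346).

Emit:
drive_tool(deltas=[{"tx":0,"ty":0,"tz":-1.5,"rx":0.1,"ry":0,"rz":0,"fingers":0},{"tx":0,"ty":0,"tz":-3.5,"rx":0.1,"ry":0,"rz":0,"fingers":0},{"tx":1.5,"ty":-0.5,"tz":-3.5,"rx":0.1,"ry":0,"rz":0,"fingers":0},{"tx":3.5,"ty":-1,"tz":-2,"rx":0,"ry":0,"rz":0,"fingers":0}])

```text
t: 8.28
position: [0.4969, 0.0326, 0.1301]
orientation: [[0.033, 0.999, -0.016], [0.999, -0.033, -0.006], [-0.006, -0.016, -1.0]]
force: [1.5, 0.4, -0.9]
finger_gap: 0.0239
```

```bash
python3 - <<'E'
from h import *
plan((.40,.346,.12),88,mx=4)
E
```

```text
t 8.28 TCP [0.4969 0.0326 0.1301] gap 0.0239 F [ 1.5  0.4 -0.9]
9 rows
tx 3.45 ty -1.19 tz 0.11 rx -0.02 ry 0.01 rz 0.00
tx 3.45 ty -1.19 tz 0.11 rx -0.02 ry 0.01 rz 0.00
tx 3.44 ty -1.19 tz 0.11 rx -0.02 ry 0.01 rz 0.00
tx 3.44 ty -1.19 tz 0.11 rx -0.02 ry 0.01 rz 0.00
tx 3.44 ty -1.19 tz 0.11 rx -0.02 ry 0.01 rz 0.00
tx 3.44 ty -1.19 tz 0.11 rx -0.02 ry 0.01 rz 0.00
tx 3.44 ty -1.19 tz 0.11 rx -0.02 ry 0.01 rz 0.00
tx 3.44 ty -1.20 tz 0.11 rx -0.02 ry 0.01 rz 0.00
tx 3.44 ty -1.20 tz 0.11 rx -0.02 ry 0.01 rz 0.00
```

Emit:
drive_tool(deltas=[{"tx":3.6,"ty":-1.2,"tz":0,"rx":0,"ry":0,"rz":0,"fingers":0},{"tx":3.6,"ty":-1.2,"tz":0.1,"rx":0,"ry":0,"rz":0,"fingers":0},{"tx":3.6,"ty":-1.2,"tz":0.1,"rx":0.05,"ry":0,"rz":0,"fingers":0},{"tx":3.6,"ty":-1.2,"tz":0.1,"rx":0.05,"ry":0,"rz":0,"fingers":0},{"tx":3.6,"ty":-1.2,"tz":0.1,"rx":0.05,"ry":0,"rz":0,"fingers":0}])

```text
t: 8.7
position: [0.4475, 0.2194, 0.1363]
orientation: [[0.041, 0.999, -0.009], [0.999, -0.041, -0.005], [-0.005, -0.009, -1.0]]
force: [0.1, 0.7, -0.3]
finger_gap: 0.0233
```

Emit:
drive_tool(deltas=[{"tx":3.6,"ty":-1.3,"tz":0.5,"rx":0.05,"ry":0,"rz":0,"fingers":0},{"tx":3.6,"ty":-1.3,"tz":1,"rx":0.05,"ry":0,"rz":0,"fingers":0},{"tx":3.6,"ty":-1.3,"tz":1.5,"rx":0.05,"ry":0,"rz":0,"fingers":0},{"tx":2.6,"ty":-1.3,"tz":2.5,"rx":0.05,"ry":0,"rz":0,"fingers":0},{"tx":0,"ty":-0.1,"tz":2,"rx":0.1,"ry":0,"rz":0,"fingers":0}])

```text
t: 9.12
position: [0.3983, 0.369, 0.0676]
orientation: [[0.036, 0.999, -0.02], [0.999, -0.036, 0.005], [0.004, -0.021, -1.0]]
force: [-0.5, -0.5, -1.5]
finger_gap: 0.0238
```

Emit:
drive_tool(deltas=[{"tx":-1.5,"ty":0,"tz":1,"rx":-0.1,"ry":0,"rz":0,"fingers":0},{"tx":-0.8,"ty":0,"tz":0.8,"rx":-0.1,"ry":0,"rz":0,"fingers":5},{"tx":0,"ty":-0.1,"tz":0.1,"rx":0,"ry":0,"rz":0,"fingers":5},{"tx":0,"ty":-0.1,"tz":0,"rx":0,"ry":0,"rz":0,"fingers":5},{"tx":0,"ty":-0.1,"tz":-2,"rx":0,"ry":0,"rz":0,"fingers":5}])

```text
t: 9.53
position: [0.3874, 0.3464, 0.0617]
orientation: [[0.03, 0.999, -0.014], [1.0, -0.03, -0.001], [-0.001, -0.014, -1.0]]
force: [-0.6, 0.6, 0.3]
finger_gap: 0.0483
```

Emit:
drive_tool(deltas=[{"tx":-1,"ty":0,"tz":-3.5,"rx":0,"ry":0,"rz":0,"fingers":5},{"tx":-3,"ty":1.4,"tz":-2,"rx":0,"ry":0,"rz":0,"fingers":5}])

```text
t: 9.7
position: [0.399, 0.3083, 0.1183]
orientation: [[0.027, 1.0, -0.017], [1.0, -0.027, -0.0], [-0.001, -0.017, -1.0]]
force: [2.0, 0.7, 1.0]
finger_gap: 0.0499
```

```bash
python3 - <<'E'
from h import *
c,im=snap('top','pics/top4.png')
cv2.imwrite('pics/top4c.png',cv2.resize(im[140:260,90:310],None,fx=3.6,fy=3.6,interpolation=cv2.INTER_CUBIC))
plan((.6166,-.0016,.12),89.5,mx=4)
E
```

```text
t 9.75 TCP [0.4039 0.3038 0.1214] gap 0.0506 F [5.6 0.4 1.2]
10 rows
tx -2.99 ty 2.21 tz -0.00 rx -0.01 ry 0.00 rz -0.02
tx -3.00 ty 2.21 tz -0.00 rx -0.01 ry 0.00 rz -0.02
tx -3.00 ty 2.20 tz 0.00 rx -0.01 ry 0.00 rz -0.02
tx -3.01 ty 2.19 tz 0.00 rx -0.01 ry 0.00 rz -0.02
tx -3.01 ty 2.19 tz 0.00 rx -0.01 ry 0.00 rz -0.02
tx -3.01 ty 2.18 tz 0.01 rx -0.01 ry 0.00 rz -0.02
tx -3.02 ty 2.18 tz 0.01 rx -0.01 ry 0.00 rz -0.02
tx -3.02 ty 2.17 tz 0.01 rx -0.01 ry 0.00 rz -0.02
tx -3.03 ty 2.17 tz 0.01 rx -0.01 ry 0.00 rz -0.02
tx -3.03 ty 2.16 tz 0.01 rx -0.01 ry 0.00 rz -0.02
```

View pics/top4c.png

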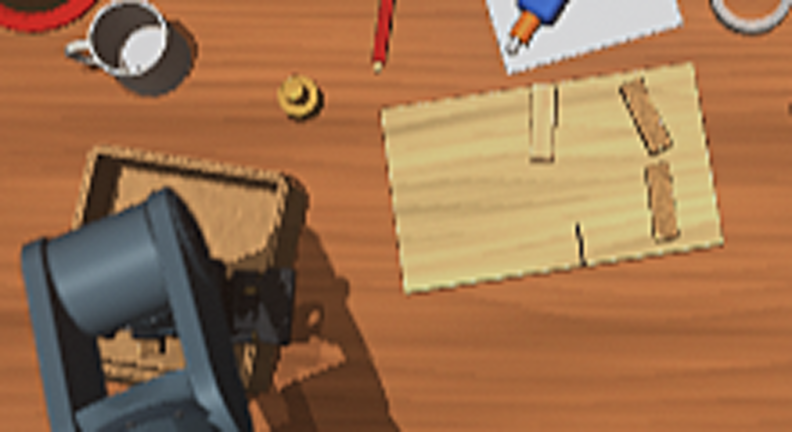

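Emit:
drive_tool(deltas=[{"tx":-3.1,"ty":2.1,"tz":0.1,"rx":0.05,"ry":0,"rz":0,"fingers":5},{"tx":-3.1,"ty":2.1,"tz":0.1,"rx":0.05,"ry":0,"rz":0,"fingers":5},{"tx":-3.1,"ty":2.1,"tz":0.1,"rx":0.05,"ry":0,"rz":0,"fingers":5},{"tx":-3.1,"ty":2.1,"tz":0.1,"rx":0.05,"ry":0,"rz":0,"fingers":5},{"tx":-3.1,"ty":2.1,"tz":0.1,"rx":0.05,"ry":0,"rz":0,"fingers":5}])

```text
t: 10.17
position: [0.5111, 0.1461, 0.1252]
orientation: [[0.022, 1.0, -0.016], [1.0, -0.022, 0.005], [0.005, -0.016, -1.0]]
force: [0.4, 0.8, 0.5]
finger_gap: 0.0502
```

Emit:
drive_tool(deltas=[{"tx":-3.1,"ty":2.1,"tz":0.1,"rx":0.05,"ry":0,"rz":0,"fingers":5},{"tx":-3.1,"ty":2.1,"tz":0.1,"rx":0.05,"ry":0,"rz":0,"fingers":5},{"tx":-3.1,"ty":2.1,"tz":0.1,"rx":0.05,"ry":0,"rz":0,"fingers":5},{"tx":-3.1,"ty":2.0,"tz":0.1,"rx":0.05,"ry":0,"rz":0,"fingers":5},{"tx":-2,"ty":1.0,"tz":0.5,"rx":0.05,"ry":0,"rz":0,"fingers":5}])

```text
t: 10.58
position: [0.6105, -0.0113, 0.1207]
orientation: [[0.028, 0.999, -0.025], [1.0, -0.028, 0.005], [0.004, -0.025, -1.0]]
force: [-0.4, 0.8, 0.8]
finger_gap: 0.0496
```

```bash
python3 - <<'E'
from h import *
plan((.6166,-.0016,.045),89.5,mx=4)
E
```

```text
t 10.58 TCP [ 0.6105 -0.0113  0.1207] gap 0.0496 F [-0.4  0.8  0.8]
2 rows
tx 0.48 ty 0.39 tz 3.78 rx -0.14 ry -0.03 rz -0.11
tx 0.48 ty 0.35 tz 3.78 rx -0.14 ry -0.03 rz -0.11
```

Emit:
drive_tool(deltas=[{"tx":0.7,"ty":0.2,"tz":3,"rx":-0.1,"ry":0,"rz":-0.1,"fingers":5},{"tx":0.5,"ty":0.1,"tz":3,"rx":-0.1,"ry":0,"rz":-0.1,"fingers":5},{"tx":0,"ty":0,"tz":1.5,"rx":-0.05,"ry":0,"rz":0,"fingers":5},{"tx":0,"ty":-0.1,"tz":0.1,"rx":0,"ry":0,"rz":0,"fingers":5}])

```text
t: 10.92
position: [0.6209, -0.0089, 0.0479]
orientation: [[0.022, 1.0, 0.012], [1.0, -0.022, 0.001], [0.001, 0.012, -1.0]]
force: [-0.5, -0.6, -0.6]
finger_gap: 0.0502
```

```bash
python3 - <<'E'
from h import *
c,im=snap('wrist','pics/w5.png')
plan((.6166,-.0016,.02),89.5,mx=4)
E
```

```text
t 10.97 TCP [ 0.621  -0.0089  0.0489] gap 0.0502 F [ 0.1 -0.1 -0.4]
1 rows
tx 0.71 ty -0.49 tz 2.88 rx 0.14 ry -0.01 rz -0.15
```

View pics/w5.png

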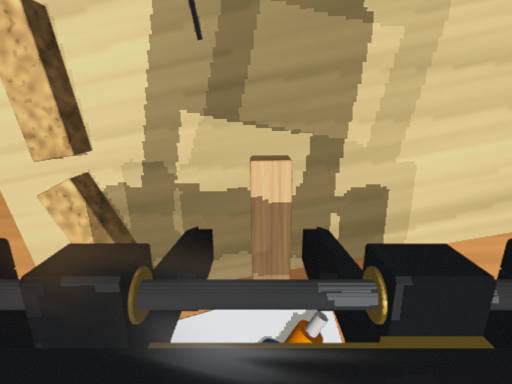

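Emit:
drive_tool(deltas=[{"tx":0.7,"ty":-0.4,"tz":1.5,"rx":0.05,"ry":0,"rz":-0.1,"fingers":5},{"tx":0,"ty":-0.1,"tz":1.6,"rx":0,"ry":0,"rz":0,"fingers":5},{"tx":0,"ty":-0.1,"tz":0.1,"rx":0,"ry":0,"rz":0,"fingers":0},{"tx":0,"ty":-0.1,"tz":0.1,"rx":0,"ry":0,"rz":0,"fingers":0},{"tx":0,"ty":-0.1,"tz":0.1,"rx":0,"ry":0,"rz":0,"fingers":0}])

```text
t: 11.38
position: [0.6169, -0.0002, 0.0189]
orientation: [[0.012, 1.0, 0.015], [1.0, -0.012, -0.0], [-0.0, 0.015, -1.0]]
force: [0.7, -0.1, -0.3]
finger_gap: 0.032
```

Emit:
drive_tool(deltas=[{"tx":0,"ty":-0.1,"tz":0.1,"rx":0,"ry":0,"rz":0,"fingers":0},{"tx":0,"ty":-0.1,"tz":0.1,"rx":0,"ry":0,"rz":0,"fingers":0},{"tx":0,"ty":-0.1,"tz":0.1,"rx":0,"ry":0,"rz":0,"fingers":0}])

```text
t: 11.63
position: [0.6159, 0.0002, 0.0187]
orientation: [[0.011, 1.0, 0.021], [1.0, -0.011, -0.001], [-0.001, 0.021, -1.0]]
force: [1.0, 0.3, 1.6]
finger_gap: 0.024
```

Emit:
drive_tool(deltas=[{"tx":0,"ty":0,"tz":-1.5,"rx":0.1,"ry":0,"rz":0,"fingers":0},{"tx":0,"ty":0,"tz":-3.5,"rx":0.1,"ry":0,"rz":0,"fingers":0},{"tx":1.5,"ty":-0.5,"tz":-3.5,"rx":0.1,"ry":0,"rz":0,"fingers":0},{"tx":3.3,"ty":-1.2,"tz":-2,"rx":0,"ry":0,"rz":0,"fingers":0}])

```text
t: 11.97
position: [0.5958, 0.0448, 0.1223]
orientation: [[0.017, 1.0, -0.016], [1.0, -0.017, -0.001], [-0.001, -0.016, -1.0]]
force: [0.8, 0.1, -0.0]
finger_gap: 0.0239
```

```bash
python3 - <<'E'
from h import *
plan((.497,.393,.13),92,mx=4)
E
```

```text
t 11.97 TCP [0.5958 0.0448 0.1223] gap 0.0239 F [ 0.8  0.1 -0. ]
10 rows
tx 3.46 ty -1.05 tz -0.06 rx -0.02 ry 0.00 rz -0.06
tx 3.47 ty -1.03 tz -0.06 rx -0.02 ry 0.00 rz -0.06
tx 3.48 ty -1.01 tz -0.07 rx -0.02 ry 0.00 rz -0.06
tx 3.48 ty -0.99 tz -0.07 rx -0.02 ry 0.00 rz -0.06
tx 3.49 ty -0.98 tz -0.07 rx -0.02 ry 0.00 rz -0.06
tx 3.49 ty -0.96 tz -0.07 rx -0.02 ry 0.00 rz -0.06
tx 3.50 ty -0.94 tz -0.07 rx -0.02 ry 0.00 rz -0.06
tx 3.50 ty -0.92 tz -0.07 rx -0.02 ry 0.00 rz -0.06
tx 3.50 ty -0.90 tz -0.07 rx -0.02 ry 0.00 rz -0.06
tx 3.51 ty -0.88 tz -0.08 rx -0.02 ry 0.00 rz -0.06
```

Emit:
drive_tool(deltas=[{"tx":3.6,"ty":-1.1,"tz":0,"rx":0,"ry":0,"rz":0,"fingers":0},{"tx":3.6,"ty":-1.1,"tz":0,"rx":0.05,"ry":0,"rz":0,"fingers":0},{"tx":3.6,"ty":-1.1,"tz":0,"rx":0.05,"ry":0,"rz":0,"fingers":0},{"tx":3.6,"ty":-1.1,"tz":0,"rx":0.05,"ry":0,"rz":0,"fingers":0},{"tx":3.6,"ty":-1.1,"tz":0,"rx":0.05,"ry":0,"rz":0,"fingers":0}])

```text
t: 12.38
position: [0.5477, 0.2297, 0.1339]
orientation: [[0.025, 1.0, -0.016], [1.0, -0.025, -0.0], [-0.001, -0.016, -1.0]]
force: [0.5, 0.6, -0.4]
finger_gap: 0.0236
```

Emit:
drive_tool(deltas=[{"tx":3.6,"ty":-1.1,"tz":0.1,"rx":0.05,"ry":0,"rz":0,"fingers":0},{"tx":3.6,"ty":-1.1,"tz":0.5,"rx":0.05,"ry":0,"rz":0,"fingers":0},{"tx":3.6,"ty":-1.1,"tz":1,"rx":0.05,"ry":0,"rz":0,"fingers":0},{"tx":3.2,"ty":-1.1,"tz":2,"rx":0.05,"ry":0,"rz":0,"fingers":0},{"tx":0.5,"ty":-0.2,"tz":2.5,"rx":0.05,"ry":0,"rz":0,"fingers":0}])

```text
t: 12.8
position: [0.5033, 0.3903, 0.0819]
orientation: [[0.021, 0.999, -0.024], [1.0, -0.021, 0.009], [0.008, -0.024, -1.0]]
force: [-0.4, -0.7, -0.5]
finger_gap: 0.0239
```

```bash
python3 - <<'E'
from h import *
plan((.495,.393,.05),92,mx=4)
E
```

```text
t 12.8 TCP [0.5033 0.3903 0.0819] gap 0.0239 F [-0.4 -0.7 -0.5]
1 rows
tx 0.23 ty -0.76 tz 3.21 rx -0.28 ry -0.10 rz -0.64
```

Emit:
drive_tool(deltas=[{"tx":-0.1,"ty":-0.6,"tz":2,"rx":-0.2,"ry":0,"rz":0,"fingers":0},{"tx":0,"ty":-0.1,"tz":0.8,"rx":0,"ry":0,"rz":0,"fingers":5},{"tx":0,"ty":-0.1,"tz":0.1,"rx":0,"ry":0,"rz":0,"fingers":5},{"tx":0,"ty":-0.1,"tz":0,"rx":0,"ry":0,"rz":0,"fingers":5},{"tx":0,"ty":-0.1,"tz":-2,"rx":0,"ry":0,"rz":0,"fingers":5}])

```text
t: 13.22
position: [0.4862, 0.39, 0.0651]
orientation: [[0.017, 1.0, -0.018], [1.0, -0.017, 0.002], [0.002, -0.018, -1.0]]
force: [-1.3, -0.3, -0.6]
finger_gap: 0.0482
```

Emit:
drive_tool(deltas=[{"tx":0,"ty":0,"tz":-3.5,"rx":0,"ry":0,"rz":0,"fingers":5},{"tx":-2.5,"ty":0,"tz":-2.5,"rx":0,"ry":0,"rz":0,"fingers":5}])

```text
t: 13.38
position: [0.4868, 0.3654, 0.1268]
orientation: [[0.017, 1.0, -0.021], [1.0, -0.016, 0.002], [0.002, -0.021, -1.0]]
force: [0.8, 0.4, 1.1]
finger_gap: 0.0497
```

```bash
python3 - <<'E'
from h import *
c,im=snap('top','pics/top5.png')
cv2.imwrite('pics/top5c.png',cv2.resize(im[140:260,90:330],None,fx=3.3,fy=3.3,interpolation=cv2.INTER_CUBIC))
plan((.5327,-.1278,.12),98,mx=4)
E
```

```text
t 13.43 TCP [0.4894 0.3611 0.1313] gap 0.0502 F [ 4.7 -0.2  1.9]
13 rows
tx -3.75 ty 0.40 tz 0.08 rx -0.01 ry -0.00 rz -0.14
tx -3.76 ty 0.36 tz 0.08 rx -0.01 ry -0.00 rz -0.14
tx -3.76 ty 0.31 tz 0.08 rx -0.01 ry -0.00 rz -0.14
tx -3.77 ty 0.26 tz 0.08 rx -0.01 ry -0.00 rz -0.14
tx -3.77 ty 0.22 tz 0.08 rx -0.01 ry -0.00 rz -0.14
tx -3.77 ty 0.17 tz 0.08 rx -0.01 ry -0.00 rz -0.14
tx -3.77 ty 0.13 tz 0.08 rx -0.01 ry -0.00 rz -0.14
tx -3.78 ty 0.08 tz 0.08 rx -0.01 ry -0.00 rz -0.14
tx -3.78 ty 0.04 tz 0.08 rx -0.01 ry -0.00 rz -0.14
tx -3.78 ty -0.01 tz 0.08 rx -0.01 ry -0.00 rz -0.14
tx -3.78 ty -0.06 tz 0.09 rx -0.01 ry -0.00 rz -0.14
tx -3.77 ty -0.10 tz 0.09 rx -0.01 ry -0.00 rz -0.14
tx -3.77 ty -0.15 tz 0.09 rx -0.01 ry -0.00 rz -0.14
```

View pics/top5c.png

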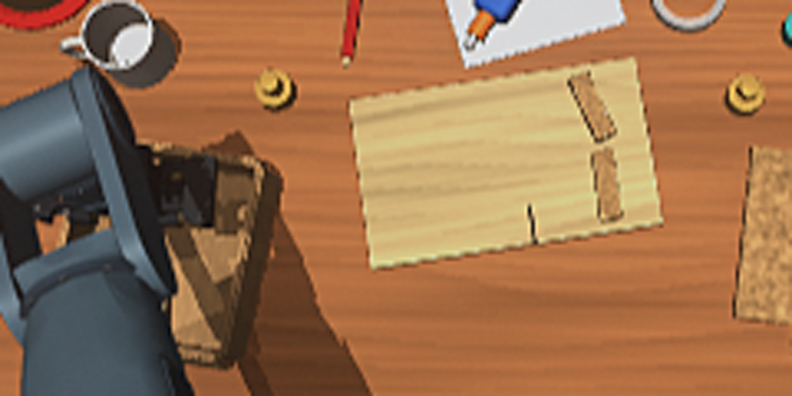

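Two cork offcuts are left on the board and have not moved. Next is the near-right one.

Emit:
drive_tool(deltas=[{"tx":-3.8,"ty":0.3,"tz":0.1,"rx":0.03,"ry":0,"rz":-0.15,"fingers":5},{"tx":-3.8,"ty":0.2,"tz":0.1,"rx":0.03,"ry":0,"rz":-0.15,"fingers":5},{"tx":-3.8,"ty":0.2,"tz":0.1,"rx":0.03,"ry":0,"rz":-0.15,"fingers":5},{"tx":-3.8,"ty":0.2,"tz":0.1,"rx":0.03,"ry":0,"rz":-0.15,"fingers":5},{"tx":-3.8,"ty":0.1,"tz":0.1,"rx":0.03,"ry":0,"rz":-0.15,"fingers":5}])

```text
t: 13.85
position: [0.5093, 0.1677, 0.139]
orientation: [[-0.052, 0.999, -0.006], [0.999, 0.052, 0.009], [0.009, -0.006, -1.0]]
force: [0.9, -0.1, 0.2]
finger_gap: 0.0498
```

Emit:
drive_tool(deltas=[{"tx":-3.8,"ty":0.1,"tz":0.1,"rx":0.03,"ry":0,"rz":-0.15,"fingers":5},{"tx":-3.8,"ty":0,"tz":0.1,"rx":0.03,"ry":0,"rz":-0.15,"fingers":5},{"tx":-3.8,"ty":0,"tz":0.1,"rx":0.03,"ry":0,"rz":-0.15,"fingers":5},{"tx":-3.8,"ty":0,"tz":0.1,"rx":0.03,"ry":0,"rz":-0.15,"fingers":5},{"tx":-3.8,"ty":-0.1,"tz":0.1,"rx":0.03,"ry":0,"rz":-0.15,"fingers":5}])

```text
t: 14.27
position: [0.528, -0.0363, 0.1417]
orientation: [[-0.114, 0.993, -0.005], [0.993, 0.114, 0.006], [0.006, -0.004, -1.0]]
force: [0.7, 1.0, -0.3]
finger_gap: 0.0498
```

```bash
python3 - <<'E'
from h import *
plan((.5327,-.1278,.05),98,mx=4)
E
```

```text
t 14.27 TCP [ 0.528  -0.0363  0.1417] gap 0.0498 F [ 0.7  1.  -0.3]
4 rows
tx -2.30 ty -0.13 tz 2.28 rx -0.01 ry -0.02 rz -0.07
tx -2.29 ty -0.15 tz 2.28 rx -0.01 ry -0.02 rz -0.07
tx -2.29 ty -0.17 tz 2.29 rx -0.01 ry -0.02 rz -0.07
tx -2.29 ty -0.18 tz 2.29 rx -0.01 ry -0.02 rz -0.07
```

Emit:
drive_tool(deltas=[{"tx":-3.4,"ty":-0.1,"tz":1.5,"rx":0,"ry":0,"rz":-0.1,"fingers":5},{"tx":-2.8,"ty":-0.2,"tz":3,"rx":0,"ry":0,"rz":-0.1,"fingers":5},{"tx":-1.2,"ty":-0.2,"tz":3,"rx":0,"ry":0,"rz":0,"fingers":5},{"tx":-0.2,"ty":-0.2,"tz":1.5,"rx":0,"ry":0,"rz":0,"fingers":5},{"tx":0,"ty":-0.1,"tz":0.1,"rx":0,"ry":0,"rz":0,"fingers":5}])

```text
t: 14.68
position: [0.5362, -0.1347, 0.0591]
orientation: [[-0.115, 0.993, 0.017], [0.993, 0.115, -0.006], [-0.008, 0.016, -1.0]]
force: [-0.5, 0.1, 0.8]
finger_gap: 0.0501
```

```bash
python3 - <<'E'
from h import *
c,im=snap('wrist','pics/w6.png')
plan((.5327,-.1278,.02),98,mx=4)
E
```

```text
t 14.73 TCP [ 0.5366 -0.1346  0.0602] gap 0.0503 F [-0.1 -1.   0.3]
2 rows
tx 0.38 ty -0.19 tz 2.00 rx 0.10 ry 0.05 rz -0.14
tx 0.37 ty -0.17 tz 2.00 rx 0.10 ry 0.05 rz -0.14
```

View pics/w6.png

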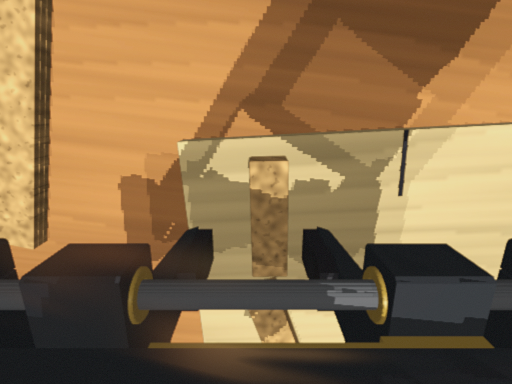

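Emit:
drive_tool(deltas=[{"tx":0.7,"ty":-0.4,"tz":2.2,"rx":0.1,"ry":0,"rz":-0.1,"fingers":5},{"tx":0,"ty":-0.1,"tz":2,"rx":0,"ry":0,"rz":0,"fingers":5},{"tx":0,"ty":-0.1,"tz":0.2,"rx":0,"ry":0,"rz":0,"fingers":0},{"tx":0,"ty":-0.1,"tz":0.1,"rx":0,"ry":0,"rz":0,"fingers":0},{"tx":0,"ty":-0.1,"tz":0.1,"rx":0,"ry":0,"rz":0,"fingers":0}])

```text
t: 15.15
position: [0.5343, -0.1316, 0.0226]
orientation: [[-0.123, 0.992, 0.021], [0.992, 0.123, -0.013], [-0.016, 0.019, -1.0]]
force: [0.0, -0.5, -0.3]
finger_gap: 0.0321
```

Emit:
drive_tool(deltas=[{"tx":0,"ty":-0.1,"tz":0.1,"rx":0,"ry":0,"rz":0,"fingers":0},{"tx":0,"ty":-0.1,"tz":0.1,"rx":0,"ry":0,"rz":0,"fingers":0},{"tx":0,"ty":-0.1,"tz":0.1,"rx":0,"ry":0,"rz":0,"fingers":0}])

```text
t: 15.4
position: [0.5338, -0.1326, 0.0238]
orientation: [[-0.124, 0.992, 0.027], [0.992, 0.124, -0.016], [-0.019, 0.025, -1.0]]
force: [0.4, 0.2, -1.3]
finger_gap: 0.0235
```

Emit:
drive_tool(deltas=[{"tx":0,"ty":0,"tz":-1.5,"rx":0.1,"ry":0,"rz":0,"fingers":0},{"tx":0,"ty":0,"tz":-3.5,"rx":0.1,"ry":0,"rz":0,"fingers":0},{"tx":1.5,"ty":-0.3,"tz":-3.5,"rx":0.1,"ry":0,"rz":0,"fingers":0},{"tx":3.3,"ty":-0.5,"tz":-2,"rx":0,"ry":0,"rz":0,"fingers":0}])

```text
t: 15.73
position: [0.5165, -0.0863, 0.1284]
orientation: [[-0.119, 0.993, -0.007], [0.993, 0.118, -0.017], [-0.016, -0.009, -1.0]]
force: [1.0, 0.0, 0.3]
finger_gap: 0.0235
```

```bash
python3 - <<'E'
from h import *
plan((.4887,.334,.13),92,mx=4)
E
```

```text
t 15.73 TCP [ 0.5165 -0.0863  0.1284] gap 0.0235 F [1.  0.  0.3]
11 rows
tx 3.82 ty 0.20 tz -0.08 rx -0.01 ry 0.02 rz 0.09
tx 3.82 ty 0.17 tz -0.07 rx -0.01 ry 0.02 rz 0.09
tx 3.83 ty 0.14 tz -0.07 rx -0.01 ry 0.02 rz 0.09
tx 3.83 ty 0.11 tz -0.06 rx -0.01 ry 0.02 rz 0.09
tx 3.83 ty 0.09 tz -0.05 rx -0.01 ry 0.02 rz 0.09
tx 3.83 ty 0.06 tz -0.05 rx -0.01 ry 0.02 rz 0.09
tx 3.83 ty 0.03 tz -0.04 rx -0.01 ry 0.02 rz 0.09
tx 3.83 ty -0.00 tz -0.04 rx -0.01 ry 0.02 rz 0.09
tx 3.83 ty -0.03 tz -0.03 rx -0.01 ry 0.02 rz 0.09
tx 3.83 ty -0.06 tz -0.03 rx -0.01 ry 0.02 rz 0.09
tx 3.83 ty -0.09 tz -0.02 rx -0.01 ry 0.02 rz 0.09
```

Emit:
drive_tool(deltas=[{"tx":4.0,"ty":0.1,"tz":0,"rx":0,"ry":0.03,"rz":0.1,"fingers":0},{"tx":4.0,"ty":0.1,"tz":0,"rx":0.03,"ry":0.03,"rz":0.1,"fingers":0},{"tx":4.0,"ty":0,"tz":0,"rx":0.03,"ry":0.03,"rz":0.1,"fingers":0},{"tx":4.0,"ty":0,"tz":0,"rx":0.03,"ry":0.03,"rz":0.1,"fingers":0},{"tx":4.0,"ty":0,"tz":0,"rx":0.03,"ry":0.03,"rz":0.1,"fingers":0}])

```text
t: 16.15
position: [0.5029, 0.1163, 0.1367]
orientation: [[-0.065, 0.998, 0.001], [0.998, 0.065, -0.01], [-0.01, 0.0, -1.0]]
force: [1.0, 0.6, -0.2]
finger_gap: 0.0244
```

Emit:
drive_tool(deltas=[{"tx":4.0,"ty":0,"tz":0,"rx":0.03,"ry":0,"rz":0.1,"fingers":0},{"tx":4.0,"ty":-0.1,"tz":0,"rx":0.03,"ry":0,"rz":0.1,"fingers":0},{"tx":4.0,"ty":-0.1,"tz":0,"rx":0.03,"ry":0,"rz":0.1,"fingers":0},{"tx":3.8,"ty":-0.1,"tz":0.3,"rx":0.03,"ry":0,"rz":0.1,"fingers":0},{"tx":2.5,"ty":-0.1,"tz":1,"rx":0.03,"ry":0,"rz":0.1,"fingers":0}])

```text
t: 16.57
position: [0.4894, 0.3104, 0.1278]
orientation: [[-0.021, 1.0, -0.003], [1.0, 0.021, -0.007], [-0.006, -0.003, -1.0]]
force: [0.6, -0.8, 0.5]
finger_gap: 0.0234
```

```bash
python3 - <<'E'
from h import *
plan((.487,.334,.05),92,mx=4)
E
```

```text
t 16.57 TCP [0.4894 0.3104 0.1278] gap 0.0234 F [ 0.6 -0.8  0.5]
3 rows
tx 0.80 ty -0.06 tz 2.59 rx -0.01 ry 0.02 rz -0.05
tx 0.80 ty -0.05 tz 2.59 rx -0.01 ry 0.02 rz -0.05
tx 0.79 ty -0.05 tz 2.59 rx -0.01 ry 0.02 rz -0.05
```

Emit:
drive_tool(deltas=[{"tx":1.2,"ty":-0.1,"tz":2.5,"rx":0,"ry":0,"rz":0,"fingers":0},{"tx":0.4,"ty":-0.1,"tz":3,"rx":0,"ry":0,"rz":0,"fingers":0},{"tx":0,"ty":-0.1,"tz":2,"rx":0,"ry":0,"rz":0,"fingers":0},{"tx":0,"ty":-0.1,"tz":0.2,"rx":0,"ry":0,"rz":0,"fingers":5},{"tx":0,"ty":-0.1,"tz":0.1,"rx":0,"ry":0,"rz":0,"fingers":5}])

```text
t: 16.98
position: [0.4831, 0.3357, 0.0497]
orientation: [[-0.031, 1.0, 0.004], [1.0, 0.031, -0.002], [-0.003, 0.004, -1.0]]
force: [-0.1, -1.7, 0.5]
finger_gap: 0.0351
```

Emit:
drive_tool(deltas=[{"tx":0,"ty":0,"tz":0,"rx":0,"ry":0,"rz":0,"fingers":5},{"tx":0,"ty":0,"tz":-2,"rx":0,"ry":0,"rz":0,"fingers":5},{"tx":0,"ty":0,"tz":-3.5,"rx":0,"ry":0,"rz":0,"fingers":5},{"tx":-2.5,"ty":0.5,"tz":-3,"rx":0,"ry":0,"rz":0,"fingers":5}])

```text
t: 17.32
position: [0.4845, 0.3104, 0.1343]
orientation: [[-0.032, 0.999, -0.006], [0.999, 0.032, -0.005], [-0.005, -0.006, -1.0]]
force: [1.1, 0.1, 1.2]
finger_gap: 0.0499
```

```bash
python3 - <<'E'
from h import *
c,im=snap('top','pics/top6.png')
cv2.imwrite('pics/top6c.png',cv2.resize(im[140:260,90:330],None,fx=3.3,fy=3.3,interpolation=cv2.INTER_CUBIC))
plan((.6248,-.1115,.12),114.5,mx=4)
E
```

```text
t 17.37 TCP [0.4895 0.3066 0.1407] gap 0.0499 F [ 5.1 -0.1  3.1]
11 rows
tx -3.84 ty 1.11 tz 0.21 rx 0.00 ry 0.01 rz -0.41
tx -3.87 ty 0.97 tz 0.21 rx 0.00 ry 0.01 rz -0.41
tx -3.91 ty 0.83 tz 0.21 rx 0.00 ry 0.01 rz -0.41
tx -3.93 ty 0.69 tz 0.21 rx 0.00 ry 0.01 rz -0.41
tx -3.96 ty 0.55 tz 0.20 rx 0.00 ry 0.01 rz -0.41
tx -3.97 ty 0.41 tz 0.20 rx 0.00 ry 0.01 rz -0.41
tx -3.99 ty 0.26 tz 0.20 rx 0.00 ry 0.01 rz -0.41
tx -3.99 ty 0.12 tz 0.20 rx 0.00 ry 0.01 rz -0.41
tx -3.99 ty -0.03 tz 0.20 rx 0.00 ry 0.01 rz -0.41
tx -3.99 ty -0.17 tz 0.19 rx 0.00 ry 0.01 rz -0.41
tx -3.98 ty -0.31 tz 0.19 rx 0.00 ry 0.01 rz -0.41
```

View pics/top6c.png

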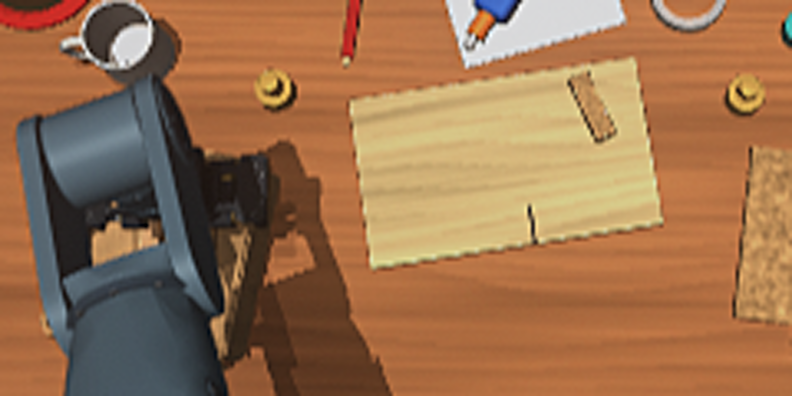

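One offcut is left, at the far right and unmoved.

Emit:
drive_tool(deltas=[{"tx":-3.9,"ty":1.0,"tz":0.2,"rx":0.03,"ry":0,"rz":-0.41,"fingers":5},{"tx":-3.9,"ty":0.9,"tz":0.2,"rx":0.03,"ry":0,"rz":-0.41,"fingers":5},{"tx":-3.9,"ty":0.8,"tz":0.2,"rx":0.03,"ry":0,"rz":-0.41,"fingers":5},{"tx":-3.9,"ty":0.6,"tz":0.2,"rx":0.03,"ry":0,"rz":-0.41,"fingers":5},{"tx":-4,"ty":0.5,"tz":0.2,"rx":0.03,"ry":0,"rz":-0.41,"fingers":5}])

```text
t: 17.78
position: [0.5548, 0.1166, 0.1478]
orientation: [[-0.221, 0.975, 0.017], [0.975, 0.221, -0.001], [-0.005, 0.016, -1.0]]
force: [0.5, 0.1, -1.1]
finger_gap: 0.0499
```

Emit:
drive_tool(deltas=[{"tx":-4,"ty":0.3,"tz":0.2,"rx":0.03,"ry":0,"rz":-0.4,"fingers":5},{"tx":-4,"ty":0.2,"tz":0.2,"rx":0.03,"ry":0,"rz":-0.4,"fingers":5},{"tx":-4,"ty":0,"tz":0.2,"rx":0.03,"ry":0,"rz":-0.4,"fingers":5},{"tx":-4,"ty":-0.1,"tz":0.2,"rx":0.03,"ry":0,"rz":-0.4,"fingers":5},{"tx":-3,"ty":-0.2,"tz":1,"rx":0.03,"ry":0,"rz":-0.3,"fingers":5}])

```text
t: 18.2
position: [0.6169, -0.076, 0.1443]
orientation: [[-0.381, 0.924, 0.024], [0.924, 0.381, -0.011], [-0.019, 0.018, -1.0]]
force: [1.5, -0.4, 0.7]
finger_gap: 0.0498
```

```bash
python3 - <<'E'
from h import *
plan((.6248,-.1115,.05),114.5,mx=4)
E
```

```text
t 18.2 TCP [ 0.6169 -0.076   0.1443] gap 0.0498 F [ 1.5 -0.4  0.7]
3 rows
tx -1.13 ty -0.26 tz 3.16 rx 0.07 ry 0.07 rz -0.14
tx -1.15 ty -0.26 tz 3.15 rx 0.07 ry 0.07 rz -0.14
tx -1.17 ty -0.25 tz 3.15 rx 0.07 ry 0.07 rz -0.14
```

Emit:
drive_tool(deltas=[{"tx":-1.2,"ty":-0.2,"tz":3,"rx":0.1,"ry":0.1,"rz":-0.1,"fingers":5},{"tx":-1.1,"ty":-0.2,"tz":3,"rx":0.1,"ry":0.1,"rz":-0.1,"fingers":5},{"tx":-0.5,"ty":-0.2,"tz":3,"rx":0.1,"ry":0,"rz":-0.1,"fingers":5},{"tx":0,"ty":-0.1,"tz":0.8,"rx":0,"ry":0,"rz":0,"fingers":5},{"tx":0,"ty":-0.1,"tz":0.1,"rx":0,"ry":0,"rz":0,"fingers":5}])

```text
t: 18.62
position: [0.6293, -0.123, 0.0537]
orientation: [[-0.394, 0.919, 0.012], [0.919, 0.394, -0.014], [-0.017, 0.005, -1.0]]
force: [1.0, 0.6, 0.5]
finger_gap: 0.0499
```

```bash
python3 - <<'E'
from h import *
c,im=snap('wrist','pics/w7.png')
plan((.6248,-.1115,.02),114.5,mx=4)
E
```

```text
t 18.67 TCP [ 0.629  -0.1228  0.0541] gap 0.0499 F [ 0.3 -0.1  0.4]
1 rows
tx 1.26 ty 0.04 tz 3.38 rx 0.05 ry 0.20 rz -0.26
```

View pics/w7.png

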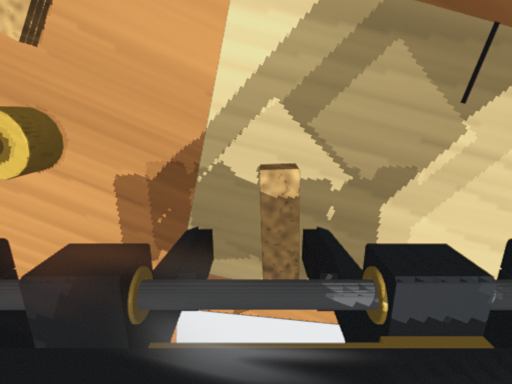

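Emit:
drive_tool(deltas=[{"tx":1.1,"ty":0,"tz":1.2,"rx":0,"ry":0.1,"rz":-0.1,"fingers":5},{"tx":0.2,"ty":-0.1,"tz":1.8,"rx":0,"ry":0.1,"rz":0,"fingers":5},{"tx":0,"ty":-0.1,"tz":0.3,"rx":0,"ry":0,"rz":0,"fingers":0},{"tx":0,"ty":-0.1,"tz":0.1,"rx":0,"ry":0,"rz":0,"fingers":0},{"tx":0,"ty":-0.1,"tz":0.1,"rx":0,"ry":0,"rz":0,"fingers":0}])

```text
t: 19.08
position: [0.6231, -0.1098, 0.0227]
orientation: [[-0.406, 0.914, 0.013], [0.914, 0.406, 0.001], [-0.004, 0.012, -1.0]]
force: [-0.5, 0.2, -0.5]
finger_gap: 0.0319
```

Emit:
drive_tool(deltas=[{"tx":0,"ty":-0.1,"tz":0.1,"rx":0,"ry":0,"rz":0,"fingers":0},{"tx":0,"ty":-0.1,"tz":0.1,"rx":0,"ry":0,"rz":0,"fingers":0},{"tx":0,"ty":-0.1,"tz":0.1,"rx":0,"ry":0,"rz":0,"fingers":0}])

```text
t: 19.33
position: [0.6221, -0.1103, 0.0219]
orientation: [[-0.407, 0.913, 0.017], [0.914, 0.407, 0.001], [-0.006, 0.016, -1.0]]
force: [1.6, 1.8, 3.5]
finger_gap: 0.0236
```

Emit:
drive_tool(deltas=[{"tx":0,"ty":0,"tz":-1.5,"rx":0.1,"ry":0,"rz":0,"fingers":0},{"tx":0,"ty":0,"tz":-3.5,"rx":0.1,"ry":0,"rz":0,"fingers":0},{"tx":1.5,"ty":0,"tz":-3.5,"rx":0.1,"ry":0,"rz":0,"fingers":0},{"tx":3.3,"ty":0,"tz":-2,"rx":0,"ry":0,"rz":0,"fingers":0}])

```text
t: 19.67
position: [0.5993, -0.0694, 0.1243]
orientation: [[-0.401, 0.916, -0.017], [0.916, 0.401, -0.009], [-0.001, -0.02, -1.0]]
force: [1.0, -0.2, 0.2]
finger_gap: 0.0236
```

```bash
python3 - <<'E'
from h import *
plan((.445,.37,.14),92,mx=4)
E
```

```text
t 19.67 TCP [ 0.5993 -0.0694  0.1243] gap 0.0236 F [ 1.  -0.2  0.2]
12 rows
tx 3.87 ty 0.29 tz -0.14 rx -0.02 ry 0.00 rz 0.36
tx 3.88 ty 0.17 tz -0.14 rx -0.02 ry 0.00 rz 0.36
tx 3.88 ty 0.05 tz -0.14 rx -0.02 ry 0.00 rz 0.36
tx 3.88 ty -0.08 tz -0.14 rx -0.02 ry 0.00 rz 0.36
tx 3.88 ty -0.20 tz -0.13 rx -0.02 ry 0.00 rz 0.36
tx 3.87 ty -0.32 tz -0.13 rx -0.02 ry 0.00 rz 0.36
tx 3.86 ty -0.44 tz -0.13 rx -0.02 ry 0.00 rz 0.36
tx 3.84 ty -0.56 tz -0.13 rx -0.02 ry 0.00 rz 0.36
tx 3.82 ty -0.68 tz -0.13 rx -0.02 ry 0.00 rz 0.36
tx 3.80 ty -0.80 tz -0.13 rx -0.02 ry 0.00 rz 0.36
tx 3.77 ty -0.92 tz -0.13 rx -0.02 ry 0.00 rz 0.36
tx 3.74 ty -1.04 tz -0.13 rx -0.02 ry 0.00 rz 0.36
```

Emit:
drive_tool(deltas=[{"tx":4.0,"ty":0.2,"tz":-0.1,"rx":0,"ry":0,"rz":0.36,"fingers":0},{"tx":4.0,"ty":0.1,"tz":-0.1,"rx":0.03,"ry":0,"rz":0.36,"fingers":0},{"tx":4.0,"ty":0,"tz":-0.1,"rx":0.03,"ry":0,"rz":0.36,"fingers":0},{"tx":4.0,"ty":-0.2,"tz":0,"rx":0.03,"ry":0,"rz":0.36,"fingers":0},{"tx":4.0,"ty":-0.3,"tz":0,"rx":0.03,"ry":0,"rz":0.36,"fingers":0}])

```text
t: 20.08
position: [0.5321, 0.1194, 0.1351]
orientation: [[-0.239, 0.971, -0.011], [0.971, 0.239, -0.017], [-0.014, -0.015, -1.0]]
force: [0.2, -0.5, -1.0]
finger_gap: 0.0238
```

Emit:
drive_tool(deltas=[{"tx":3.9,"ty":-0.4,"tz":0,"rx":0.03,"ry":0,"rz":0.36,"fingers":0},{"tx":3.9,"ty":-0.5,"tz":0,"rx":0.03,"ry":0,"rz":0.36,"fingers":0},{"tx":3.9,"ty":-0.7,"tz":0,"rx":0.03,"ry":0,"rz":0.36,"fingers":0},{"tx":3.9,"ty":-0.8,"tz":0,"rx":0.03,"ry":0,"rz":0.36,"fingers":0},{"tx":3.8,"ty":-0.9,"tz":0,"rx":0.03,"ry":0,"rz":0.36,"fingers":0}])

```text
t: 20.5
position: [0.4615, 0.3123, 0.1343]
orientation: [[-0.074, 0.997, -0.02], [0.997, 0.074, -0.02], [-0.018, -0.022, -1.0]]
force: [1.0, 0.2, -0.4]
finger_gap: 0.0242
```

```bash
python3 - <<'E'
from h import *
plan((.445,.37,.06),92,mx=4)
E
```

```text
t 20.5 TCP [0.4615 0.3123 0.1343] gap 0.0242 F [ 1.   0.2 -0.4]
3 rows
tx 2.01 ty -0.35 tz 2.45 rx -0.08 ry 0.07 rz 0.15
tx 1.98 ty -0.40 tz 2.46 rx -0.08 ry 0.07 rz 0.15
tx 1.96 ty -0.44 tz 2.47 rx -0.08 ry 0.07 rz 0.15
```

Emit:
drive_tool(deltas=[{"tx":2.6,"ty":-0.3,"tz":2,"rx":-0.1,"ry":0.1,"rz":0,"fingers":0},{"tx":1.6,"ty":-0.4,"tz":2.5,"rx":-0.1,"ry":0.1,"rz":0,"fingers":0},{"tx":0.2,"ty":-0.3,"tz":2,"rx":0,"ry":0,"rz":0,"fingers":0},{"tx":0,"ty":-0.1,"tz":0.2,"rx":0,"ry":0,"rz":0,"fingers":5},{"tx":0,"ty":-0.1,"tz":0.1,"rx":0,"ry":0,"rz":0,"fingers":5}])

```text
t: 20.92
position: [0.4424, 0.3653, 0.0665]
orientation: [[-0.082, 0.997, 0.003], [0.997, 0.082, 0.003], [0.003, 0.003, -1.0]]
force: [-0.0, -0.5, 1.5]
finger_gap: 0.0347
```

Emit:
drive_tool(deltas=[{"tx":0,"ty":0,"tz":0,"rx":0,"ry":0,"rz":0,"fingers":5},{"tx":0,"ty":0,"tz":-2,"rx":0,"ry":0,"rz":0,"fingers":5},{"tx":0,"ty":0,"tz":-3.5,"rx":0,"ry":0,"rz":0,"fingers":5},{"tx":-3,"ty":0,"tz":-3.5,"rx":0,"ry":0,"rz":0,"fingers":5},{"tx":-4,"ty":0,"tz":-3,"rx":0,"ry":0,"rz":0,"fingers":7}])

```text
t: 21.33
position: [0.4457, 0.3024, 0.1794]
orientation: [[-0.083, 0.997, -0.005], [0.997, 0.083, -0.001], [-0.0, -0.005, -1.0]]
force: [0.1, -0.8, 0.6]
finger_gap: 0.0544
```

Emit:
drive_tool(deltas=[{"tx":-4,"ty":-0.5,"tz":-1,"rx":0,"ry":0,"rz":0,"fingers":7},{"tx":-4,"ty":-0.5,"tz":-0.5,"rx":0,"ry":0,"rz":0,"fingers":7},{"tx":-4,"ty":-0.5,"tz":0,"rx":0,"ry":0,"rz":0,"fingers":7},{"tx":-4,"ty":-0.5,"tz":0,"rx":0,"ry":0,"rz":0,"fingers":7},{"tx":-4,"ty":-0.5,"tz":0,"rx":0,"ry":0,"rz":0,"fingers":7}])

```text
t: 21.75
position: [0.4456, 0.0954, 0.2118]
orientation: [[-0.082, 0.996, 0.026], [0.997, 0.082, 0.003], [0.001, 0.026, -1.0]]
force: [1.5, -0.7, 0.3]
finger_gap: 0.0699
```

```bash
python3 - <<'E'
from h import *
c,im=snap('top','pics/top7.png')
cv2.imwrite('pics/top7c.png',cv2.resize(im[130:270,90:380],None,fx=2.7,fy=2.7,interpolation=cv2.INTER_CUBIC))
o=manip.observe();print(o['t'],o['position'])
E
```

```text
21.8 [0.44613982 0.08879054 0.21187484]
```

View pics/top7c.png

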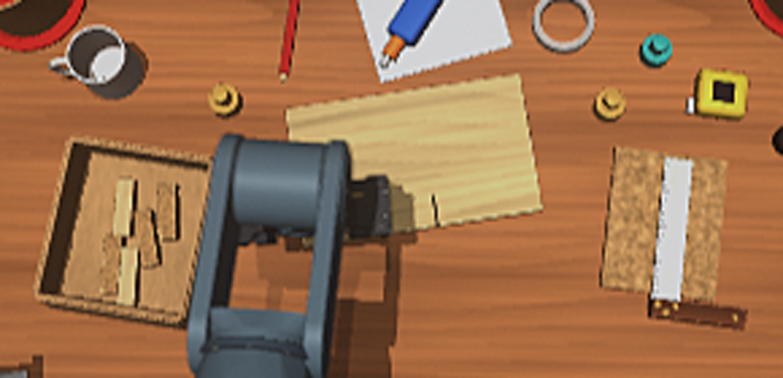

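All 5 offcuts are in the carton, at crop (105–180, 180–305), and the board is bare. Next I'll measure the square's start pose and the target.

```bash
python3 - <<'E'
from h import *
np.set_printoptions(precision=4,suppress=True)
c=cams.calibration('top')
im=cv2.imread('pics/top7.png')
# blade mask
g=im[175:250,320:360].astype(int)
m=((g.min(2)>150)&(g.max(2)-g.min(2)<40)).astype(np.uint8)
n,l,st,ce=cv2.connectedComponentsWithStats(m);k=1+np.argmax(st[1:,4])
r=cv2.minAreaRect(np.argwhere(l==k)[:,::-1].astype(np.float32));b=cv2.boxPoints(r)+[320,175]
P=cast(c,b,.021);print(b,P,r)
print([np.linalg.norm(P[i]-P[i-1]) for i in range(4)])
plan((.43,-.378,.12),86.3,mx=4)
E
```

```text
[[330.901  239.9901]
 [336.1089 187.9109]
 [346.5049 188.9505]
 [341.297  241.0297]] [[ 0.3689 -0.345   0.021 ]
 [ 0.5677 -0.368   0.021 ]
 [ 0.5642 -0.4077  0.021 ]
 [ 0.3655 -0.3838  0.021 ]] ((18.70296859741211, 39.47029495239258), (10.44788932800293, 52.338951110839844), 5.710592269897461)
[np.float64(0.03900524473630418), np.float64(0.2001277572858957), np.float64(0.03985844421298417), np.float64(0.20009764608004424)]
t 21.8 TCP [0.4461 0.0888 0.2119] gap 0.07 F [ 3.5 -2.1 -1.3]
12 rows
tx -3.86 ty -0.46 tz 0.77 rx 0.02 ry 0.00 rz 0.14
tx -3.87 ty -0.41 tz 0.77 rx 0.02 ry 0.00 rz 0.14
tx -3.87 ty -0.36 tz 0.77 rx 0.02 ry 0.00 rz 0.14
tx -3.88 ty -0.31 tz 0.77 rx 0.02 ry 0.00 rz 0.14
tx -3.88 ty -0.27 tz 0.77 rx 0.02 ry 0.00 rz 0.14
tx -3.89 ty -0.22 tz 0.77 rx 0.02 ry 0.00 rz 0.14
tx -3.89 ty -0.17 tz 0.77 rx 0.02 ry 0.00 rz 0.14
tx -3.89 ty -0.12 tz 0.77 rx 0.02 ry 0.00 rz 0.14
tx -3.89 ty -0.07 tz 0.77 rx 0.02 ry 0.00 rz 0.14
tx -3.89 ty -0.03 tz 0.77 rx 0.02 ry 0.00 rz 0.14
tx -3.89 ty 0.02 tz 0.77 rx 0.02 ry 0.00 rz 0.14
tx -3.89 ty 0.07 tz 0.77 rx 0.02 ry 0.00 rz 0.14
```

Emit:
drive_tool(deltas=[{"tx":-4,"ty":-0.4,"tz":0.7,"rx":0.03,"ry":0,"rz":0.2,"fingers":6.5},{"tx":-4,"ty":-0.4,"tz":0.7,"rx":0.03,"ry":0,"rz":0.2,"fingers":6.5},{"tx":-4,"ty":-0.4,"tz":0.7,"rx":0.03,"ry":0,"rz":0.2,"fingers":6.5},{"tx":-4,"ty":-0.3,"tz":0.7,"rx":0.03,"ry":0,"rz":0.2,"fingers":6.5},{"tx":-4,"ty":-0.2,"tz":0.7,"rx":0.03,"ry":0,"rz":0.2,"fingers":6.5}])

```text
t: 22.22
position: [0.4402, -0.1113, 0.1886]
orientation: [[0.018, 0.999, 0.033], [1.0, -0.018, -0.008], [-0.007, 0.033, -0.999]]
force: [0.9, 0.1, 0.8]
finger_gap: 0.0649
```

Emit:
drive_tool(deltas=[{"tx":-4,"ty":-0.2,"tz":0.8,"rx":0.03,"ry":0,"rz":0.2,"fingers":6.5},{"tx":-4,"ty":-0.1,"tz":0.8,"rx":0.03,"ry":0,"rz":0.2,"fingers":6.5},{"tx":-4,"ty":0,"tz":0.8,"rx":0.03,"ry":0,"rz":0.2,"fingers":6.5},{"tx":-4,"ty":0.1,"tz":0.8,"rx":0.03,"ry":0,"rz":0.2,"fingers":6.5},{"tx":-3,"ty":0.1,"tz":0.8,"rx":0.03,"ry":0,"rz":0.1,"fingers":6.5}])

```text
t: 22.63
position: [0.4279, -0.3111, 0.1598]
orientation: [[0.112, 0.993, 0.031], [0.994, -0.111, -0.02], [-0.016, 0.033, -0.999]]
force: [0.8, -0.5, -0.2]
finger_gap: 0.0647
```

```bash
python3 - <<'E'
from h import *
plan((.4296,-.3719,.10),83.3,mx=4)
E
```

```text
t 22.63 TCP [ 0.4279 -0.3111  0.1598] gap 0.0647 F [ 0.8 -0.5 -0.2]
3 rows
tx -1.97 ty 0.21 tz 2.04 rx 0.13 ry 0.06 rz 0.02
tx -1.98 ty 0.24 tz 2.02 rx 0.13 ry 0.06 rz 0.02
tx -2.00 ty 0.27 tz 2.01 rx 0.13 ry 0.06 rz 0.02
```

Emit:
drive_tool(deltas=[{"tx":-2.6,"ty":0.2,"tz":1.5,"rx":0.2,"ry":0.1,"rz":0,"fingers":6.5},{"tx":-1.9,"ty":0.2,"tz":2.2,"rx":0.2,"ry":0.1,"rz":0,"fingers":6.5},{"tx":-0.9,"ty":0.2,"tz":2,"rx":0.1,"ry":0.1,"rz":0,"fingers":6.5},{"tx":0,"ty":-0.1,"tz":0.1,"rx":0,"ry":0,"rz":0,"fingers":6.5},{"tx":0,"ty":-0.1,"tz":0.1,"rx":0,"ry":0,"rz":0,"fingers":6.5}])

```text
t: 23.05
position: [0.423, -0.3843, 0.1072]
orientation: [[0.129, 0.992, -0.003], [0.992, -0.129, -0.001], [-0.001, -0.003, -1.0]]
force: [-0.2, -0.2, 0.4]
finger_gap: 0.0653
```

```bash
python3 - <<'E'
from h import *
c,im=snap('wrist','pics/w8.png')
plan((.4296,-.3719,.05),83.3,mx=4)
E
```

```text
t 23.1 TCP [ 0.4227 -0.3838  0.1071] gap 0.0654 F [-0.5  0.6 -0.1]
2 rows
tx 0.64 ty 0.28 tz 2.85 rx -0.02 ry 0.01 rz -0.07
tx 0.63 ty 0.28 tz 2.85 rx -0.02 ry 0.01 rz -0.07
```

View pics/w8.png

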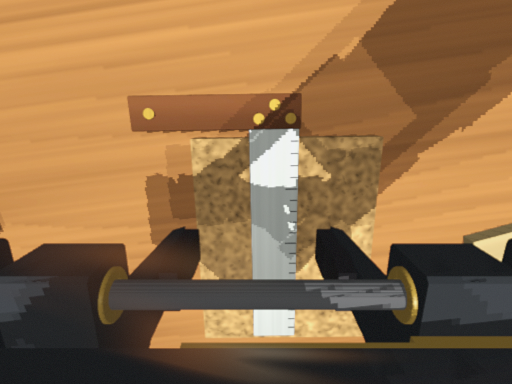

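The wrist view shows the blade with its edges at columns 249–299 at row 130 and 254–295 at row 330. The stock's inner edge is at row ~130.

```bash
python3 - <<'E'
from h import *
np.set_printoptions(precision=4,suppress=True)
c=cams.calibration('wrist')
P=cast(c,[(249,130),(299.5,130),(295,335),(254,335)],.021)[:,:2];print(P)
a=(P[0]+P[1])/2;b=(P[2]+P[3])/2;d=b-a;th=np.degrees(np.arctan2(d[1],d[0]));u=d/np.linalg.norm(d)
print(a,b,np.linalg.norm(d),np.linalg.norm(P[0]-P[1]),np.linalg.norm(P[2]-P[3]),th)
print('grasp',a+.063*u)
print('toe ys',cast(c,[(301,129),(128,131)],.031))
E
```

```text
[[ 0.364  -0.3836]
 [ 0.3692 -0.3436]
 [ 0.5661 -0.3653]
 [ 0.561  -0.4055]]
[ 0.3666 -0.3636] [ 0.5636 -0.3854] 0.19816237050445554 0.040388265839444056 0.0405387274554792 -6.324600448803274
grasp [ 0.4292 -0.3705]
toe ys [[ 0.3679 -0.3437  0.031 ]
 [ 0.3525 -0.4754  0.031 ]]
```

Emit:
drive_tool(deltas=[{"tx":0.8,"ty":0.3,"tz":2.5,"rx":0,"ry":0,"rz":-0.1,"fingers":6.5},{"tx":0.6,"ty":0.2,"tz":2.5,"rx":0,"ry":0,"rz":-0.1,"fingers":6.5},{"tx":0,"ty":0,"tz":1.3,"rx":0,"ry":0,"rz":0,"fingers":6.5},{"tx":0,"ty":-0.1,"tz":0.1,"rx":0,"ry":0,"rz":0,"fingers":6.5}])

```text
t: 23.43
position: [0.4309, -0.3718, 0.0502]
orientation: [[0.11, 0.994, 0.004], [0.994, -0.11, -0.011], [-0.011, 0.006, -1.0]]
force: [-0.4, 0.0, -0.5]
finger_gap: 0.065
```

```bash
python3 - <<'E'
from h import *
plan((.4293,-.371,.018),83.5,mx=4)
E
```

```text
t 23.43 TCP [ 0.4309 -0.3718  0.0502] gap 0.065 F [-0.4  0.  -0.5]
1 rows
tx 0.09 ty -0.19 tz 3.21 rx 0.07 ry 0.12 rz 0.04
```

Emit:
drive_tool(deltas=[{"tx":0.1,"ty":-0.2,"tz":1.5,"rx":0.1,"ry":0.1,"rz":0,"fingers":6.5},{"tx":0,"ty":-0.1,"tz":1.2,"rx":0,"ry":0.05,"rz":0,"fingers":6.5},{"tx":0,"ty":-0.1,"tz":0.5,"rx":0,"ry":0,"rz":0,"fingers":6.5},{"tx":0,"ty":-0.1,"tz":0.1,"rx":0,"ry":0,"rz":0,"fingers":6.5}])

```text
t: 23.77
position: [0.4284, -0.3706, 0.0226]
orientation: [[0.107, 0.994, 0.002], [0.994, -0.107, -0.003], [-0.003, 0.003, -1.0]]
force: [-0.6, 0.2, 0.7]
finger_gap: 0.0646
```

Emit:
drive_tool(deltas=[{"tx":0,"ty":0,"tz":0.6,"rx":0,"ry":0,"rz":0,"fingers":6.5},{"tx":0,"ty":-0.05,"tz":0.1,"rx":0,"ry":0,"rz":0,"fingers":4.6},{"tx":0,"ty":-0.05,"tz":0.1,"rx":0,"ry":0,"rz":0,"fingers":4.6},{"tx":0,"ty":-0.05,"tz":0.1,"rx":0,"ry":0,"rz":0,"fingers":4.6}])

```text
t: 24.1
position: [0.4278, -0.3717, 0.0158]
orientation: [[0.106, 0.994, 0.005], [0.994, -0.106, -0.007], [-0.006, 0.006, -1.0]]
force: [0.2, -0.1, -0.4]
finger_gap: 0.0474
```

Emit:
drive_tool(deltas=[{"tx":0,"ty":0,"tz":0,"rx":0,"ry":0.05,"rz":0,"fingers":0},{"tx":0,"ty":-0.05,"tz":0.05,"rx":0,"ry":0,"rz":0,"fingers":0},{"tx":0,"ty":-0.05,"tz":0.05,"rx":0,"ry":0,"rz":0,"fingers":0},{"tx":0,"ty":-0.05,"tz":0.05,"rx":0,"ry":0,"rz":0,"fingers":0},{"tx":0,"ty":-0.05,"tz":0.05,"rx":0,"ry":0,"rz":0,"fingers":0}])

```text
t: 24.52
position: [0.4278, -0.3719, 0.0159]
orientation: [[0.107, 0.994, 0.009], [0.994, -0.107, -0.003], [-0.002, 0.01, -1.0]]
force: [1.7, 3.6, 6.8]
finger_gap: 0.0396
```

Emit:
drive_tool(deltas=[{"tx":0,"ty":0,"tz":-0.8,"rx":0,"ry":0,"rz":0,"fingers":0},{"tx":0,"ty":0,"tz":-1.5,"rx":0,"ry":0,"rz":0,"fingers":0},{"tx":0,"ty":0,"tz":-1.5,"rx":0,"ry":0,"rz":0,"fingers":0},{"tx":0,"ty":0,"tz":-0.5,"rx":0.05,"ry":0,"rz":0,"fingers":0}])

```text
t: 24.85
position: [0.4243, -0.3697, 0.0575]
orientation: [[0.107, 0.994, -0.001], [0.994, -0.107, 0.002], [0.002, -0.001, -1.0]]
force: [-0.1, -0.7, -2.2]
finger_gap: 0.039
```

```bash
python3 - <<'E'
from h import *
c,im=snap('wrist','pics/w9.png')
plan((.55,-.0,.10),99.7,mx=4)
E
```

```text
t 24.9 TCP [ 0.4246 -0.37    0.0578] gap 0.0393 F [ 1.2 -1.  -1.6]
10 rows
tx 3.81 ty 0.85 tz -0.42 rx -0.00 ry -0.00 rz -0.32
tx 3.79 ty 0.96 tz -0.42 rx -0.00 ry -0.00 rz -0.32
tx 3.76 ty 1.06 tz -0.42 rx -0.00 ry -0.00 rz -0.32
tx 3.73 ty 1.16 tz -0.42 rx -0.00 ry -0.00 rz -0.32
tx 3.70 ty 1.27 tz -0.42 rx -0.00 ry -0.00 rz -0.32
tx 3.66 ty 1.37 tz -0.42 rx -0.00 ry -0.00 rz -0.32
tx 3.62 ty 1.47 tz -0.42 rx -0.00 ry -0.00 rz -0.32
tx 3.58 ty 1.57 tz -0.42 rx -0.00 ry -0.00 rz -0.32
tx 3.53 ty 1.67 tz -0.42 rx -0.00 ry -0.00 rz -0.32
tx 3.49 ty 1.76 tz -0.42 rx -0.00 ry -0.00 rz -0.32
```

View pics/w9.png

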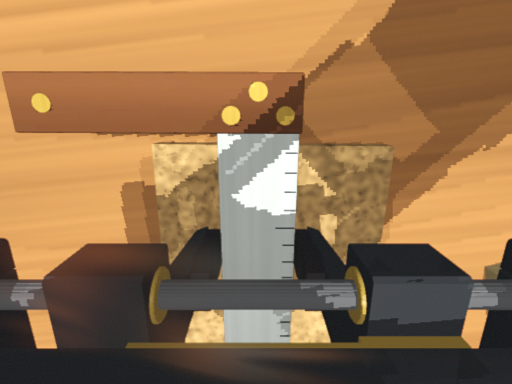

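The square is held level with the gap at 39.3 mm. I'll carry it high, clear of weight_b, to a hover short of the board edge.

```bash
python3 - <<'E'
from h import *
plan((.512,-.059,.12),99.7,mx=3.5)
E
```

```text
t 24.9 TCP [ 0.4246 -0.37    0.0578] gap 0.0393 F [ 1.2 -1.  -1.6]
10 rows
tx 3.19 ty 0.54 tz -0.62 rx -0.00 ry -0.00 rz -0.32
tx 3.17 ty 0.62 tz -0.62 rx -0.00 ry -0.00 rz -0.32
tx 3.15 ty 0.71 tz -0.62 rx -0.00 ry -0.00 rz -0.32
tx 3.13 ty 0.80 tz -0.62 rx -0.00 ry -0.00 rz -0.32
tx 3.11 ty 0.88 tz -0.62 rx -0.00 ry -0.00 rz -0.32
tx 3.08 ty 0.97 tz -0.62 rx -0.00 ry -0.00 rz -0.32
tx 3.05 ty 1.05 tz -0.62 rx -0.00 ry -0.00 rz -0.32
tx 3.02 ty 1.14 tz -0.62 rx -0.00 ry -0.00 rz -0.32
tx 2.99 ty 1.22 tz -0.62 rx -0.00 ry -0.00 rz -0.32
tx 2.96 ty 1.30 tz -0.62 rx -0.00 ry -0.00 rz -0.32
```

Emit:
drive_tool(deltas=[{"tx":0,"ty":0,"tz":-2,"rx":0,"ry":0,"rz":0,"fingers":0},{"tx":1,"ty":0.2,"tz":-2.5,"rx":0,"ry":0,"rz":0,"fingers":0},{"tx":2.5,"ty":0.5,"tz":-2,"rx":0,"ry":0,"rz":-0.1,"fingers":0},{"tx":3.2,"ty":0.7,"tz":-0.5,"rx":0,"ry":0,"rz":-0.3,"fingers":0},{"tx":3.4,"ty":0.7,"tz":0,"rx":0.03,"ry":0,"rz":-0.3,"fingers":0}])

```text
t: 25.32
position: [0.4525, -0.2745, 0.1281]
orientation: [[0.054, 0.999, -0.007], [0.999, -0.054, 0.001], [0.001, -0.007, -1.0]]
force: [0.6, 0.7, -1.3]
finger_gap: 0.0391
```

```bash
python3 - <<'E'
from h import *
plan((.512,-.059,.12),99.7,mx=3.5)
E
```

```text
t 25.32 TCP [ 0.4525 -0.2745  0.1281] gap 0.0391 F [ 0.6  0.7 -1.3]
7 rows
tx 3.12 ty 0.69 tz 0.11 rx -0.01 ry -0.00 rz -0.37
tx 3.10 ty 0.78 tz 0.11 rx -0.01 ry -0.00 rz -0.37
tx 3.07 ty 0.88 tz 0.11 rx -0.01 ry -0.00 rz -0.37
tx 3.04 ty 0.98 tz 0.11 rx -0.01 ry -0.00 rz -0.37
tx 3.01 ty 1.08 tz 0.12 rx -0.01 ry -0.00 rz -0.37
tx 2.97 ty 1.17 tz 0.12 rx -0.01 ry -0.00 rz -0.37
tx 2.93 ty 1.26 tz 0.12 rx -0.01 ry -0.00 rz -0.37
```

Emit:
drive_tool(deltas=[{"tx":3.1,"ty":0.6,"tz":0.1,"rx":0.03,"ry":0,"rz":-0.38,"fingers":0},{"tx":3.1,"ty":0.7,"tz":0.1,"rx":0.03,"ry":0,"rz":-0.38,"fingers":0},{"tx":3.1,"ty":0.8,"tz":0.1,"rx":0.03,"ry":0,"rz":-0.38,"fingers":0},{"tx":3.0,"ty":0.9,"tz":0.1,"rx":0.03,"ry":0,"rz":-0.38,"fingers":0},{"tx":3.0,"ty":1,"tz":0.1,"rx":0.03,"ry":0,"rz":-0.38,"fingers":0}])

```text
t: 25.73
position: [0.4899, -0.1146, 0.1214]
orientation: [[-0.117, 0.993, -0.022], [0.993, 0.117, -0.001], [0.002, -0.022, -1.0]]
force: [-0.2, -0.5, -2.3]
finger_gap: 0.0391
```

Emit:
drive_tool(deltas=[{"tx":2.9,"ty":0.9,"tz":0.3,"rx":0.03,"ry":0,"rz":-0.3,"fingers":0},{"tx":1.5,"ty":0.6,"tz":0.6,"rx":0.03,"ry":0,"rz":-0.15,"fingers":0},{"tx":0,"ty":-0.1,"tz":1,"rx":0,"ry":0,"rz":0,"fingers":0},{"tx":0,"ty":-0.1,"tz":1,"rx":0,"ry":0,"rz":0,"fingers":0},{"tx":0,"ty":-0.1,"tz":0.1,"rx":0,"ry":0,"rz":0,"fingers":0}])

```text
t: 26.15
position: [0.4941, -0.0615, 0.0868]
orientation: [[-0.166, 0.986, -0.031], [0.986, 0.166, -0.001], [0.004, -0.03, -1.0]]
force: [-0.3, 0.7, -2.7]
finger_gap: 0.0386
```

```bash
python3 - <<'E'
from h import *
c,im=snap('wrist','pics/w10.png')
plan((.518,-.058,.06),99.7,mx=3.5)
E
```

```text
t 26.2 TCP [ 0.494  -0.0619  0.0872] gap 0.0394 F [-0.5 -0.5 -1.8]
2 rows
tx -0.01 ty 1.26 tz 1.32 rx -0.17 ry -0.02 rz -0.02
tx -0.01 ty 1.24 tz 1.34 rx -0.17 ry -0.02 rz -0.02
```

View pics/w10.png

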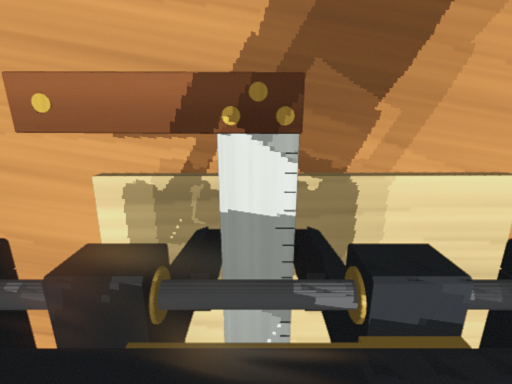

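Emit:
drive_tool(deltas=[{"tx":0,"ty":0.8,"tz":0.8,"rx":-0.15,"ry":0,"rz":0,"fingers":0},{"tx":0,"ty":0.8,"tz":0.9,"rx":-0.15,"ry":0,"rz":0,"fingers":0},{"tx":0,"ty":0.3,"tz":0.7,"rx":-0.05,"ry":0,"rz":0,"fingers":0},{"tx":0,"ty":-0.1,"tz":0.2,"rx":0,"ry":0,"rz":0,"fingers":0}])

```text
t: 26.53
position: [0.5115, -0.0641, 0.0598]
orientation: [[-0.159, 0.987, 0.001], [0.987, 0.159, 0.003], [0.003, 0.001, -1.0]]
force: [-0.4, -0.1, -2.6]
finger_gap: 0.0396
```

```bash
python3 - <<'E'
from h import *
np.set_printoptions(precision=4,suppress=True)
c,im=snap('wrist','pics/w11.png')
cs,ims=snap('scene','pics/sc1.png')
cv2.imwrite('pics/w11c.png',cv2.resize(im[60:260,180:480],None,fx=2.6,fy=2.6,interpolation=cv2.INTER_CUBIC))
plan((.518,-.058,.06),99.7,mx=3.5)
E
```

```text
t 26.63 TCP [ 0.5111 -0.0639  0.0602] gap 0.0396 F [-0.2  0.5 -2.1]
1 rows
tx 0.47 ty 0.78 tz 0.02 rx 0.00 ry -0.03 rz -0.11
```

View pics/w11c.png

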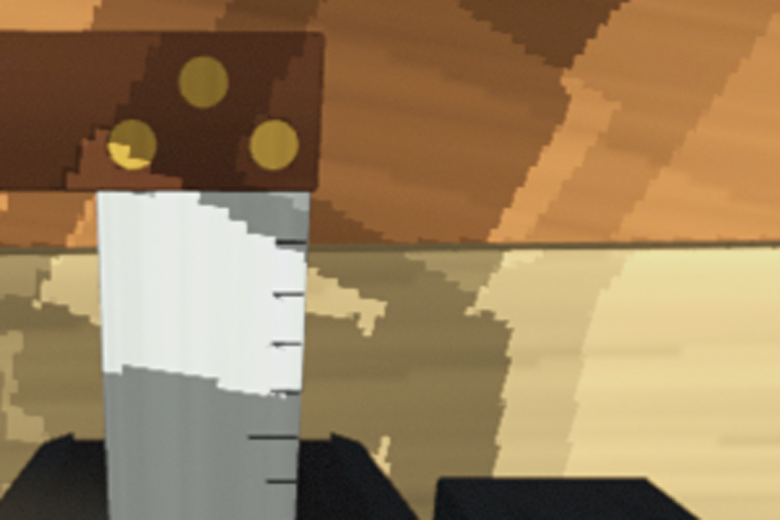

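View pics/sc1.png

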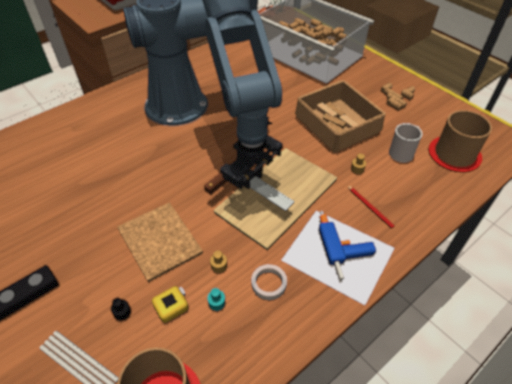

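Emit:
drive_tool(deltas=[{"tx":-0.1,"ty":0.6,"tz":1.2,"rx":0,"ry":0,"rz":-0.1,"fingers":0},{"tx":-0.1,"ty":0.5,"tz":1.2,"rx":0,"ry":0,"rz":0,"fingers":0},{"tx":0,"ty":0,"tz":1.0,"rx":0,"ry":0,"rz":0,"fingers":0},{"tx":0,"ty":-0.05,"tz":0.3,"rx":0,"ry":0,"rz":0,"fingers":0}])

```text
t: 26.97
position: [0.5232, -0.0666, 0.0248]
orientation: [[-0.165, 0.986, 0.003], [0.986, 0.165, 0.001], [0.0, 0.003, -1.0]]
force: [-1.1, -0.4, -1.6]
finger_gap: 0.0392
```

```bash
python3 - <<'E'
from h import *
np.set_printoptions(precision=4,suppress=True)
c,im=snap('wrist','pics/w12.png')
cv2.imwrite('pics/w12c.png',cv2.resize(im[60:260,180:480],None,fx=2.6,fy=2.6,interpolation=cv2.INTER_CUBIC))
plan((.5302,-.0559,.0175),99.7,mx=3.5)
print(proj(c,[[.4663,-.0466,.015],[.5107,-.0389,.015]]))
E
```

```text
t 27.02 TCP [ 0.523  -0.0666  0.0247] gap 0.0392 F [-0.2 -0.6 -2.6]
1 rows
tx 0.94 ty 0.89 tz 0.73 rx 0.03 ry -0.00 rz -0.04
[[311.3421 148.2194]
 [307.6775 224.9893]]
```

View pics/w12c.png

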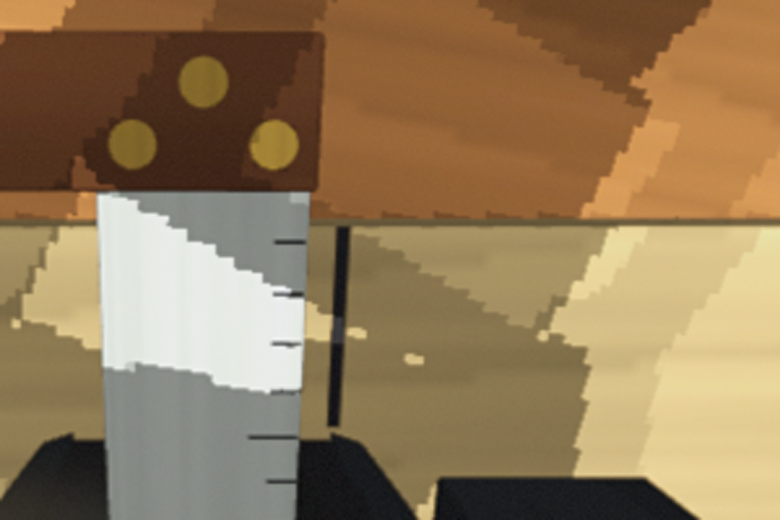

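```bash
python3 - <<'E'
from h import *
np.set_printoptions(precision=4,suppress=True)
c=cams.calibration('wrist')
f=np.radians(9.7);X=np.array([np.cos(f),np.sin(f)]);Y=np.array([-X[1],X[0]])
q=lambda l:np.array([(180+a/2.6-.3,60+b/2.6-.3) for a,b in l])
T=cast(c,q([(343,228),(334,425)]),.015)[:,:2]
z=manip.observe()['position'][2]-.0008+.006
B=cast(c,q([(308,240),(301,400)]),z)[:,:2]
S=cast(c,q([(100,190),(318,190)]),z+.010)[:,:2]
E=cast(c,q([(0,225),(330,222),(750,219)]),.015)[:,:2]
for n,P in dict(tick=T,blade=B,stock=S,edge=E).items(): print(n,P,'x',P@X,'y',P@Y)
E
```

```text
tick [[ 0.4656 -0.0465]
 [ 0.5093 -0.0389]] x [0.4511 0.4955] y [-0.1243 -0.1241]
blade [[ 0.4677 -0.0557]
 [ 0.4996 -0.0505]] x [0.4516 0.484 ] y [-0.1337 -0.1339]
stock [[ 0.464  -0.0948]
 [ 0.4578 -0.0574]] x [0.4414 0.4415] y [-0.1716 -0.1337]
edge [[ 0.477  -0.1175]
 [ 0.4649 -0.0495]
 [ 0.4497  0.037 ]] x [0.4503 0.4499 0.4495] y [-0.1962 -0.1271 -0.0393]
```

Emit:
drive_tool(deltas=[{"tx":0.5,"ty":0.2,"tz":0.2,"rx":0,"ry":0,"rz":0,"fingers":0},{"tx":0.5,"ty":0.2,"tz":0.2,"rx":0,"ry":0,"rz":0,"fingers":0},{"tx":0,"ty":-0.05,"tz":0.2,"rx":0,"ry":0,"rz":0,"fingers":0},{"tx":0,"ty":-0.05,"tz":0.2,"rx":0,"ry":0,"rz":0,"fingers":0}])

```text
t: 27.35
position: [0.5246, -0.0555, 0.0177]
orientation: [[-0.165, 0.986, 0.004], [0.986, 0.165, 0.0], [-0.0, 0.004, -1.0]]
force: [-0.9, 0.8, -1.7]
finger_gap: 0.0389
```

```bash
python3 - <<'E'
from h import *
c,im=snap('wrist','pics/w13.png')
cv2.imwrite('pics/w13c.png',cv2.resize(im[60:260,180:480],None,fx=2.6,fy=2.6,interpolation=cv2.INTER_CUBIC))
plan((.5302,-.0559,.0165),99.7,mx=3.5)
E
```

```text
t 27.4 TCP [ 0.5243 -0.0554  0.0174] gap 0.0394 F [-1.1  0.1 -1.7]
1 rows
tx -0.15 ty 0.57 tz 0.09 rx 0.04 ry 0.00 rz -0.04
```

View pics/w13c.png

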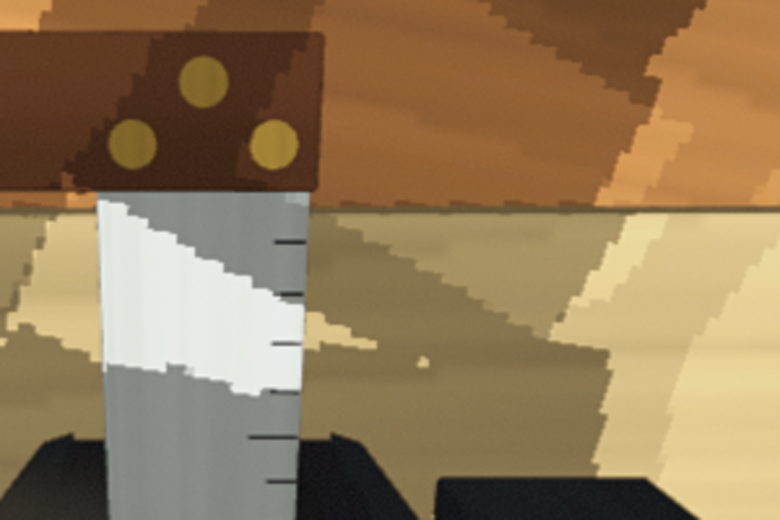

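Emit:
drive_tool(deltas=[{"tx":-0.13,"ty":0.2,"tz":0.15,"rx":0,"ry":0,"rz":0,"fingers":0},{"tx":0,"ty":0.2,"tz":0.12,"rx":0,"ry":0,"rz":0,"fingers":0},{"tx":0,"ty":0.15,"tz":0.08,"rx":0,"ry":0,"rz":0,"fingers":0}])

```text
t: 27.65
position: [0.5287, -0.0561, 0.0159]
orientation: [[-0.167, 0.986, -0.001], [0.986, 0.167, -0.0], [-0.0, -0.001, -1.0]]
force: [-3.7, 0.5, 5.6]
finger_gap: 0.0392
```

Emit:
drive_tool(deltas=[{"tx":0,"ty":0.05,"tz":0.08,"rx":0,"ry":0,"rz":0,"fingers":0},{"tx":0,"ty":0.05,"tz":0.08,"rx":0,"ry":0,"rz":0,"fingers":0}])

```text
t: 27.82
position: [0.53, -0.0563, 0.0159]
orientation: [[-0.167, 0.986, -0.001], [0.986, 0.167, -0.001], [-0.001, -0.001, -1.0]]
force: [-6.6, 1.6, 9.1]
finger_gap: 0.0393
```

```bash
python3 - <<'E'
from h import *
c,im=snap('wrist','pics/w14.png')
cv2.imwrite('pics/w14c.png',cv2.resize(im[60:260,180:480],None,fx=2.6,fy=2.6,interpolation=cv2.INTER_CUBIC))
plan((.5302,-.0559,.0165),99.7,mx=3.5)
E
```

```text
t 27.87 TCP [ 0.5302 -0.0564  0.0159] gap 0.0394 F [-5.4  0.8  7.4]
1 rows
tx 0.04 ty 0.01 tz -0.06 rx -0.01 ry 0.01 rz -0.02
```

View pics/w14c.png

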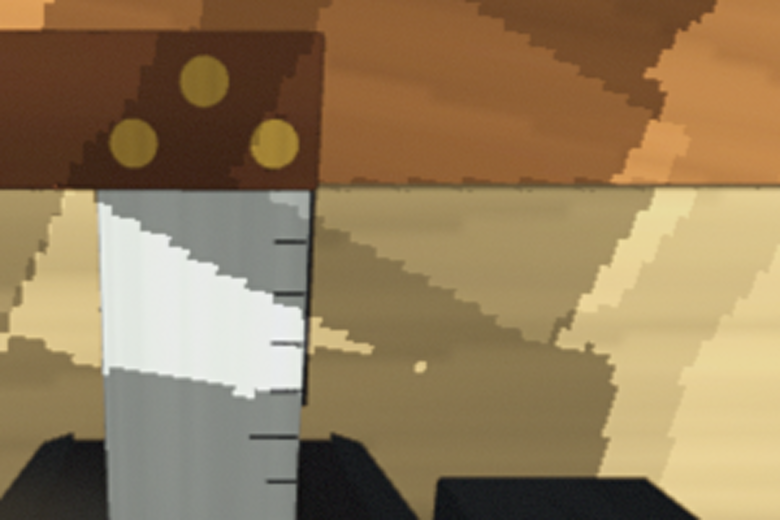

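Emit:
drive_tool(deltas=[{"tx":0,"ty":0.2,"tz":0.03,"rx":0,"ry":0,"rz":0,"fingers":0},{"tx":0.02,"ty":0.2,"tz":0.03,"rx":0,"ry":0,"rz":0,"fingers":0},{"tx":0,"ty":0.2,"tz":0.03,"rx":0,"ry":0,"rz":0,"fingers":0}])

```text
t: 28.12
position: [0.5304, -0.0563, 0.0159]
orientation: [[-0.169, 0.986, -0.015], [0.986, 0.169, -0.002], [0.001, -0.015, -1.0]]
force: [-11.6, -0.9, 11.5]
finger_gap: 0.0395
```

The stock is in contact: no further motion, −11.6 N. Releasing.

Emit:
drive_tool(deltas=[{"tx":0,"ty":0,"tz":0,"rx":0,"ry":0,"rz":0,"fingers":5},{"tx":0,"ty":0,"tz":0,"rx":0,"ry":0,"rz":0,"fingers":5},{"tx":0,"ty":0,"tz":-0.2,"rx":-0.1,"ry":0,"rz":0,"fingers":5.5},{"tx":0,"ty":0,"tz":-0.5,"rx":-0.1,"ry":0,"rz":0,"fingers":6},{"tx":0,"ty":0,"tz":-2,"rx":0,"ry":0,"rz":0,"fingers":6}])

```text
t: 28.53
position: [0.5295, -0.0563, 0.0413]
orientation: [[-0.168, 0.986, 0.001], [0.986, 0.168, 0.002], [0.002, 0.001, -1.0]]
force: [0.6, 0.1, -0.5]
finger_gap: 0.0599
```

Emit:
drive_tool(deltas=[{"tx":0,"ty":0,"tz":-3,"rx":0,"ry":0,"rz":0,"fingers":6},{"tx":0,"ty":-0.5,"tz":-3,"rx":0,"ry":0,"rz":0,"fingers":6},{"tx":0,"ty":-1,"tz":-1,"rx":0,"ry":0,"rz":0,"fingers":6},{"tx":0,"ty":0,"tz":0,"rx":0,"ry":0,"rz":0,"fingers":6}])

```text
t: 28.87
position: [0.5165, -0.0595, 0.1179]
orientation: [[-0.169, 0.986, 0.009], [0.986, 0.169, 0.001], [-0.0, 0.009, -1.0]]
force: [-0.1, 0.6, -0.4]
finger_gap: 0.0601
```

```bash
cat > chk.py <<'E'
from h import *
import sys
n=sys.argv[1]
c,im=snap('wrist',f'pics/{n}.png')
cv2.imwrite(f'pics/{n}c.png',cv2.resize(im[60:260,130:430],None,fx=2.6,fy=2.6,interpolation=cv2.INTER_CUBIC))
o=manip.observe();print(o['t'],o['position'])
E
python3 chk.py w15
```

```text
28.9167 [ 0.5173906  -0.05959877  0.11765819]
```

View pics/w15.png

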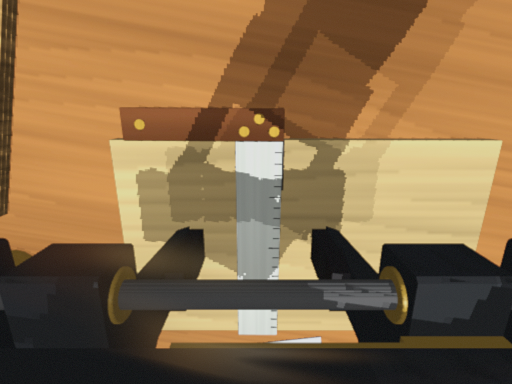

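The square is flush and on the tick. Next I'll locate the weights.

```bash
python3 - <<'E'
from h import *
c,im=snap('top','pics/top8.png')
a=cv2.resize(im[148:188,153:193],None,fx=9,fy=9,interpolation=cv2.INTER_CUBIC)
b=cv2.resize(im[148:188,296:336],None,fx=9,fy=9,interpolation=cv2.INTER_CUBIC)
cv2.imwrite('pics/wts.png',np.hstack([a,b]))
cv2.imwrite('pics/top8c.png',cv2.resize(im[80:270,90:390],None,fx=2.6,fy=2.6,interpolation=cv2.INTER_CUBIC))
E
```

```text
(no output)
```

View pics/wts.png

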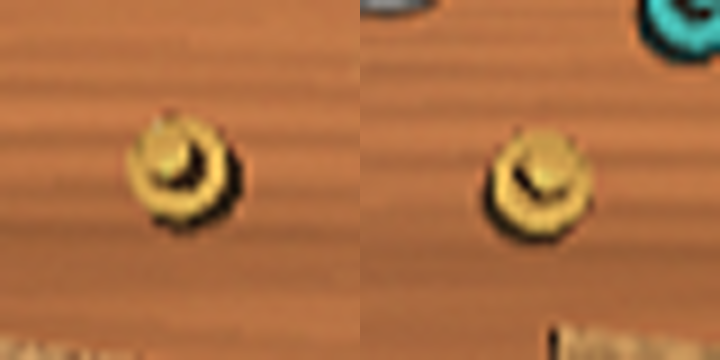

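View pics/top8c.png

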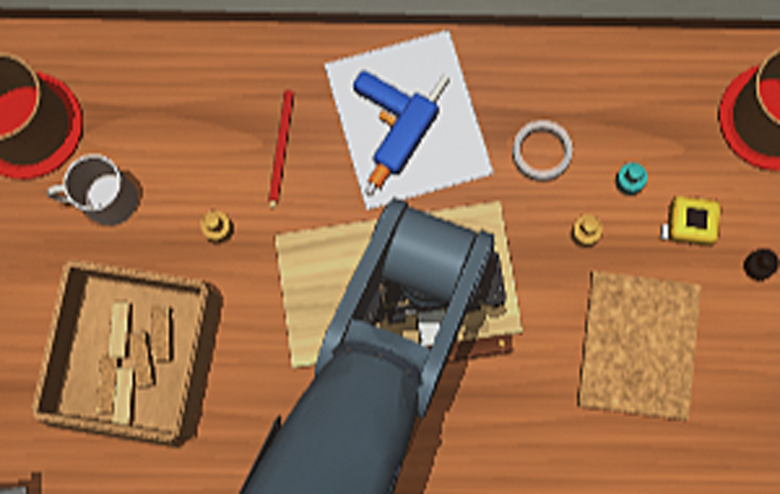

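```bash
python3 - <<'E'
from h import *
np.set_printoptions(precision=4,suppress=True)
c=cams.calibration('top')
print('a',cast(c,[(172.2,166.2)],.032),cast(c,[(170.9,164)],.06))
print('b',cast(c,[(315.6,168.3)],.032),cast(c,[(316.3,165)],.06))
B=cast(c,[(315.6,168.3)],.032)[0]
plan((B[0]-.004,B[1],.12),92,mx=3.8)
E
```

```text
a [[0.6407 0.2599 0.032 ]] [[0.6423 0.2594 0.06  ]]
b [[ 0.6408 -0.2887  0.032 ]] [[ 0.6468 -0.2877  0.06  ]]
t 28.97 TCP [ 0.5169 -0.0594  0.1164] gap 0.0602 F [-0.1  0.2 -0.4]
7 rows
tx -3.52 ty 1.14 tz -0.04 rx 0.01 ry -0.00 rz 0.22
tx -3.50 ty 1.20 tz -0.04 rx 0.01 ry -0.00 rz 0.22
tx -3.47 ty 1.27 tz -0.05 rx 0.01 ry -0.00 rz 0.22
tx -3.45 ty 1.34 tz -0.05 rx 0.01 ry -0.00 rz 0.22
tx -3.42 ty 1.40 tz -0.05 rx 0.01 ry -0.00 rz 0.22
tx -3.39 ty 1.47 tz -0.05 rx 0.01 ry -0.00 rz 0.22
tx -3.36 ty 1.53 tz -0.05 rx 0.01 ry -0.00 rz 0.22
```

Emit:
drive_tool(deltas=[{"tx":-3.5,"ty":1.2,"tz":0,"rx":0.03,"ry":0,"rz":0.2,"fingers":5},{"tx":-3.5,"ty":1.2,"tz":0,"rx":0.03,"ry":0,"rz":0.2,"fingers":5},{"tx":-3.5,"ty":1.2,"tz":0,"rx":0.03,"ry":0,"rz":0.2,"fingers":5},{"tx":-3.4,"ty":1.3,"tz":0,"rx":0.03,"ry":0,"rz":0.2,"fingers":5},{"tx":-3.4,"ty":1.4,"tz":0,"rx":0.03,"ry":0,"rz":0.2,"fingers":5}])

```text
t: 29.38
position: [0.6014, -0.2189, 0.1078]
orientation: [[-0.087, 0.996, -0.014], [0.996, 0.087, 0.008], [0.009, -0.013, -1.0]]
force: [1.8, 0.9, -0.7]
finger_gap: 0.0499
```

Emit:
drive_tool(deltas=[{"tx":-3.4,"ty":1.4,"tz":0,"rx":0.03,"ry":0,"rz":0.2,"fingers":5},{"tx":-2,"ty":1,"tz":0.3,"rx":0.03,"ry":0,"rz":0.1,"fingers":5},{"tx":0,"ty":-0.1,"tz":0.1,"rx":0,"ry":0,"rz":0,"fingers":5},{"tx":0,"ty":-0.1,"tz":0.1,"rx":0,"ry":0,"rz":0,"fingers":5}])

```text
t: 29.72
position: [0.6296, -0.2798, 0.0929]
orientation: [[-0.053, 0.998, -0.023], [0.999, 0.053, 0.01], [0.011, -0.022, -1.0]]
force: [0.0, 0.2, -0.4]
finger_gap: 0.0497
```

```bash
python3 - <<'E'
from h import *
c,im=snap('wrist','pics/w16.png')
plan((.64,-.2885,.08),92,mx=3.8)
E
```

```text
t 29.77 TCP [ 0.6288 -0.2793  0.0923] gap 0.05 F [-0.5  0.2 -0.5]
1 rows
tx -0.99 ty 1.10 tz 1.19 rx -0.27 ry -0.13 rz 0.21
```

View pics/w16.png

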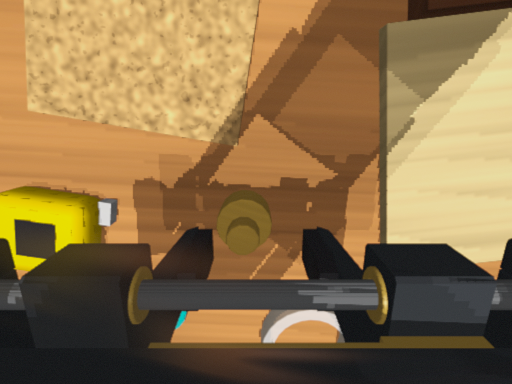

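The wrist view shows the brass weight (chosen) with its knob at (242,236) and its body at (244,220). The turquoise look-alike is at (182,320), behind the gripper.

```bash
python3 - <<'E'
from h import *
np.set_printoptions(precision=4,suppress=True)
c=cams.calibration('wrist')
print(cast(c,[(242.5,238)],.06),cast(c,[(244,219)],.032))
plan((.637,-.289,.075),92,mx=3.8)
E
```

```text
[[ 0.6395 -0.2889  0.06  ]] [[ 0.6358 -0.289   0.032 ]]
t 29.77 TCP [ 0.6288 -0.2793  0.0923] gap 0.05 F [-0.5  0.2 -0.5]
1 rows
tx -1.03 ty 0.81 tz 1.70 rx -0.27 ry -0.13 rz 0.21
```

Target is (0.638, −0.289).

Emit:
drive_tool(deltas=[{"tx":-0.7,"ty":0.6,"tz":0.9,"rx":-0.2,"ry":-0.1,"rz":0.1,"fingers":5},{"tx":-0.3,"ty":0.3,"tz":0.9,"rx":-0.05,"ry":0,"rz":0.1,"fingers":5},{"tx":0,"ty":0,"tz":0.1,"rx":0,"ry":0,"rz":0,"fingers":5},{"tx":0,"ty":-0.05,"tz":0.1,"rx":0,"ry":0,"rz":0,"fingers":5}])

```text
t: 30.1
position: [0.6355, -0.2834, 0.0681]
orientation: [[-0.038, 0.999, -0.006], [0.999, 0.038, 0.007], [0.007, -0.006, -1.0]]
force: [0.5, 0.0, 0.4]
finger_gap: 0.0502
```

```bash
python3 - <<'E'
from h import *
plan((.638,-.289,.037),92,mx=3.8)
E
```

```text
t 30.1 TCP [ 0.6355 -0.2834  0.0681] gap 0.0502 F [0.5 0.  0.4]
1 rows
tx -0.59 ty 0.24 tz 3.10 rx -0.06 ry -0.08 rz 0.04
```

Emit:
drive_tool(deltas=[{"tx":-0.6,"ty":0.25,"tz":1.2,"rx":-0.05,"ry":-0.05,"rz":0,"fingers":5},{"tx":0,"ty":0,"tz":1.3,"rx":0,"ry":0,"rz":0,"fingers":5},{"tx":0,"ty":-0.05,"tz":0.6,"rx":0,"ry":0,"rz":0,"fingers":5},{"tx":0,"ty":-0.05,"tz":0.1,"rx":0,"ry":0,"rz":0,"fingers":5}])

```text
t: 30.43
position: [0.6372, -0.2871, 0.0336]
orientation: [[-0.041, 0.999, -0.001], [0.999, 0.041, 0.003], [0.003, -0.001, -1.0]]
force: [-0.4, 0.5, -0.9]
finger_gap: 0.0497
```

```bash
python3 - <<'E'
from h import *
c,im=snap('wrist','pics/w17.png')
plan((.638,-.289,.037),92,mx=3.8)
E
```

```text
t 30.48 TCP [ 0.6369 -0.287   0.0335] gap 0.0502 F [ 0.6  1.3 -0.4]
1 rows
tx -0.20 ty 0.10 tz -0.35 rx -0.02 ry -0.04 rz 0.07
```

View pics/w17.png

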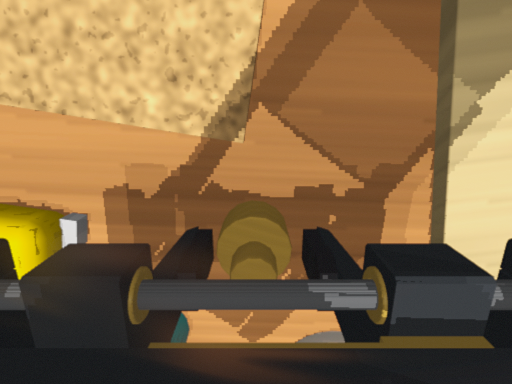

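Emit:
drive_tool(deltas=[{"tx":-0.1,"ty":0.05,"tz":-0.3,"rx":0,"ry":0,"rz":0,"fingers":0},{"tx":0,"ty":-0.05,"tz":0.05,"rx":0,"ry":0,"rz":0,"fingers":0},{"tx":0,"ty":-0.05,"tz":0.1,"rx":0,"ry":0,"rz":0,"fingers":0},{"tx":0,"ty":-0.05,"tz":0.1,"rx":0,"ry":0,"rz":0,"fingers":0},{"tx":0,"ty":-0.05,"tz":0.1,"rx":0,"ry":0,"rz":0,"fingers":0}])

```text
t: 30.9
position: [0.6365, -0.289, 0.0349]
orientation: [[-0.041, 0.999, 0.001], [0.999, 0.041, 0.001], [0.001, 0.001, -1.0]]
force: [1.2, -0.6, 3.4]
finger_gap: 0.0228
```

Emit:
drive_tool(deltas=[{"tx":0,"ty":-0.05,"tz":0.1,"rx":0,"ry":0,"rz":0,"fingers":0},{"tx":0,"ty":-0.05,"tz":0.1,"rx":0,"ry":0,"rz":0,"fingers":0},{"tx":0,"ty":-0.05,"tz":0.1,"rx":0,"ry":0,"rz":0,"fingers":0}])

```text
t: 31.15
position: [0.6365, -0.2892, 0.0348]
orientation: [[-0.041, 0.999, 0.004], [0.999, 0.041, 0.001], [0.0, 0.004, -1.0]]
force: [-0.7, 1.2, 6.2]
finger_gap: 0.0227
```

Emit:
drive_tool(deltas=[{"tx":0,"ty":0,"tz":-1,"rx":0,"ry":0,"rz":0,"fingers":0},{"tx":0,"ty":0,"tz":-2.5,"rx":0,"ry":0,"rz":0,"fingers":0},{"tx":0,"ty":0,"tz":-3,"rx":0,"ry":0,"rz":0,"fingers":0},{"tx":0,"ty":0,"tz":-2,"rx":0,"ry":0,"rz":0,"fingers":0}])

```text
t: 31.48
position: [0.6298, -0.2852, 0.1129]
orientation: [[-0.041, 0.999, -0.013], [0.999, 0.041, 0.012], [0.012, -0.012, -1.0]]
force: [1.5, 0.4, -4.0]
finger_gap: 0.0227
```

```bash
cat > tgt.py <<'E'
from h import *
# blade pose now: tick line / edge from measurements
f=np.radians(9.7);X=np.array([np.cos(f),np.sin(f)]);Y=np.array([-X[1],X[0]])
toe=np.array([.4655,-.0467]);O=toe-.02*Y
far=O+.165*X;near=O+.036*X
if __name__=='__main__':
    print('O',O,'far',far,'near',near)
    plan((*far,.13),92,mx=3.6)
E
python3 tgt.py
```

```text
O [ 0.46886979 -0.06641407] far [ 0.63151086 -0.03861332] near [ 0.50435511 -0.06034845]
t 31.48 TCP [ 0.6298 -0.2852  0.1129] gap 0.0227 F [ 1.5  0.4 -4. ]
7 rows
tx 3.52 ty 0.17 tz -0.20 rx -0.02 ry -0.02 rz 0.01
tx 3.52 ty 0.16 tz -0.21 rx -0.02 ry -0.02 rz 0.01
tx 3.52 ty 0.16 tz -0.22 rx -0.02 ry -0.02 rz 0.01
tx 3.52 ty 0.16 tz -0.22 rx -0.02 ry -0.02 rz 0.01
tx 3.52 ty 0.16 tz -0.23 rx -0.02 ry -0.02 rz 0.01
tx 3.52 ty 0.15 tz -0.23 rx -0.02 ry -0.02 rz 0.01
tx 3.52 ty 0.15 tz -0.24 rx -0.02 ry -0.02 rz 0.01
```

Emit:
drive_tool(deltas=[{"tx":3.5,"ty":0.1,"tz":-0.1,"rx":0,"ry":0,"rz":0,"fingers":0},{"tx":3.5,"ty":0.1,"tz":-0.1,"rx":0,"ry":0,"rz":0,"fingers":0},{"tx":3.5,"ty":0.1,"tz":-0.1,"rx":0.02,"ry":0,"rz":0,"fingers":0},{"tx":3.5,"ty":0.1,"tz":-0.1,"rx":0.02,"ry":0,"rz":0,"fingers":0},{"tx":3.5,"ty":0.1,"tz":-0.1,"rx":0.02,"ry":0,"rz":0,"fingers":0}])

```text
t: 31.9
position: [0.628, -0.1153, 0.1255]
orientation: [[-0.029, 1.0, -0.012], [1.0, 0.029, 0.003], [0.004, -0.012, -1.0]]
force: [0.1, 0.0, -3.1]
finger_gap: 0.0228
```

Emit:
drive_tool(deltas=[{"tx":3.5,"ty":0.1,"tz":0,"rx":0,"ry":0,"rz":0,"fingers":0},{"tx":2,"ty":0,"tz":0.1,"rx":0,"ry":0,"rz":0,"fingers":0},{"tx":0,"ty":-0.05,"tz":0.1,"rx":0,"ry":0,"rz":0,"fingers":0},{"tx":0,"ty":-0.05,"tz":0.1,"rx":0,"ry":0,"rz":0,"fingers":0}])

```text
t: 32.23
position: [0.6228, -0.0487, 0.1219]
orientation: [[-0.037, 0.999, -0.017], [0.999, 0.037, 0.007], [0.007, -0.017, -1.0]]
force: [-0.2, -0.7, -4.0]
finger_gap: 0.0227
```

```bash
python3 - <<'E'
from tgt import *
c,im=snap('wrist','pics/w18.png')
plan((*far,.07),92)
E
```

```text
t 32.28 TCP [ 0.6225 -0.0488  0.1215] gap 0.0233 F [-0.8  0.2 -4.9]
2 rows
tx 0.47 ty 0.52 tz 2.57 rx -0.10 ry -0.05 rz 0.01
tx 0.48 ty 0.49 tz 2.57 rx -0.10 ry -0.05 rz 0.01
```

View pics/w18.png

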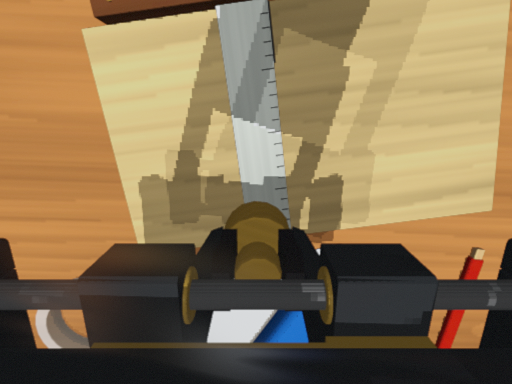

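```bash
python3 - <<'E'
from tgt import *
np.set_printoptions(precision=4,suppress=True)
c=cams.calibration('wrist');im=cv2.imread('pics/w18.png')
cv2.imwrite('pics/w18c.png',cv2.resize(im[0:230,180:330],None,fx=2.6,fy=2.6,interpolation=cv2.INTER_CUBIC))
L=cast(c,[(268,15),(289,205)],.021)[:,:2];R=cast(c,[(220,15),(246,195)],.021)[:,:2]
for P in (L,R): print(P,(P-O)@X,(P-O)@Y)
E
```

```text
[[ 0.4765 -0.0455]
 [ 0.6294 -0.0192]] [0.011  0.1662] [0.0193 0.0195]
[[ 0.4779 -0.0826]
 [ 0.6213 -0.0587]] [0.0062 0.1516] [-0.0175 -0.0181]
```

View pics/w18c.png

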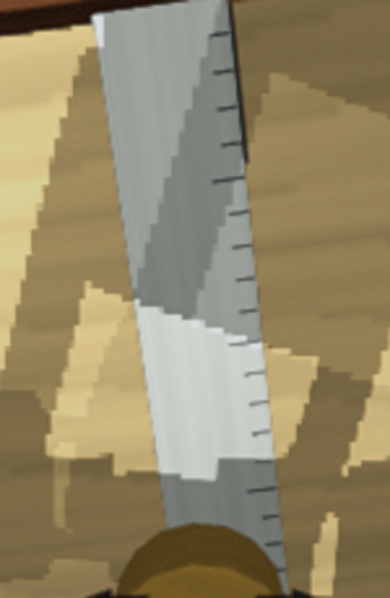

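Emit:
drive_tool(deltas=[{"tx":0.5,"ty":0.5,"tz":1.6,"rx":-0.1,"ry":-0.05,"rz":0,"fingers":0},{"tx":0.4,"ty":0.4,"tz":1.7,"rx":-0.1,"ry":-0.05,"rz":0,"fingers":0},{"tx":0,"ty":0,"tz":1.3,"rx":0,"ry":0,"rz":0,"fingers":0},{"tx":0,"ty":-0.05,"tz":0.1,"rx":0,"ry":0,"rz":0,"fingers":0},{"tx":0,"ty":-0.05,"tz":0.1,"rx":0,"ry":0,"rz":0,"fingers":0}])

```text
t: 32.7
position: [0.63, -0.0453, 0.072]
orientation: [[-0.031, 1.0, -0.0], [1.0, 0.031, -0.003], [-0.003, -0.0, -1.0]]
force: [-0.4, -0.8, -3.1]
finger_gap: 0.0227
```

```bash
python3 - <<'E'
from tgt import *
c,im=snap('wrist','pics/w19.png')
plan((*far,.057),92)
E
```

```text
t 32.75 TCP [ 0.6295 -0.0453  0.0716] gap 0.023 F [-1.1  0.  -4.3]
1 rows
tx 0.67 ty 0.22 tz 1.46 rx -0.01 ry 0.03 rz -0.04
```

View pics/w19.png

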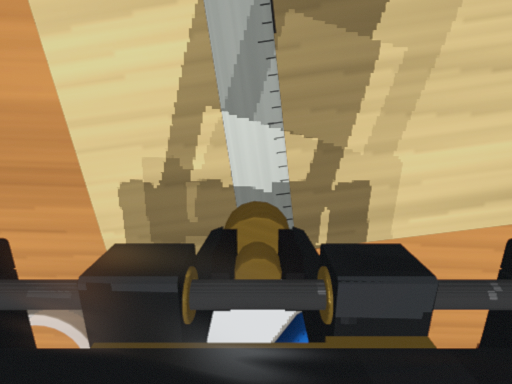

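Emit:
drive_tool(deltas=[{"tx":0.5,"ty":0.2,"tz":0.4,"rx":0,"ry":0,"rz":0,"fingers":0},{"tx":0.2,"ty":0,"tz":0.5,"rx":0,"ry":0,"rz":0,"fingers":0},{"tx":0,"ty":-0.05,"tz":0.3,"rx":0,"ry":0,"rz":0,"fingers":0},{"tx":0,"ty":-0.05,"tz":0.1,"rx":0,"ry":0,"rz":0,"fingers":0}])

```text
t: 33.08
position: [0.6317, -0.04, 0.0597]
orientation: [[-0.029, 1.0, 0.002], [1.0, 0.029, -0.004], [-0.004, 0.002, -1.0]]
force: [0.7, 0.8, -3.7]
finger_gap: 0.0227
```

```bash
python3 - <<'E'
from tgt import *
plan((*far,.0558),92)
E
```

```text
t 33.08 TCP [ 0.6317 -0.04    0.0597] gap 0.0227 F [ 0.7  0.8 -3.7]
1 rows
tx 0.14 ty -0.02 tz 0.39 rx 0.02 ry 0.04 rz -0.07
```

Emit:
drive_tool(deltas=[{"tx":0.14,"ty":-0.02,"tz":0.25,"rx":0,"ry":0.03,"rz":0,"fingers":0},{"tx":0,"ty":-0.05,"tz":0.25,"rx":0,"ry":0,"rz":0,"fingers":0},{"tx":0,"ty":-0.05,"tz":0.15,"rx":0,"ry":0,"rz":0,"fingers":0}])

```text
t: 33.33
position: [0.6322, -0.0388, 0.0558]
orientation: [[-0.029, 1.0, 0.005], [1.0, 0.029, -0.002], [-0.002, 0.005, -1.0]]
force: [-5.6, 1.2, 11.4]
finger_gap: 0.0226
```

Emit:
drive_tool(deltas=[{"tx":0,"ty":0,"tz":-0.05,"rx":0,"ry":0,"rz":0,"fingers":4.5},{"tx":0,"ty":-0.05,"tz":0,"rx":0,"ry":0,"rz":0,"fingers":4.5},{"tx":0,"ty":-0.05,"tz":0.05,"rx":0,"ry":0,"rz":0,"fingers":4.5},{"tx":0,"ty":-0.05,"tz":0.05,"rx":0,"ry":0,"rz":0,"fingers":4.5},{"tx":0,"ty":0,"tz":-1,"rx":0,"ry":0,"rz":0,"fingers":4.8}])

```text
t: 33.75
position: [0.6318, -0.039, 0.0671]
orientation: [[-0.03, 1.0, 0.009], [1.0, 0.03, -0.003], [-0.003, 0.009, -1.0]]
force: [-1.3, -0.6, -0.3]
finger_gap: 0.0474
```

Emit:
drive_tool(deltas=[{"tx":0,"ty":0,"tz":-2.5,"rx":0,"ry":0,"rz":0,"fingers":4.8},{"tx":0,"ty":0,"tz":-3.5,"rx":0,"ry":0,"rz":0,"fingers":4.8},{"tx":0,"ty":0.3,"tz":-2,"rx":0,"ry":0,"rz":0,"fingers":4.8},{"tx":0,"ty":0,"tz":0,"rx":0,"ry":0,"rz":0,"fingers":4.8}])

```text
t: 34.08
position: [0.6338, -0.0387, 0.152]
orientation: [[-0.029, 1.0, 0.008], [1.0, 0.029, -0.002], [-0.003, 0.008, -1.0]]
force: [0.7, 0.1, -0.0]
finger_gap: 0.0482
```

```bash
python3 - <<'E'
from tgt import *
c,im=snap('wrist','pics/w20.png')
plan((.641,.259,.12),92,3.8)
E
```

```text
t 34.13 TCP [ 0.6332 -0.0386  0.1504] gap 0.0478 F [-0.2  0.4 -0.1]
8 rows
tx 3.72 ty 0.21 tz 0.37 rx 0.01 ry 0.00 rz -0.01
tx 3.72 ty 0.21 tz 0.37 rx 0.01 ry 0.00 rz -0.01
tx 3.72 ty 0.21 tz 0.37 rx 0.01 ry 0.00 rz -0.01
tx 3.72 ty 0.21 tz 0.38 rx 0.01 ry 0.00 rz -0.01
tx 3.72 ty 0.22 tz 0.38 rx 0.01 ry 0.00 rz -0.01
tx 3.72 ty 0.22 tz 0.38 rx 0.01 ry 0.00 rz -0.01
tx 3.71 ty 0.22 tz 0.38 rx 0.01 ry 0.00 rz -0.01
tx 3.71 ty 0.22 tz 0.38 rx 0.01 ry 0.00 rz -0.01
```

View pics/w20.png

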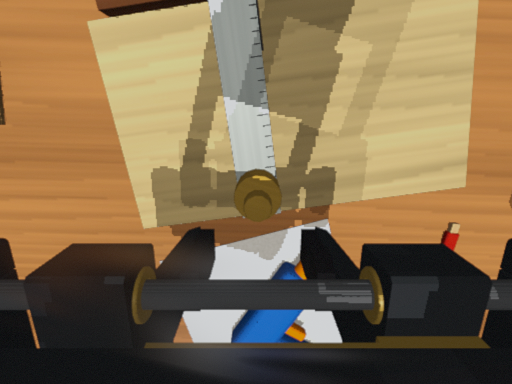

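The weight stands on the blade's far end, at (257,195). Next is weight_a, at about (0.641, 0.259). I'll pass over the pencil high.

Emit:
drive_tool(deltas=[{"tx":3.8,"ty":0.1,"tz":0.2,"rx":0.02,"ry":0,"rz":0,"fingers":4.8},{"tx":3.8,"ty":0.1,"tz":0.2,"rx":0.02,"ry":0,"rz":0,"fingers":4.8},{"tx":3.8,"ty":0.1,"tz":0.2,"rx":0.02,"ry":0,"rz":0,"fingers":4.8},{"tx":3.8,"ty":0.1,"tz":0.2,"rx":0.02,"ry":0,"rz":0,"fingers":4.8},{"tx":3.8,"ty":0.1,"tz":0.3,"rx":0.02,"ry":0,"rz":0,"fingers":4.8}])

```text
t: 34.55
position: [0.6323, 0.148, 0.1339]
orientation: [[-0.015, 1.0, -0.005], [1.0, 0.015, -0.006], [-0.005, -0.005, -1.0]]
force: [0.4, 0.0, -0.6]
finger_gap: 0.048
```

Emit:
drive_tool(deltas=[{"tx":3.8,"ty":0.1,"tz":0.3,"rx":0.02,"ry":0,"rz":0,"fingers":4.8},{"tx":3.8,"ty":0.1,"tz":0.5,"rx":0.02,"ry":0,"rz":0,"fingers":4.8},{"tx":2.5,"ty":0.1,"tz":0.8,"rx":0.02,"ry":0,"rz":0,"fingers":4.8},{"tx":0,"ty":-0.05,"tz":0.5,"rx":0,"ry":0,"rz":0,"fingers":4.8},{"tx":0,"ty":-0.05,"tz":0.1,"rx":0,"ry":0,"rz":0,"fingers":4.8}])

```text
t: 34.97
position: [0.625, 0.261, 0.1005]
orientation: [[-0.023, 1.0, -0.021], [1.0, 0.023, -0.006], [-0.006, -0.021, -1.0]]
force: [0.5, 0.0, -0.4]
finger_gap: 0.0479
```

```bash
python3 - <<'E'
from tgt import *
c,im=snap('wrist','pics/w21.png')
plan((.64,.258,.08),92,3.8)
E
```

```text
t 35.02 TCP [0.6245 0.2608 0.1002] gap 0.048 F [-1.1 -0.7 -0.7]
1 rows
tx -0.30 ty 1.59 tz 1.99 rx -0.26 ry 0.06 rz -0.14
```

View pics/w21.png

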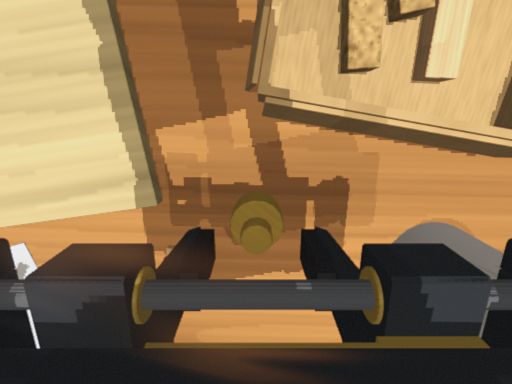

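```bash
python3 - <<'E'
from h import *
np.set_printoptions(precision=4,suppress=True)
c=cams.calibration('wrist')
print(cast(c,[(256,238)],.06),cast(c,[(257,220)],.032))
E
```

```text
[[0.6383 0.2595 0.06  ]] [[0.6348 0.26   0.032 ]]
```

Emit:
drive_tool(deltas=[{"tx":0,"ty":0.7,"tz":1,"rx":-0.15,"ry":0,"rz":0,"fingers":4.8},{"tx":0,"ty":0.5,"tz":1,"rx":-0.1,"ry":0,"rz":0,"fingers":4.8},{"tx":0,"ty":0.1,"tz":0.5,"rx":0,"ry":0,"rz":0,"fingers":4.8},{"tx":0,"ty":-0.05,"tz":0.1,"rx":0,"ry":0,"rz":0,"fingers":4.8}])

```text
t: 35.35
position: [0.637, 0.2556, 0.0713]
orientation: [[-0.018, 1.0, -0.002], [1.0, 0.018, -0.007], [-0.007, -0.002, -1.0]]
force: [0.1, -0.2, -0.0]
finger_gap: 0.0481
```

Target is (0.637, 0.2597) with z at about 0.036.

Emit:
drive_tool(deltas=[{"tx":0.4,"ty":0,"tz":1.3,"rx":0,"ry":0.05,"rz":0,"fingers":4.8},{"tx":0,"ty":0,"tz":1.3,"rx":0,"ry":0.03,"rz":0,"fingers":4.8},{"tx":0,"ty":-0.03,"tz":0.6,"rx":0,"ry":0,"rz":0,"fingers":4.8},{"tx":0,"ty":-0.05,"tz":0.1,"rx":0,"ry":0,"rz":0,"fingers":4.8}])

```text
t: 35.68
position: [0.6367, 0.2568, 0.0355]
orientation: [[-0.014, 1.0, -0.002], [1.0, 0.014, 0.0], [0.0, -0.002, -1.0]]
force: [0.6, -0.2, -0.6]
finger_gap: 0.048
```

```bash
python3 - <<'E'
from h import *
plan((.637,.2597,.0355),92,mx=3.8)
E
```

```text
t 35.68 TCP [0.6367 0.2568 0.0355] gap 0.048 F [ 0.6 -0.2 -0.6]
1 rows
tx 0.29 ty 0.03 tz -0.00 rx -0.03 ry -0.01 rz -0.24
```

Emit:
drive_tool(deltas=[{"tx":0.3,"ty":0,"tz":0.05,"rx":0,"ry":0,"rz":0,"fingers":4.8},{"tx":0,"ty":-0.05,"tz":0.08,"rx":0,"ry":0,"rz":0,"fingers":0},{"tx":0,"ty":-0.05,"tz":0.08,"rx":0,"ry":0,"rz":0,"fingers":0},{"tx":0,"ty":-0.05,"tz":0.08,"rx":0,"ry":0,"rz":0,"fingers":0},{"tx":0,"ty":-0.05,"tz":0.08,"rx":0,"ry":0,"rz":0,"fingers":0}])

```text
t: 36.1
position: [0.6353, 0.2603, 0.0325]
orientation: [[-0.015, 1.0, -0.001], [1.0, 0.015, 0.0], [0.0, -0.001, -1.0]]
force: [0.1, -0.5, 1.1]
finger_gap: 0.0232
```

Emit:
drive_tool(deltas=[{"tx":0,"ty":-0.05,"tz":0.08,"rx":0,"ry":0,"rz":0,"fingers":0},{"tx":0,"ty":-0.05,"tz":0.08,"rx":0,"ry":0,"rz":0,"fingers":0},{"tx":0,"ty":-0.05,"tz":0.08,"rx":0,"ry":0,"rz":0,"fingers":0}])

```text
t: 36.35
position: [0.6353, 0.2604, 0.0325]
orientation: [[-0.015, 1.0, 0.003], [1.0, 0.015, 0.0], [0.0, 0.003, -1.0]]
force: [0.3, -1.7, 5.4]
finger_gap: 0.0226
```

Emit:
drive_tool(deltas=[{"tx":0,"ty":0,"tz":-1,"rx":0,"ry":0,"rz":0,"fingers":0},{"tx":0,"ty":0,"tz":-2.5,"rx":0,"ry":0,"rz":0,"fingers":0},{"tx":0,"ty":0,"tz":-3.5,"rx":0,"ry":0,"rz":0,"fingers":0},{"tx":-1,"ty":-0.5,"tz":-3,"rx":0,"ry":0,"rz":0,"fingers":0},{"tx":-3,"ty":-1.2,"tz":-1.5,"rx":0,"ry":0,"rz":0,"fingers":0}])

```text
t: 36.77
position: [0.611, 0.2226, 0.1412]
orientation: [[-0.019, 1.0, -0.017], [1.0, 0.019, -0.001], [-0.0, -0.017, -1.0]]
force: [1.4, -0.6, -3.3]
finger_gap: 0.0229
```

```bash
python3 - <<'E'
from tgt import *
plan((*near,.13),95,mx=3.6)
E
```

```text
t 36.77 TCP [0.611  0.2226 0.1412] gap 0.0229 F [ 1.4 -0.6 -3.3]
9 rows
tx -3.12 ty -1.24 tz 0.15 rx -0.02 ry -0.00 rz -0.09
tx -3.11 ty -1.27 tz 0.14 rx -0.02 ry -0.00 rz -0.09
tx -3.10 ty -1.29 tz 0.14 rx -0.02 ry -0.00 rz -0.09
tx -3.09 ty -1.31 tz 0.14 rx -0.02 ry -0.00 rz -0.09
tx -3.08 ty -1.34 tz 0.14 rx -0.02 ry -0.00 rz -0.09
tx -3.07 ty -1.36 tz 0.13 rx -0.02 ry -0.00 rz -0.09
tx -3.06 ty -1.38 tz 0.13 rx -0.02 ry -0.00 rz -0.09
tx -3.05 ty -1.41 tz 0.13 rx -0.02 ry -0.00 rz -0.09
tx -3.04 ty -1.43 tz 0.13 rx -0.02 ry -0.00 rz -0.09
```

Emit:
drive_tool(deltas=[{"tx":-3.2,"ty":-1.2,"tz":0,"rx":0,"ry":0,"rz":-0.1,"fingers":0},{"tx":-3.2,"ty":-1.2,"tz":0,"rx":0.02,"ry":0,"rz":-0.1,"fingers":0},{"tx":-3.2,"ty":-1.2,"tz":0.1,"rx":0.02,"ry":0,"rz":-0.1,"fingers":0},{"tx":-3.2,"ty":-1.3,"tz":0.1,"rx":0.02,"ry":0,"rz":-0.1,"fingers":0},{"tx":-3.2,"ty":-1.3,"tz":0.1,"rx":0.02,"ry":0,"rz":-0.1,"fingers":0}])

```text
t: 37.18
position: [0.5521, 0.0585, 0.1437]
orientation: [[-0.072, 0.997, -0.02], [0.997, 0.072, 0.002], [0.003, -0.02, -1.0]]
force: [1.3, -1.3, -4.6]
finger_gap: 0.0227
```

Emit:
drive_tool(deltas=[{"tx":-3.2,"ty":-1.3,"tz":0.1,"rx":0.02,"ry":0,"rz":-0.1,"fingers":0},{"tx":-3.2,"ty":-1.3,"tz":0.1,"rx":0.02,"ry":0,"rz":-0.1,"fingers":0},{"tx":-2.6,"ty":-1.1,"tz":0.2,"rx":0.02,"ry":0,"rz":-0.1,"fingers":0},{"tx":-1,"ty":-0.4,"tz":0.2,"rx":0,"ry":0,"rz":0,"fingers":0},{"tx":0,"ty":-0.05,"tz":0.1,"rx":0,"ry":0,"rz":0,"fingers":0}])

```text
t: 37.6
position: [0.5108, -0.0525, 0.1352]
orientation: [[-0.094, 0.995, -0.032], [0.996, 0.095, 0.003], [0.006, -0.032, -0.999]]
force: [0.2, 0.5, -3.9]
finger_gap: 0.0229
```

```bash
python3 - <<'E'
from tgt import *
c,im=snap('wrist','pics/w22.png')
plan((*near,.07),95,mx=3.6)
E
```

```text
t 37.65 TCP [ 0.5108 -0.0515  0.135 ] gap 0.0224 F [ 0.2  0.2 -4.5]
2 rows
tx -0.43 ty -0.26 tz 3.25 rx -0.19 ry -0.04 rz 0.04
tx -0.42 ty -0.31 tz 3.25 rx -0.19 ry -0.04 rz 0.04
```

View pics/w22.png

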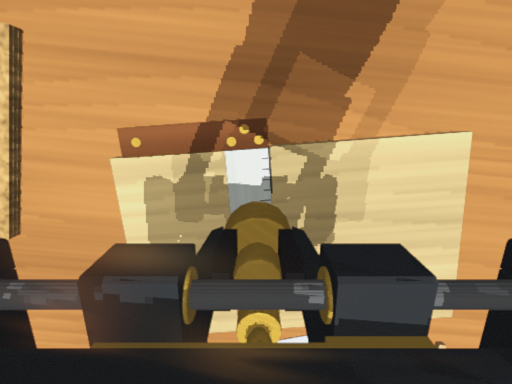

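Emit:
drive_tool(deltas=[{"tx":-0.4,"ty":-0.1,"tz":2,"rx":-0.2,"ry":0,"rz":0,"fingers":0},{"tx":-0.3,"ty":-0.1,"tz":2,"rx":-0.15,"ry":0,"rz":0,"fingers":0},{"tx":-0.1,"ty":-0.1,"tz":1.5,"rx":0,"ry":0,"rz":0,"fingers":0},{"tx":0,"ty":-0.05,"tz":0.3,"rx":0,"ry":0,"rz":0,"fingers":0},{"tx":0,"ty":-0.05,"tz":0.1,"rx":0,"ry":0,"rz":0,"fingers":0}])

```text
t: 38.07
position: [0.5089, -0.0537, 0.075]
orientation: [[-0.097, 0.995, 0.002], [0.995, 0.097, 0.009], [0.009, 0.002, -1.0]]
force: [0.3, 0.3, -4.0]
finger_gap: 0.0226
```

```bash
python3 - <<'E'
from tgt import *
c,im=snap('wrist','pics/w23.png')
plan((*near,.0535),95,mx=3.6)
E
```

```text
t 38.12 TCP [ 0.5086 -0.0535  0.0749] gap 0.0228 F [-0.7  0.9 -5.1]
1 rows
tx -0.66 ty -0.49 tz 2.13 rx 0.02 ry -0.11 rz 0.12
```

View pics/w23.png

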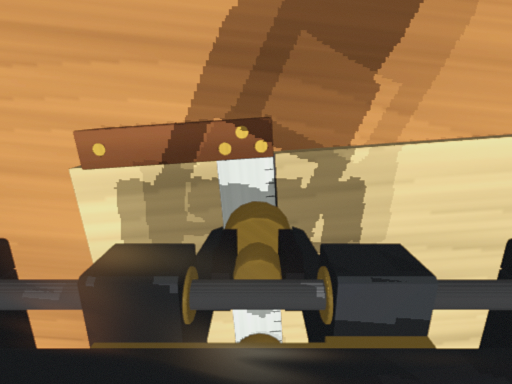

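Emit:
drive_tool(deltas=[{"tx":-0.4,"ty":-0.2,"tz":0.7,"rx":0,"ry":-0.08,"rz":0,"fingers":0},{"tx":-0.3,"ty":-0.2,"tz":0.7,"rx":0,"ry":-0.04,"rz":0,"fingers":0},{"tx":0,"ty":-0.05,"tz":0.3,"rx":0,"ry":0,"rz":0,"fingers":0},{"tx":0,"ty":-0.05,"tz":0.1,"rx":0,"ry":0,"rz":0,"fingers":0}])

```text
t: 38.45
position: [0.5067, -0.0602, 0.0579]
orientation: [[-0.1, 0.995, 0.007], [0.995, 0.1, -0.003], [-0.004, 0.006, -1.0]]
force: [0.1, 0.4, -3.5]
finger_gap: 0.0224
```

```bash
python3 - <<'E'
from tgt import *
plan((*near,.0535),95,mx=3.6)
E
```

```text
t 38.45 TCP [ 0.5067 -0.0602  0.0579] gap 0.0224 F [ 0.1  0.4 -3.5]
1 rows
tx 0.01 ty -0.23 tz 0.44 rx 0.07 ry 0.04 rz 0.15
```

Emit:
drive_tool(deltas=[{"tx":0,"ty":-0.1,"tz":0.25,"rx":0.05,"ry":0.03,"rz":0,"fingers":0},{"tx":0,"ty":-0.05,"tz":0.2,"rx":0,"ry":0,"rz":0,"fingers":0},{"tx":0,"ty":-0.05,"tz":0.12,"rx":0,"ry":0,"rz":0,"fingers":0}])

```text
t: 38.7
position: [0.5057, -0.0607, 0.0534]
orientation: [[-0.1, 0.995, 0.003], [0.995, 0.1, -0.001], [-0.001, 0.003, -1.0]]
force: [-5.4, 3.5, 16.4]
finger_gap: 0.0229
```

Contact. Release and rise straight up.

Emit:
drive_tool(deltas=[{"tx":0,"ty":0,"tz":-0.05,"rx":0,"ry":0,"rz":0,"fingers":4.5},{"tx":0,"ty":-0.05,"tz":0,"rx":0,"ry":0,"rz":0,"fingers":4.5},{"tx":0,"ty":-0.05,"tz":0.05,"rx":0,"ry":0,"rz":0,"fingers":4.5},{"tx":0,"ty":-0.05,"tz":0.05,"rx":0,"ry":0,"rz":0,"fingers":4.5},{"tx":0,"ty":0,"tz":-1,"rx":0,"ry":0,"rz":0,"fingers":4.8}])

```text
t: 39.12
position: [0.5056, -0.0617, 0.0643]
orientation: [[-0.099, 0.995, 0.007], [0.995, 0.099, -0.002], [-0.003, 0.006, -1.0]]
force: [-0.0, 0.9, -0.5]
finger_gap: 0.0473
```

Emit:
drive_tool(deltas=[{"tx":0,"ty":0,"tz":-2.5,"rx":0,"ry":0,"rz":0,"fingers":4.8},{"tx":0,"ty":0,"tz":-3.5,"rx":0,"ry":0,"rz":0,"fingers":4.8},{"tx":0,"ty":0.3,"tz":-4,"rx":0,"ry":0,"rz":0,"fingers":6},{"tx":0,"ty":1,"tz":-2,"rx":0,"ry":0,"rz":0,"fingers":6},{"tx":0,"ty":0,"tz":0,"rx":0,"ry":0,"rz":0,"fingers":6}])

```text
t: 39.53
position: [0.5169, -0.06, 0.1922]
orientation: [[-0.098, 0.995, 0.005], [0.995, 0.099, -0.001], [-0.002, 0.005, -1.0]]
force: [1.1, 0.1, -0.4]
finger_gap: 0.0601
```

```bash
python3 chk.py w24
```

```text
39.5833 [ 0.5158088  -0.059789    0.19049288]
```

View pics/w24c.png

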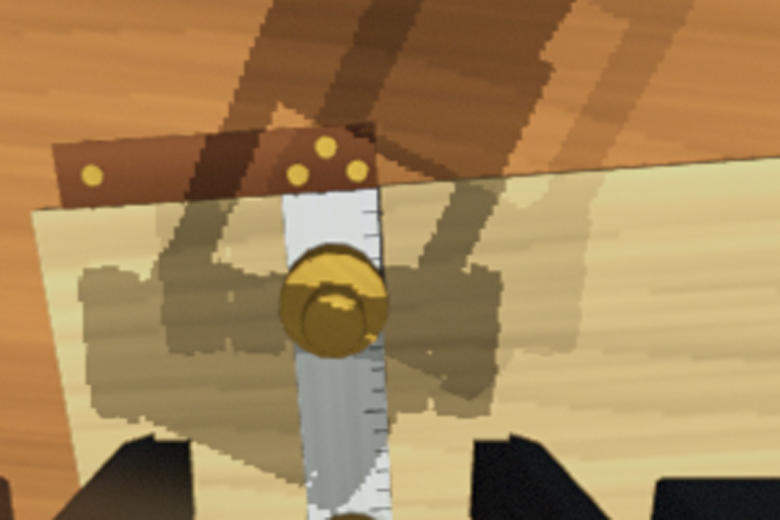

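View pics/w24.png

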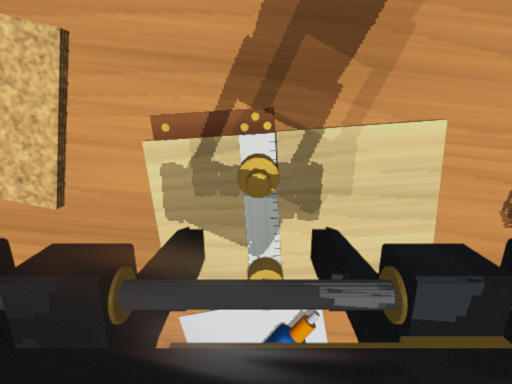

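Standing well. I'll take a closer look along the tick and the stock's inner face before handing in.

Emit:
drive_tool(deltas=[{"tx":1,"ty":1.5,"tz":1,"rx":0,"ry":0,"rz":-0.3,"fingers":6},{"tx":1,"ty":1.5,"tz":1,"rx":0,"ry":0,"rz":-0.3,"fingers":6},{"tx":0.3,"ty":0.5,"tz":1,"rx":0,"ry":0,"rz":-0.1,"fingers":6},{"tx":0,"ty":-0.05,"tz":0.1,"rx":0,"ry":0,"rz":0,"fingers":6}])

```text
t: 39.92
position: [0.5457, -0.0325, 0.1558]
orientation: [[-0.161, 0.987, 0.001], [0.987, 0.161, -0.001], [-0.001, 0.001, -1.0]]
force: [-0.3, -0.3, -0.3]
finger_gap: 0.0598
```

```bash
python3 chk.py w25; python3 -c "
import cv2
a=cv2.imread('pics/w25.png');cv2.imwrite('pics/w25d.png',cv2.resize(a[0:200,110:310],None,fx=3,fy=3,interpolation=cv2.INTER_CUBIC))"
```

```text
39.9667 [ 0.54517372 -0.03268297  0.15595423]
```

View pics/w25d.png

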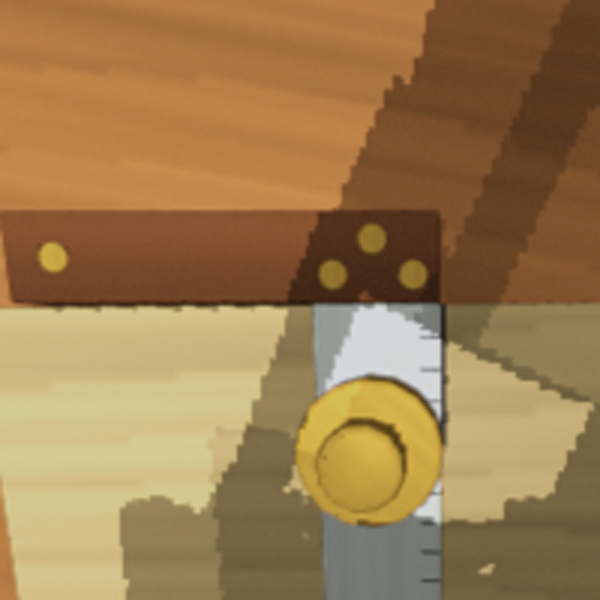

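```bash
python3 - <<'E'
from tgt import *
np.set_printoptions(precision=4,suppress=True)
c=cams.calibration('wrist');im=cv2.imread('pics/w25.png')
cv2.imwrite('pics/w25e.png',cv2.resize(im[85:155,100:280],None,fx=4.4,fy=6,interpolation=cv2.INTER_CUBIC))
cv2.imwrite('pics/w25f.png',cv2.resize(im[85:155,250:430],None,fx=4.4,fy=6,interpolation=cv2.INTER_CUBIC))
E
```

```text
(no output)
```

View pics/w25e.png

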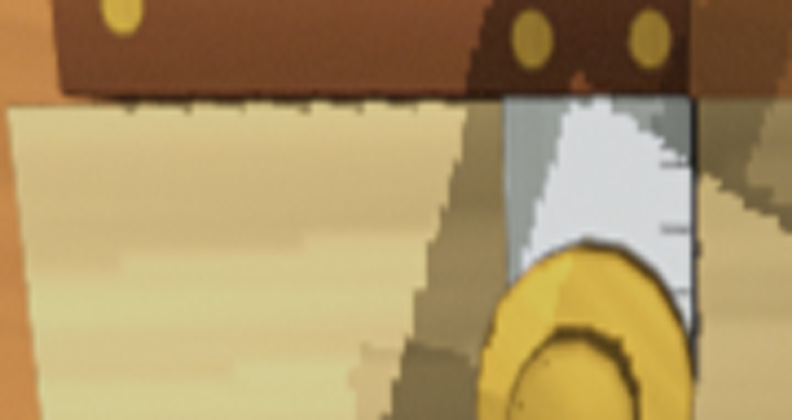

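View pics/w25f.png

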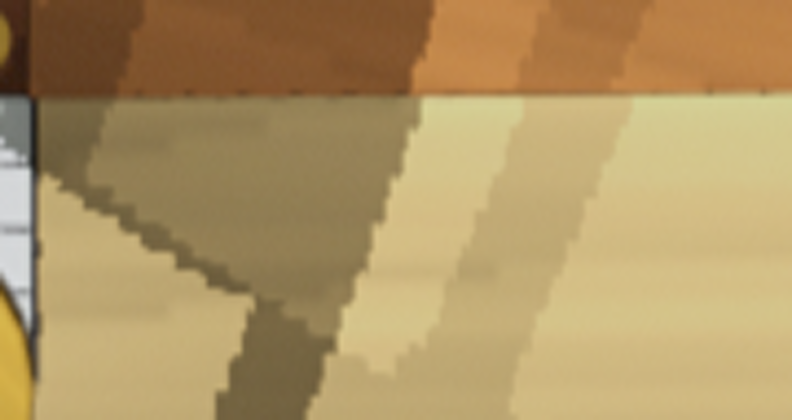

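```bash
python3 - <<'E'
from tgt import *
np.set_printoptions(precision=4,suppress=True)
c=cams.calibration('wrist')
e=lambda l:np.array([(100+(a+.5)/4.4-.5,85+(b+.5)/6-.5) for a,b in l])
g=lambda l:np.array([(250+(a+.5)/4.4-.5,85+(b+.5)/6-.5) for a,b in l])
E=np.r_[cast(c,e([(10,106),(695,98)]),.015),cast(c,g([(400,95),(780,93)]),.015)][:,:2]
S=cast(c,e([(65,95),(300,96),(688,97)]),.031)[:,:2]
B=cast(c,e([(691,110),(695,290)]),.021)[:,:2]
for n,P in dict(edge=E,stock=S,bladeL=B).items(): print(n,P,(P-O)@X,(P-O)@Y)
p=np.polyfit((E-O)@Y,(E-O)@X,1);q=np.polyfit((S-O)@Y,(S-O)@X,1);print('slopes deg',np.degrees(p[0]),np.degrees(q[0]))
for y in (.02,-.045,-.11): print(y,np.polyval(q,y)-np.polyval(p,y))
E
```

```text
edge [[ 0.4894 -0.1939]
 [ 0.4641 -0.0461]
 [ 0.4508  0.0325]
 [ 0.4372  0.1142]] [-0.0012 -0.0013 -0.0011 -0.0008] [-0.1291  0.0208  0.1005  0.1833]
stock [[ 0.4851 -0.1744]
 [ 0.4775 -0.1265]
 [ 0.4648 -0.0475]] [-0.0022 -0.0016 -0.0009] [-0.1092 -0.0607  0.0194]
bladeL [[ 0.4662 -0.0466]
 [ 0.4934 -0.0413]] [0.0007 0.0284] [0.02   0.0206]
slopes deg 0.07557503847473912 0.5718174731371536
0.02 0.0002969312381025657
-0.045 -0.00026603794614061226
-0.11 -0.0008290071303837898
```

The toe end is flush, but the tail shows about a 1 mm gap (≈0.5°). I'll nudge the tail end of the stock toward the board with closed fingertips.

```bash
python3 - <<'E'
from tgt import *
print(O-.055*X-.085*Y)
plan((*(O-.055*X-.085*Y),.14),99.7,mx=3.6)
E
```

```text
[ 0.42897769 -0.15946578]
t 39.97 TCP [ 0.5452 -0.0327  0.156 ] gap 0.0598 F [-0.5 -1.  -0.5]
5 rows
tx -2.13 ty -2.70 tz 0.32 rx -0.00 ry 0.00 rz -0.02
tx -2.13 ty -2.70 tz 0.32 rx -0.00 ry 0.00 rz -0.02
tx -2.12 ty -2.71 tz 0.32 rx -0.00 ry 0.00 rz -0.02
tx -2.12 ty -2.71 tz 0.32 rx -0.00 ry 0.00 rz -0.02
tx -2.11 ty -2.71 tz 0.32 rx -0.00 ry 0.00 rz -0.02
```

Emit:
drive_tool(deltas=[{"tx":-2.1,"ty":-2.8,"tz":0,"rx":0,"ry":0,"rz":0,"fingers":0},{"tx":-2.1,"ty":-2.8,"tz":0,"rx":0,"ry":0,"rz":0,"fingers":0},{"tx":-2.1,"ty":-2.8,"tz":0,"rx":0,"ry":0,"rz":0,"fingers":0},{"tx":-2.1,"ty":-2.8,"tz":0.3,"rx":0,"ry":0,"rz":0,"fingers":0},{"tx":-2.1,"ty":-2.8,"tz":0.3,"rx":0,"ry":0,"rz":0,"fingers":0}])

```text
t: 40.38
position: [0.4176, -0.1585, 0.146]
orientation: [[-0.168, 0.986, -0.006], [0.986, 0.168, 0.002], [0.003, -0.006, -1.0]]
force: [-0.2, -1.5, 0.2]
finger_gap: 0.0286
```

Emit:
drive_tool(deltas=[{"tx":0,"ty":-0.3,"tz":1,"rx":0,"ry":0,"rz":0,"fingers":0},{"tx":0,"ty":-0.1,"tz":2,"rx":0,"ry":0,"rz":0,"fingers":0},{"tx":0,"ty":-0.05,"tz":0.1,"rx":0,"ry":0,"rz":0,"fingers":0},{"tx":0,"ty":-0.05,"tz":0.1,"rx":0,"ry":0,"rz":0,"fingers":0}])

```text
t: 40.72
position: [0.4046, -0.1637, 0.1118]
orientation: [[-0.155, 0.988, -0.011], [0.988, 0.155, 0.003], [0.004, -0.01, -1.0]]
force: [0.5, 0.2, 0.8]
finger_gap: 0.0021
```

```bash
python3 - <<'E'
from tgt import *
plan((*(O-.055*X-.085*Y),.023),99.7,mx=3.6)
c,im=snap('top','pics/top9.png')
cv2.imwrite('pics/top9c.png',cv2.resize(im[80:270,90:390],None,fx=2.6,fy=2.6,interpolation=cv2.INTER_CUBIC))
E
```

```text
t 40.72 TCP [ 0.4046 -0.1637  0.1118] gap 0.0021 F [0.5 0.2 0.8]
3 rows
tx 0.00 ty 0.86 tz 2.95 rx -0.04 ry -0.02 rz -0.05
tx 0.00 ty 0.85 tz 2.95 rx -0.04 ry -0.02 rz -0.05
tx 0.00 ty 0.84 tz 2.96 rx -0.04 ry -0.02 rz -0.05
```

View pics/top9c.png

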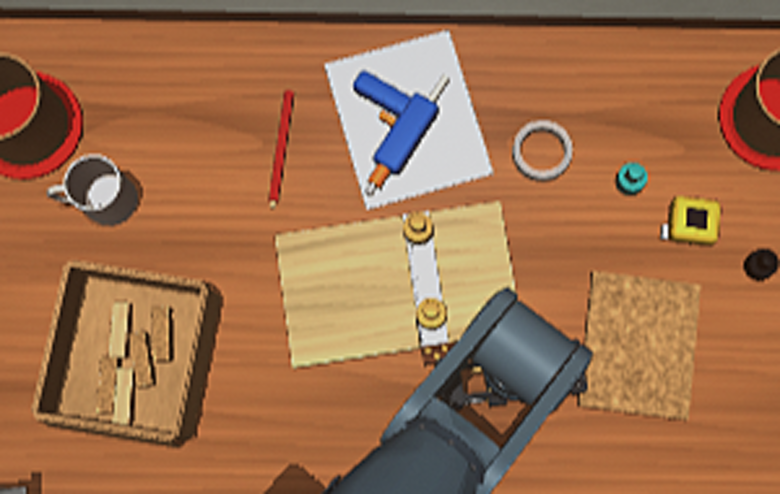

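The top view shows both weights on the blade at crop (418,226) and (430,312). The bystanders have not moved. Now the nudge.

Emit:
drive_tool(deltas=[{"tx":0,"ty":0,"tz":2.8,"rx":0,"ry":0,"rz":-0.1,"fingers":0},{"tx":0,"ty":0,"tz":2.8,"rx":0,"ry":0,"rz":-0.1,"fingers":0},{"tx":0,"ty":0.3,"tz":2.5,"rx":0,"ry":0,"rz":0,"fingers":0},{"tx":0,"ty":0.5,"tz":0.5,"rx":0,"ry":0,"rz":0,"fingers":0},{"tx":0,"ty":-0.05,"tz":0.1,"rx":0,"ry":0,"rz":0,"fingers":0}])

```text
t: 41.18
position: [0.4161, -0.1621, 0.0263]
orientation: [[-0.178, 0.984, -0.005], [0.984, 0.178, -0.002], [-0.001, -0.005, -1.0]]
force: [0.5, 0.1, 1.4]
finger_gap: 0.0005
```

```bash
python3 - <<'E'
from tgt import *
o=manip.observe();d=o['position'][:2]-O;print(d@X,d@Y)
snap('wrist','pics/w26.png')
plan((*(O-.045*X-.09*Y),.023),99.7,mx=3.6)
E
```

```text
-0.06814388084970026 -0.08545516486238285
t 41.23 TCP [ 0.4155 -0.1619  0.0263] gap 0.0003 F [-1.1 -0.3  0.3]
1 rows
tx -0.51 ty 2.37 tz 0.32 rx -0.06 ry 0.00 rz 0.11
```

View pics/w26.png

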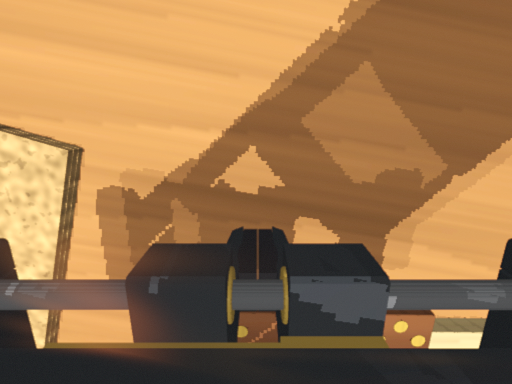

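Emit:
drive_tool(deltas=[{"tx":-0.3,"ty":1,"tz":0.2,"rx":0,"ry":0,"rz":0,"fingers":0},{"tx":-0.2,"ty":0.8,"tz":0.2,"rx":0,"ry":0,"rz":0,"fingers":0},{"tx":0,"ty":0.1,"tz":0.1,"rx":0,"ry":0,"rz":0,"fingers":0}])

```text
t: 41.48
position: [0.4379, -0.1638, 0.0247]
orientation: [[-0.18, 0.984, -0.003], [0.984, 0.18, -0.003], [-0.003, -0.003, -1.0]]
force: [0.1, 0.2, 0.3]
finger_gap: 0.0002
```

Emit:
drive_tool(deltas=[{"tx":0,"ty":0.3,"tz":0.1,"rx":0,"ry":0,"rz":0,"fingers":0},{"tx":0,"ty":0.2,"tz":0.1,"rx":0,"ry":0,"rz":0,"fingers":0},{"tx":0,"ty":0.1,"tz":0.1,"rx":0,"ry":0,"rz":0,"fingers":0}])

```text
t: 41.73
position: [0.4461, -0.1633, 0.024]
orientation: [[-0.181, 0.983, 0.001], [0.983, 0.181, -0.006], [-0.006, -0.0, -1.0]]
force: [0.4, 0.6, -0.7]
finger_gap: 0.0002
```

Emit:
drive_tool(deltas=[{"tx":0,"ty":0.2,"tz":0.1,"rx":0,"ry":0,"rz":0,"fingers":0},{"tx":0,"ty":0.1,"tz":0.1,"rx":0,"ry":0,"rz":0,"fingers":0}])

```text
t: 41.9
position: [0.4488, -0.1631, 0.0223]
orientation: [[-0.182, 0.983, -0.0], [0.983, 0.182, -0.007], [-0.007, -0.001, -1.0]]
force: [-5.9, -4.5, 3.0]
finger_gap: 0.0005
```

Emit:
drive_tool(deltas=[{"tx":0,"ty":0.12,"tz":0.05,"rx":0,"ry":0,"rz":0,"fingers":0},{"tx":0,"ty":0.12,"tz":0.05,"rx":0,"ry":0,"rz":0,"fingers":0}])

```text
t: 42.07
position: [0.4489, -0.1634, 0.021]
orientation: [[-0.183, 0.983, -0.005], [0.983, 0.183, -0.008], [-0.006, -0.007, -1.0]]
force: [-6.6, -4.3, 4.3]
finger_gap: 0.0003
```

Emit:
drive_tool(deltas=[{"tx":0,"ty":0.15,"tz":0.05,"rx":0,"ry":0,"rz":0,"fingers":0},{"tx":0,"ty":0.15,"tz":0.05,"rx":0,"ry":0,"rz":0,"fingers":0}])

```text
t: 42.23
position: [0.4489, -0.1635, 0.0196]
orientation: [[-0.183, 0.983, -0.012], [0.983, 0.183, -0.008], [-0.006, -0.013, -1.0]]
force: [-6.7, -4.0, 4.2]
finger_gap: 0.0002
```

Emit:
drive_tool(deltas=[{"tx":0,"ty":0.35,"tz":0,"rx":0.05,"ry":0,"rz":0,"fingers":0},{"tx":0,"ty":0.35,"tz":0,"rx":0,"ry":0,"rz":0,"fingers":0}])

```text
t: 42.4
position: [0.449, -0.1633, 0.019]
orientation: [[-0.185, 0.982, -0.032], [0.983, 0.185, -0.009], [-0.003, -0.033, -0.999]]
force: [-19.6, -6.7, 13.8]
finger_gap: 0.0008
```

It doesn't move at 20 N, so the tail is seated. I'll back away and check again.

Emit:
drive_tool(deltas=[{"tx":0,"ty":-0.5,"tz":0,"rx":-0.2,"ry":0,"rz":0,"fingers":0},{"tx":0,"ty":-1.5,"tz":-0.3,"rx":-0.1,"ry":0,"rz":0,"fingers":0},{"tx":0,"ty":-2,"tz":-2,"rx":0,"ry":0,"rz":0,"fingers":0},{"tx":0,"ty":-1,"tz":-4,"rx":0,"ry":0,"rz":0,"fingers":0},{"tx":0,"ty":0,"tz":-4,"rx":0,"ry":0,"rz":0,"fingers":3}])

```text
t: 42.82
position: [0.3918, -0.1682, 0.1167]
orientation: [[-0.185, 0.983, -0.021], [0.983, 0.185, 0.009], [0.013, -0.019, -1.0]]
force: [0.9, -1.2, 0.7]
finger_gap: 0.0053
```

```bash
python3 - <<'E'
from tgt import *
plan((.545,-.06,.16),99.7,mx=3.6)
E
```

```text
t 42.82 TCP [ 0.3918 -0.1682  0.1167] gap 0.0053 F [ 0.9 -1.2  0.7]
6 rows
tx 1.31 ty 2.83 tz -0.76 rx -0.04 ry -0.02 rz 0.03
tx 1.32 ty 2.83 tz -0.75 rx -0.04 ry -0.02 rz 0.03
tx 1.32 ty 2.83 tz -0.75 rx -0.04 ry -0.02 rz 0.03
tx 1.33 ty 2.83 tz -0.74 rx -0.04 ry -0.02 rz 0.03
tx 1.33 ty 2.82 tz -0.73 rx -0.04 ry -0.02 rz 0.03
tx 1.34 ty 2.82 tz -0.73 rx -0.04 ry -0.02 rz 0.03
```

Emit:
drive_tool(deltas=[{"tx":0.3,"ty":0.5,"tz":-3,"rx":-0.04,"ry":0,"rz":0,"fingers":3},{"tx":1.3,"ty":2.6,"tz":-1.5,"rx":-0.04,"ry":0,"rz":0,"fingers":3},{"tx":1.4,"ty":2.8,"tz":0,"rx":-0.02,"ry":0,"rz":0,"fingers":3},{"tx":1.4,"ty":2.8,"tz":0,"rx":0,"ry":0,"rz":0,"fingers":3},{"tx":1.4,"ty":2.8,"tz":0,"rx":0,"ry":0,"rz":0,"fingers":3}])

```text
t: 43.23
position: [0.4986, -0.0936, 0.1736]
orientation: [[-0.174, 0.985, 0.004], [0.985, 0.174, 0.002], [0.001, 0.004, -1.0]]
force: [0.5, -0.4, -0.6]
finger_gap: 0.0301
```

Emit:
drive_tool(deltas=[{"tx":1.4,"ty":2.5,"tz":0.3,"rx":0,"ry":0,"rz":0,"fingers":3},{"tx":0.5,"ty":0.8,"tz":0.3,"rx":0,"ry":0,"rz":0,"fingers":3},{"tx":0,"ty":-0.05,"tz":0.1,"rx":0,"ry":0,"rz":0,"fingers":3},{"tx":0,"ty":-0.05,"tz":0.1,"rx":0,"ry":0,"rz":0,"fingers":3}])

```text
t: 43.57
position: [0.5311, -0.0648, 0.1659]
orientation: [[-0.18, 0.984, 0.008], [0.984, 0.18, 0.003], [0.001, 0.008, -1.0]]
force: [-0.6, 0.3, -0.0]
finger_gap: 0.0303
```

```bash
python3 chk.py w27; python3 - <<'E'
import cv2
im=cv2.imread('pics/w27.png')
cv2.imwrite('pics/w27e.png',cv2.resize(im[85:155,120:300],None,fx=4.4,fy=6,interpolation=cv2.INTER_CUBIC))
E
```

```text
43.6167 [ 0.53047671 -0.0649986   0.16551382]
```

View pics/w27.png

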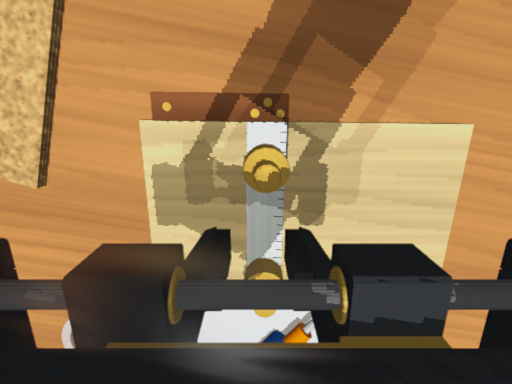

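View pics/w27e.png

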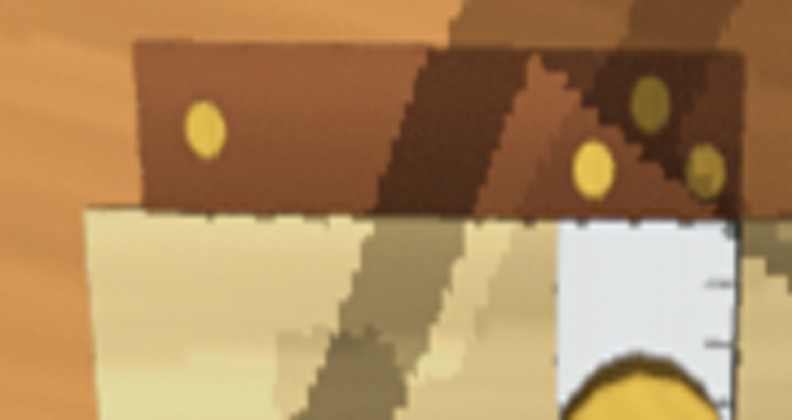

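```bash
python3 - <<'E'
import cv2,numpy as np
from tgt import *
im=cv2.imread('pics/w27.png')
cv2.imwrite('pics/w27f.png',np.vstack([cv2.resize(im[105:165,255:345],None,fx=8,fy=5,interpolation=cv2.INTER_CUBIC),cv2.resize(im[105:145,300:480],None,fx=4,fy=6,interpolation=cv2.INTER_CUBIC)]))
E
```

```text
(no output)
```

View pics/w27f.png

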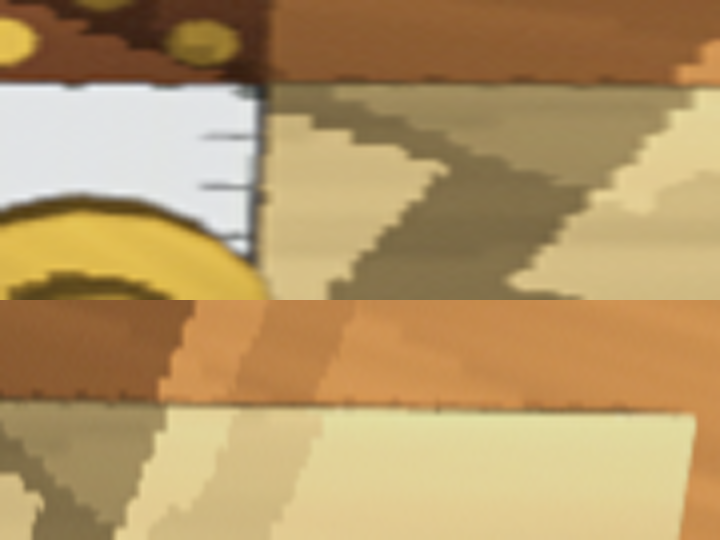

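```bash
python3 - <<'E'
from tgt import *
np.set_printoptions(precision=4,suppress=True)
c=cams.calibration('wrist')
e=lambda l:np.array([(120+(a+.5)/4.4-.5,85+(b+.5)/6-.5) for a,b in l])
r=lambda l:np.array([(300+(a+.5)/4-.5,105+(b-300+.5)/6-.5) for a,b in l])
t=lambda l:np.array([(255+(a+.5)/8-.5,105+(b+.5)/5-.5) for a,b in l])
E=np.r_[cast(c,e([(87,207)]),.015),cast(c,t([(290,83)]),.015),cast(c,r([(300,406),(690,413)]),.015)][:,:2]
S=cast(c,e([(145,209),(440,214),(740,219)]),.031)[:,:2]
B=cast(c,t([(262,100),(252,240)]),.021)[:,:2];T=cast(c,t([(266,110),(258,230)]),.015)[:,:2]
for n,P in dict(edge=E,stock=S,bladeL=B,tickvis=T).items(): print(n,(P-O)@X,(P-O)@Y)
p=np.polyfit((E-O)@Y,(E-O)@X,1);q=np.polyfit((S-O)@Y,(S-O)@X,1);print('slopes deg',np.degrees(p[0]),np.degrees(q[0]))
for y in (.02,-.045,-.11): print(y,np.polyval(q,y)-np.polyval(p,y))
o=manip.observe();print(o['t'],o['force'])
E
```

```text
edge [-0.0016 -0.0013 -0.0012 -0.0012] [-0.1286  0.0241  0.109   0.2081]
stock [-0.002  -0.002  -0.0019] [-0.1097 -0.0458  0.0194]
bladeL [0.0018 0.0296] [0.0201 0.02  ]
tickvis [0.0041 0.0284] [0.0213 0.0213]
slopes deg 0.08358215601230892 0.043428524787096086
0.02 -0.0005499278902492781
-0.045 -0.0005043750406010263
-0.11 -0.0004588221909527742
43.6167 [-0.5003 -0.0745 -0.475 ]
```

```bash
python3 - <<'E'
from h import *
c,im=snap('scene','pics/end.png')
print(ticket.job_done())
E
```

```text
the job is handed in; nothing more can be done
None
```

View pics/end.png

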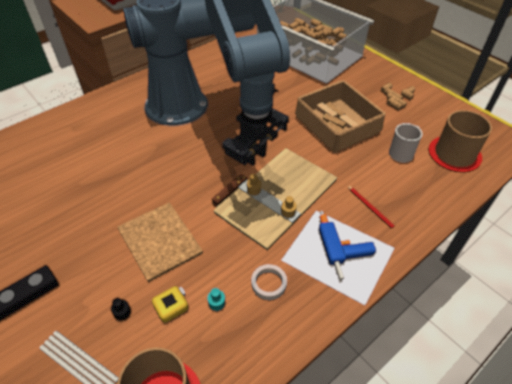

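The job is handed in at about 44 s. The first offcut needed a second grasp because I lifted before the fingers had closed.

- **Offcuts:** all five that were on the board are in the carton, and the board was bare before I touched the square.
- **Square:** I laid it on the board with the stock pressed against the near edge. After the weights went on, one check showed the tail of the stock about 1 mm off the edge (0.5°). I pushed the tail in until it held still at 20 N. The last wrist image shows the stock parallel to the edge within 0.1°. It also reads a uniform 0.5 mm gap, which is within the camera calibration.
- **Tick:** the blade's left edge is within about 0.5 mm of the tick's centre line.
- **Weights:** both brass weights stand on the blade, one about 36 mm and one about 165 mm from the stock.
- **Bystanders:** the final scene picture shows the mug, glue gun, tape, tape measure, pencil and both look-alikes where they started. The gripper was clear of everything at hand-in.

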